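Issue the yellow stopwatch cases from the ratchet-locked rack

ROBOT

A 7-joint arm with a two-finger parallel gripper is mounted at the origin on the work surface. World frame = base frame: x ahead of the robot, y to its left, z up, the work surface at z = 0. Lengths are in m, angles in rad, forces in N, time in s.
With the tool pointing down it reaches from about 0.35 to 0.9 m from the base axis. Payload 8.1 kg.
Tool frame: the origin (TCP) lies at the very end of the fingers, on their centre line; the grasp point (between the pads) lies 19 mm behind it; z points along the fingers, y is the direction in which the jaws open and shut (so a half turn about z gives the same grasp; the last joint's range is limited). The gripper opens to 92 mm and grips with 3 to 60 N. Pads are 19 mm wide; open, the fingers measure 130 mm over their backs; the gripper's body (75 mm by 190 mm) begins 47 mm behind the grasp point.
Start: joints at [1.184, 0.434, 0.025, 1.573, -0.012, 1.134, -0.075], TCP at [0.175, -0.6, 0.189] pointing down, gripper open.
Joint ranges: [-2.62, 2.62], [-0.44, 2.09], [-1.27, 1.32], [0.08, 2.57], [-1.32, 4.46], [0.12, 2], [-2.74, 2.74]. Speed limits (rad/s): [2.22, 2.22, 3.01, 3.01, 3.14, 3.14, 3.14].

INTERFACE

Orientations are given as a rotation vector (axis times angle).
In Python, from cell import observe, get_image, sign_off gives the robot as it stands.
- The arm moves only by the tool arm_command, never from a script. Its argument "deltas" is a list of rows, each an object with "xyz": the shift along the tool's x, y, z in cm, a list of three; "turn": the turn about the tool's z in degrees; "jaw": the closure in counts, from 0 (fully open) to 255 (shut). A call has 1 to 5 rows; each row is the pose to reach, as a shift and turn from the pose measured when the call began, along the tool's axes at that moment; what a row does not reach only later rows make up. A row lasts 1/12 s, in which the tool goes at most 41.7 mm and 7.16 degrees, less where a joint would pass 70% of its speed; a pose out of reach is approached as far as the arm can. A call with a gripper value outside its range is refused whole. The fingers move at their own pace and stop on an object; "force" is the grip in N (left out, the last holds). Time passes only in rows, so rows that repeat a pose let the fingers close. It gives the time, the measured TCP pose, the force and the opening at its end, in the units of the state.
- observe(): the state, without advancing time (a new reading comes with each control period).
- get_image(name): name is "side" or "top" or "wrist"; returns a dict with "frame" (384x512x3 uint8, red, green, blue), "depth" (384x512 float32, m along the optical axis (not along the pixel's ray), 0 where there is no reading), "camera_matrix" (3x3 intrinsics, pixels), "cam_to_world" (4x4, takes a point from camera to world coordinates). Camera axes: x right, y up, looking along -z (the intrinsics and any distortion apply to the point x, -y, -z); pixel columns grow to the right and rows downward; lengths in m; the calibration is good to about 2 mm. A picture is of the moment at which its call begins.
- sign_off(): hands the job in, once; it reports no verdict.
The state is a dict: "clock": time; "joints": joint angles; "dq": joint speeds; "joint_efforts": joint torques, N m; "position": TCP position; "ee_rot": TCP orientation; "force": force on the tool from outside, world axes, zero at the start; "ft_torque": the same for the moment, N m; "width": opening from 0.0 (shut) to 1.0 (fully open).
Only numpy, scipy, OpenCV 4.12 (cv2) and the standard library are available. Lean on these libraries where they do the work, as an engineer would, in place of code of your own. Each camera call takes 0.05 s, during which the arm holds its last target.

TASK

Sports day is coming: unlock the blue rack by swinging the red-handled pawl right up and over so that it stays up, then draw the toothed bar out to its stop. Push each yellow-lidded stopwatch case endways clear of its neighbours before lifting it, and put all the yellow ones into the green tray, each flat on the tray's floor, while the grey-lidded cases stay where they are in the row. When every yellow one is in the tray, push the bar fully home again and swing the pawl back down onto its teeth; leave the cup, stopwatch and bails alone.

Things in the scene. Friction and masses are not known exactly. Their poses are not given: they have to be found in the camera images.
- rack: fixed blue rack. Origin: middle of the row, on the shelf surface; x points away from the robot (push-out side), y along the row. Five places for touching cases at y = -80.6, -40.3, 0, 40.3, 80.6 mm, x = 0; some may be empty. End walls 4 mm thick, 45 mm high at y = +-105, x -54 to 50 mm. On the near side only a lip 8 mm high, x -54 to -48 mm: closed fingers reach over it to push
- pawl (a joint): ratchet pawl, angle in rad: 0 = down in the bar's teeth (bar cannot be drawn out, but can be pushed in, clicking under it); grows as the tip swings up from the -y side over towards +y (rack frame); upright about 1.57, stop at 2.05. No spring, under 0.05 N m: let go below upright it drops down again, let go past about 1.8 it stays up
- pawl_rod (a point): where to pinch the pawl: middle of the free part of its red round rod, 10 mm thick, along rack x from 62 to 110 mm. It travels on a 42 mm circle about pawl_hinge; at angle 0 it is 42 mm to -y of the hinge at hinge height. Below it is only the housing's foot plate, 8 mm high, to x = 87 mm. Being round it turns between the fingers, so the gripper can keep pointing down
- housing (a point): centre of the ratchet housing's foot, on the shelf, rack x 62, y 165 mm: two steel cheeks 60 mm high, x 50 to 74, y 148 to 182 mm (rack frame), with the bar running between them
- pawl_hinge (a point): point on the pawl's hinge axis (along rack x), level in x with pawl_rod, at x 95, y 165, z 52 mm in the rack frame; fixed
- bar (a joint): toothed bar on the row's far side, rack x 56 to 68, z 10 to 36 mm, blocking the cases while home. Travel in m: 0 = fully home, slides along rack +y to its stop at 0.195 (row then free); friction about 2 N. With the pawl down it can be drawn out only about 6 mm
- bar_handle (a point): grip point on the bar's black upright post, 14 mm diameter, with a knob 19 mm wide at z 80 to 86 mm; on its axis, 62 mm above the shelf, rack x 62 mm, y 212 mm + bar travel. With the pawl up, grip across rack x so that the fingers keep clear of the pawl
- yellow1: stopwatch case with yellow lid, 90 (x) x 40 (y) x 42 (z) mm, 0.1 to 0.2 kg, origin at its centre; stands in the rack row, 90 mm along the rack's x. May be absent
- yellow2: as yellow1
- yellow3: as yellow1
- grey1: same case with grey lid, to be left in the row; origin at its centre
- grey2: as grey1
- tray: loose green open tray, 240 (x) x 150 (y) x 30 (z) mm, walls and floor 5 mm, 0.8 kg; origin: centre of the underside
- cup: white ceramic trophy cup, 92 mm high, 68 mm wide (92 over the ears), bystander; origin: centre of its foot
- stopwatch: chrome stopwatch, 60 mm wide, 16 mm high, bystander; origin: centre of underside
- bail1: beech bail, 110 mm long, 33 mm thick, bystander; origin: centre of underside
- bail2: as bail1
Mind the look-alikes: they are no part of the job. What is shaped like the yellow1 but purple or turquoise is not meant.

How it is judged:
On the way, in this order (a step that is already met when the one before it is completed fails the run):
1. the pawl has been swung up past upright while the bar is still home (value of joint pawl above 1.6 rad and value of joint bar below 0.012 m), for 0.2 s.
2. the bar has been drawn out to its stop (value of joint bar above 0.185 m), for 0.2 s.
3. every yellow case lies flat in the tray (x of yellow1 in the frame of tray between -0.105 and 0.105 m and y of yellow1 in the frame of tray between -0.06 and 0.06 m and z of yellow1 in the frame of tray between 0.015 and 0.035 m and x of yellow2 in the frame of tray between -0.105 and 0.105 m and y of yellow2 in the frame of tray between -0.06 and 0.06 m and z of yellow2 in the frame of tray between 0.015 and 0.035 m and x of yellow3 in the frame of tray between -0.105 and 0.105 m and y of yellow3 in the frame of tray between -0.06 and 0.06 m and z of yellow3 in the frame of tray between 0.015 and 0.035 m), for 0.2 s.
At the end, for the whole second after the job is handed in: Every yellow case present lies flat on the tray's floor (centre within the tray and 15 to 35 mm above its underside), at rest; the bar is home to within 8 mm and the pawl down to within 0.12 rad; each grey case is within 15 mm of where it started (all of step 3 and linear speed of each of yellow1, yellow2, yellow3 below 0.02 m/s and value of joint bar below 0.008 m and value of joint pawl below 0.12 rad and distance of each of grey1, grey2 from where it was at the start of the episode below 0.015 m); the robot touches nothing.
It fails at once if a grey case moved more than 20 mm (distance of any of grey1, grey2 from where it was at the start of the episode above 0.02 m).
It fails at once if the cup, stopwatch or a bail moved more than 30 mm (distance of any of cup, stopwatch, bail1, bail2 from where it was at the start of the episode above 0.03 m).
It fails at once if a yellow case was lifted straight up out of the row instead of being pushed clear first ((x of yellow1 in the frame of rack between -0.045 and 0.03 m and y of yellow1 in the frame of rack between -0.1 and 0.1 m and z of yellow1 in the frame of rack between 0.033 and 0.058 m) or (x of yellow2 in the frame of rack between -0.045 and 0.03 m and y of yellow2 in the frame of rack between -0.1 and 0.1 m and z of yellow2 in the frame of rack between 0.033 and 0.058 m) or (x of yellow3 in the frame of rack between -0.045 and 0.03 m and y of yellow3 in the frame of rack between -0.1 and 0.1 m and z of yellow3 in the frame of rack between 0.033 and 0.058 m)).
Of yellow1, yellow2, yellow3 only 2 to 3 are there at a start; the rules pass over those that are not, and their reading is None.
At some moment in a run one of tray may be knocked a few centimetres aside while the robot is not near it.
Once in a run the grip may slacken for a moment while it holds something.
It also fails if it takes over 210 s, if anything falls off the work surface, if the arm or the gripper's body presses on something with over 40 N, if the wrist force passes 120 N, or if a joint passes its speed limit or range.

## Working session

There is one attempt and no reset: what is moved stays moved. The work goes in short steps, Python scripts to look and compute and a tool call to move; the robot and the scene stay as the last step left them, time stands still between calls to the robot, and variables do not carry over. Pictures are saved under pics/ and viewed, and the job is handed in when it is done.

Besides the shell and the picture viewer there is one more tool, called after "Request:" in YAML: its name, and indented under it one key for each argument. arm_command: Moves the arm, as the interface text tells. Its arguments: {"type":"object","properties":{"deltas":{"type":"array","items":{"type":"object","properties":{"xyz":{"type":"array","items":{"type":"number"}},"turn":{"type":"number"},"jaw":{"type":"number"}}}},"force":{"type":"number"}},"required":["deltas"]}

```bash
ls; mkdir -p pics; cat > h.py <<'E'
import numpy as np, cv2
from cell import observe, get_image, sign_off
def snap(name,fn,scale=1.5):
    d=get_image(name); im=cv2.cvtColor(d['frame'],cv2.COLOR_RGB2BGR)
    if scale!=1: im2=cv2.resize(im,None,fx=scale,fy=scale,interpolation=cv2.INTER_CUBIC)
    else: im2=im
    cv2.imwrite('pics/'+fn+'.png',im2)
    np.savez('pics/'+fn+'.npz',**d)
    return d
def load(fn): return dict(np.load('pics/'+fn+'.npz'))
def crop(d,fn,u0,v0,u1,v1,s):
    im=cv2.cvtColor(d['frame'],cv2.COLOR_RGB2BGR)[v0:v1,u0:u1]
    cv2.imwrite('pics/'+fn+'.png',cv2.resize(im,None,fx=s,fy=s,interpolation=cv2.INTER_CUBIC))
def pt(d,u,v,z=None):
    K=d['camera_matrix'];T=d['cam_to_world']
    if z is None:
        z=d['depth'][int(round(v)),int(round(u))]
    c=np.array([(u-K[0,2])/K[0,0]*z,-(v-K[1,2])/K[1,1]*z,-z,1])
    return (T@c)[:3]
def ray(d,u,v):
    K=d['camera_matrix'];T=d['cam_to_world']
    r=T[:3,:3]@np.array([(u-K[0,2])/K[0,0],-(v-K[1,2])/K[1,1],-1]); return T[:3,3],r
def atz(d,u,v,z):
    o,r=ray(d,u,v); return o+r*(z-o[2])/r[2]
def tri(d1,p1,d2,p2):
    o1,r1=ray(d1,*p1);o2,r2=ray(d2,*p2)
    A=np.stack([r1,-r2],1); s=np.linalg.lstsq(A,o2-o1,rcond=None)[0]
    a=o1+r1*s[0];b=o2+r2*s[1]; return (a+b)/2,np.linalg.norm(a-b)
def proj(d,P):
    K=d['camera_matrix'];T=np.linalg.inv(d['cam_to_world'])
    c=T@np.append(P,1); return K[0,0]*c[0]/-c[2]+K[0,2], K[1,1]*-c[1]/-c[2]+K[1,2]
E
python3 - <<'E'
from h import *
np.set_printoptions(precision=4,suppress=True)
print(observe())
for n in ['side','top','wrist']:
    d=snap(n,n+'0'); print(n,d['camera_matrix'].tolist(),d['cam_to_world'].round(3).tolist(), [k for k in d])
E
```

```text
pics
{'clock': 0.0, 'joints': array([ 1.1844,  0.4352,  0.025 ,  1.5741, -0.0116,  1.134 , -0.0751]), 'dq': array([-0.0002, -0.0008, -0.0006,  0.0014,  0.0002, -0.0003, -0.0005]), 'joint_efforts': array([ -0.0015, -66.7851,   0.9845, -31.446 ,  -0.0607,   0.0428,
         0.0001]), 'position': array([ 0.1748, -0.5995,  0.1878]), 'ee_rot': array([-3.1085, -0.444 ,  0.0006]), 'force': array([-0.5642, -1.4651,  0.8512]), 'ft_torque': array([-0.0105,  0.0385, -0.0427]), 'width': 1.001113901358055}
side [[467.10555568612, 0.0, 261.78645511363266], [0.0, 467.10555568612, 190.1233825836148], [0.0, 0.0, 1.0]] [[-0.877, 0.258, -0.405, -0.011], [-0.481, -0.454, 0.75, 0.994], [0.01, 0.853, 0.522, 0.787], [0.0, 0.0, 0.0, 1.0]] ['frame', 'depth', 'camera_matrix', 'cam_to_world']
top [[421.04804548664924, 0.0, 250.60014599086108], [0.0, 421.04804548664924, 198.41697515073872], [0.0, 0.0, 1.0]] [[-0.025, 0.998, -0.062, 0.467], [-1.0, -0.025, 0.01, -0.002], [0.009, 0.062, 0.998, 1.021], [0.0, 0.0, 0.0, 1.0]] ['frame', 'depth', 'camera_matrix', 'cam_to_world']
wrist [[279.1050995047515, 0.0, 253.62940163936437], [0.0, 279.1050995047515, 194.3000189397592], [0.0, 0.0, 1.0]] [[0.28, 0.93, 0.239, 0.239], [-0.96, 0.272, 0.069, -0.58], [-0.001, -0.248, 0.969, 0.384], [0.0, 0.0, 0.0, 1.0]] ['frame', 'depth', 'camera_matrix', 'cam_to_world']
```

View pics/side0.png

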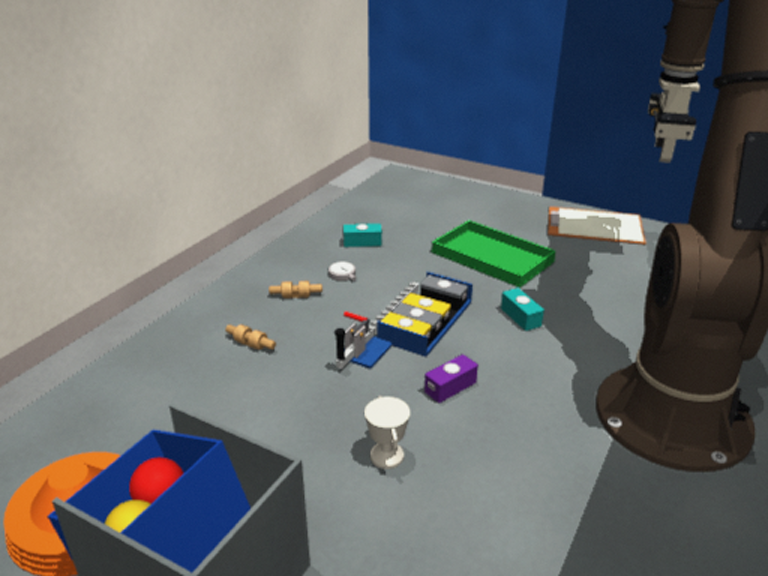

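View pics/top0.png

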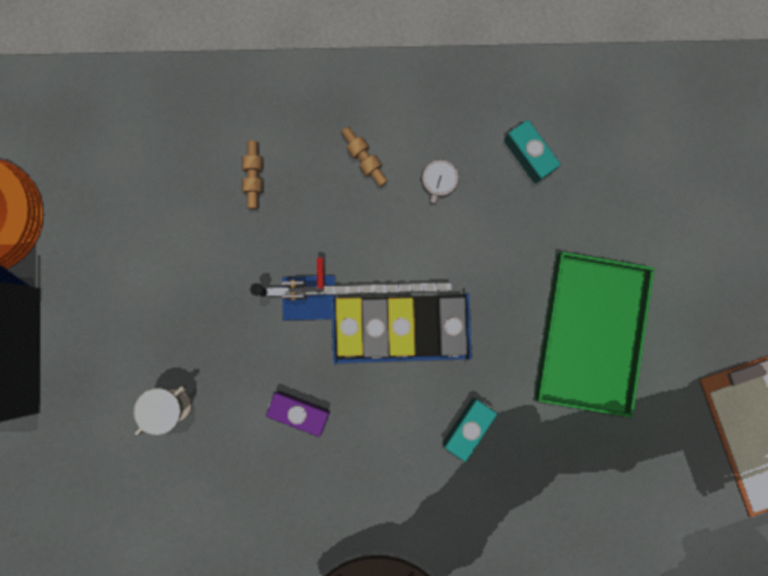

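View pics/wrist0.png

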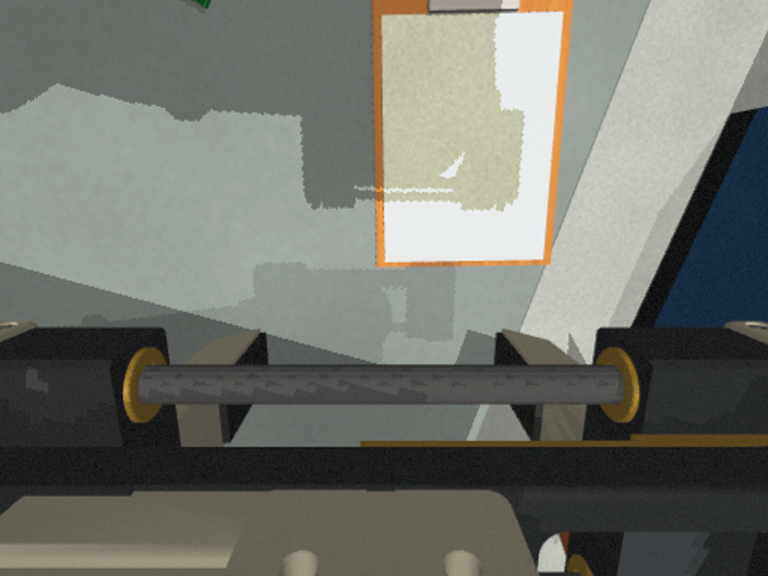

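```bash
python3 - <<'E'
from h import *
d=load('top0'); crop(d,'tc',160,160,320,250,5)
d=load('side0'); crop(d,'sc',210,170,330,260,6)
d=load('top0'); crop(d,'tray',340,155,450,285,4)
E
```

```text
(no output)
```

View pics/tc.png

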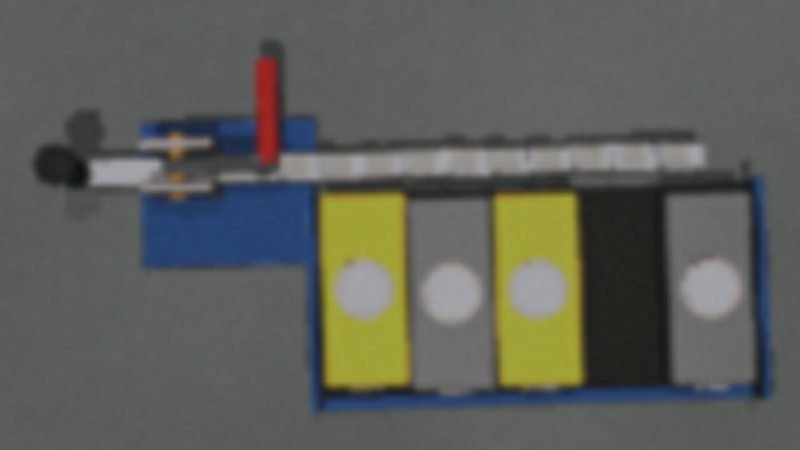

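View pics/sc.png

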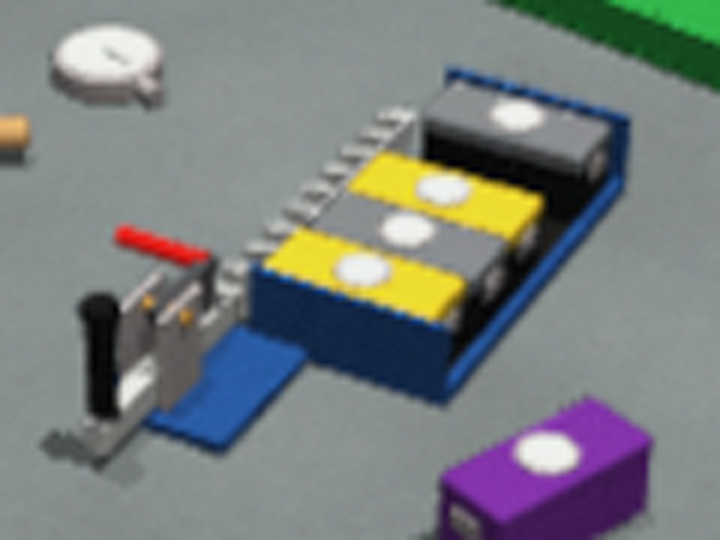

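View pics/tray.png

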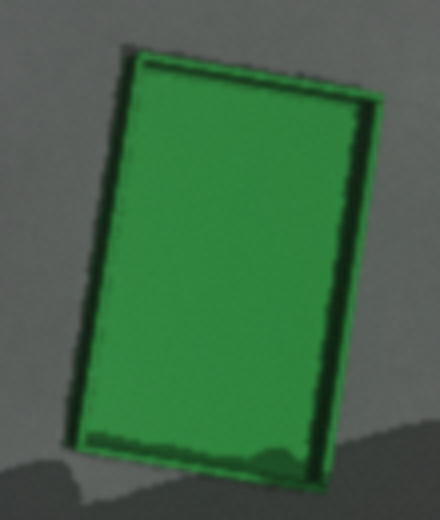

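```bash
python3 - <<'E'
from h import *
np.set_printoptions(precision=4,suppress=True)
t=load('top0');s=load('side0')
T=lambda a,b:(160+a/5-.4,160+b/5-.4)
S=lambda a,b:(210+a/6-.4,170+b/6-.4)
for n,a,b in [('yA',(363,289),(362,268)),('g1',(451,294),(408,230)),('yB',(538,288),(443,190)),('g2',(712,288),(517,115)),('rodtip',(267,60),(120,236)),('knob',(62,166),(99,302)),('rodin',(268,163),(208,258))]:
    P,e=tri(t,T(*a),s,S(*b)); print(n,P,'err',e,'depth',pt(t,*T(*a)),pt(s,*S(*b)))
for n,a in [('corner nr left wall',(312,410)),('corner nr right',(770,396)),('far right wall',(760,178)),('lid yA fl',(320,195)),('lid yA nl',(324,387)),('g2 fr',(748,193)),('g2 nr',(757,384))]:
    print(n,pt(t,*T(*a)))
for n,a in [('tr',(137,52)),('b',(383,97)),('c',(327,490)),('d',(70,447)),('fl',(200,300))]:
    u,v=340+a[0]/4-.4,155+a[1]/4-.4
    print(n,atz(t,u,v,.03 if n!='fl' else .005),pt(t,u,v))
E
```

```text
yA [0.4834 0.0306 0.0453] err 0.002151723632311656 depth [0.4844 0.0312 0.0408] [0.4843 0.0264 0.0424]
g1 [ 0.48   -0.0101  0.0442] err 0.0022121064612571394 depth [ 0.4811 -0.0096  0.0431] [ 0.4805 -0.0135  0.042 ]
yB [ 0.4817 -0.0506  0.0436] err 0.002517839295793734 depth [ 0.4828 -0.05    0.0441] [ 0.4826 -0.0556  0.0405]
g2 [ 0.4797 -0.1313  0.0445] err 0.002440269110560063 depth [ 0.4808 -0.1307  0.0447] [ 0.4801 -0.1353  0.0422]
rodtip [0.5903 0.0723 0.0524] err 0.002041065651409521 depth [0.5911 0.0728 0.053 ] [0.5876 0.0745 0.0544]
knob [0.5419 0.1624 0.0861] err 0.0006195058570569713 depth [0.5418 0.1627 0.0836] [0.5418 0.163  0.0866]
rodin [0.5421 0.0725 0.0561] err 0.0021727726044045515 depth [0.5431 0.073  0.0561] [0.5409 0.0724 0.0563]
corner nr left wall [0.4292 0.0558 0.046 ]
corner nr right [ 0.4284 -0.1632 -0.0015]
far right wall [ 0.5316 -0.1553  0.0416]
lid yA fl [0.5289 0.0504 0.0379]
lid yA nl [0.4386 0.052  0.0102]
g2 fr [ 0.5259 -0.1525  0.0211]
g2 nr [ 0.4352 -0.1531  0.0247]
tr [ 0.5944 -0.3074  0.03  ] [ 0.5946 -0.308   0.028 ]
b [ 0.5639 -0.4526  0.03  ] [ 0.5642 -0.4536  0.0278]
c [ 0.334  -0.4076  0.03  ] [ 0.3341 -0.4072  0.0309]
d [ 0.3628 -0.258   0.03  ] [ 0.3613 -0.2617  0.0155]
fl [ 0.4461 -0.3466  0.005 ] [ 0.4461 -0.3462  0.0063]
```

```bash
cat >> h.py <<'E'
from scipy.spatial.transform import Rotation as Ro
def go(x,y,z,yaw=None,n=5):
    "print tool-frame delta cm and turn to reach world target with tool pointing down"
    s=observe(); R=Ro.from_rotvec(s['ee_rot']).as_matrix(); p=s['position']
    dl=R.T@(np.array([x,y,z])-p)*100
    cy=np.degrees(np.arctan2(R[1,0],R[0,0]))
    tilt=np.degrees(np.arccos(-R[2,2]))
    print('t',round(s['clock'],2),'pos',p.round(4),'yaw',round(cy,2),'tilt',round(tilt,2),'w',round(s['width'],3),'F',np.round(s['force'],1))
    tr=None if yaw is None else round((cy-yaw+180)%360-180,2)
    print('delta cm',dl.round(2),'turn',tr)
def st(): 
    s=observe(); R=Ro.from_rotvec(s['ee_rot']).as_matrix()
    print('t',round(s['clock'],2),'pos',s['position'].round(4),'yaw',round(np.degrees(np.arctan2(R[1,0],R[0,0])),2),'w',round(s['width'],3),'F',np.round(s['force'],1))
E
python3 - <<'E'
from h import *
np.set_printoptions(precision=4,suppress=True)
t=load('top0')
for n,a in [('bail1',(252,175)),('bail2',(363,155)),('bail2low',(382,184)),('sw',(440,178)),('swbtn',(434,200)),('cup',(158,410)),('cupear',(187,392)),('turq',(533,150)),('purple',(297,414)),('purp top',(280,395)),('turq2',(471,430))]:
    print(n,pt(t,a[0]/1.5-.2,a[1]/1.5-.2))
go(.577,.0725,.25,0)
E
```

```text
bail1 [0.7302 0.1805 0.0248]
bail2 [0.7577 0.0025 0.0278]
bail2low [ 0.711  -0.0267  0.0239]
sw [ 0.7214 -0.1213  0.0127]
swbtn [ 0.6851 -0.1101  0.0151]
cup [0.369  0.3094 0.0911]
cupear [ 0.3864  0.2949 -0.0045]
turq [ 0.755  -0.2658  0.0437]
purple [0.3524 0.1131 0.0444]
purp top [0.3816 0.1393 0.0398]
turq2 [ 0.3207 -0.1532  0.0413]
t 0.15 pos [ 0.1748 -0.5996  0.1879] yaw 16.26 tilt 0.07 w 1.003 F [-0.2  0.1 -0.2]
delta cm [ 57.42 -53.27  -6.15] turn 16.26
```

Request:
arm_command:
  deltas:
    - {"xyz": [3, -2.5, -3], "turn": 4, "jaw": 0}
    - {"xyz": [6, -5.5, -6], "turn": 8, "jaw": 0}
    - {"xyz": [9, -8, -6], "turn": 12, "jaw": 0}
    - {"xyz": [12, -11, -6], "turn": 16.3, "jaw": 0}
    - {"xyz": [15, -14, -6], "turn": 16.3, "jaw": 0}

```text
clock: 0.57
position: [0.2738, -0.4343, 0.2486]
ee_rot: [3.141, -0.009, 0.001]
force: [0.5, 0.0, 0.0]
width: 1.001
```

```bash
python3 -c "
from h import *
go(.577,.0725,.25,0)"
```

```text
t 0.57 pos [ 0.2738 -0.4343  0.2486] yaw -0.34 tilt 0.03 w 1.001 F [0.5 0.  0. ]
delta cm [ 30.02 -50.86  -0.12] turn -0.34
```

Request:
arm_command:
  deltas:
    - {"xyz": [2, -3.4, 0], "turn": 0, "jaw": 140}
    - {"xyz": [4, -6.8, 0], "turn": 0, "jaw": 140}
    - {"xyz": [6, -10.2, 0], "turn": 0, "jaw": 140}
    - {"xyz": [8, -13.6, 0], "turn": 0, "jaw": 140}
    - {"xyz": [10, -17, 0], "turn": 0, "jaw": 140}

```text
clock: 0.98
position: [0.3752, -0.263, 0.2487]
ee_rot: [3.141, -0.01, 0.001]
force: [1.1, -0.3, 0.8]
width: 0.685
```

Request:
arm_command:
  deltas:
    - {"xyz": [2, -3.4, 0], "turn": 0, "jaw": 140}
    - {"xyz": [4, -6.8, 0], "turn": 0, "jaw": 140}
    - {"xyz": [6, -10.2, 0], "turn": 0, "jaw": 140}
    - {"xyz": [8, -13.6, 0], "turn": 0, "jaw": 140}
    - {"xyz": [10, -17, 0], "turn": 0, "jaw": 140}

```text
clock: 1.4
position: [0.4767, -0.0918, 0.2488]
ee_rot: [3.141, -0.01, 0.001]
force: [0.9, -0.3, 0.1]
width: 0.454
```

```bash
python3 -c "
from h import *
d=snap('wrist','w1')
go(.577,.0725,.15,0)"
```

```text
t 1.45 pos [ 0.4804 -0.0834  0.249 ] yaw 0.13 tilt 0.29 w 0.451 F [4.1 6.7 1.2]
delta cm [  9.66 -15.53   9.99] turn 0.13
```

View pics/w1.png

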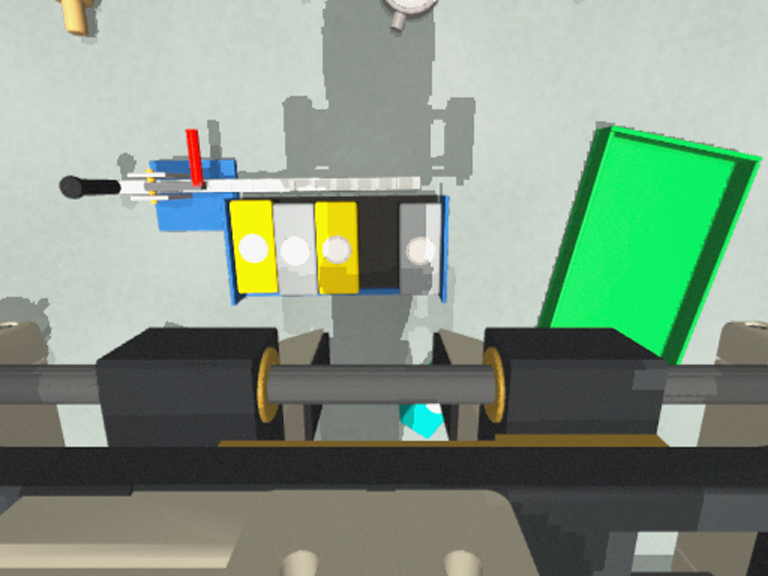

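```bash
python3 - <<'E'
from h import *
np.set_printoptions(precision=4,suppress=True)
d=load('w1')
D=lambda a,b:(a/1.5-.2,b/1.5-.2)
print('rod',atz(d,*D(192,130),.052+.003),atz(d,*D(199,184),.055),pt(d,*D(193,150)))
for u in [254,296,336.5,420]: print(atz(d,*D(u,249),.0425))
print('knob',atz(d,*D(71,187),.086),pt(d,*D(71,187)))
print('lip',atz(d,*D(240,297),.008),atz(d,*D(440,297),.008))
print('bar end',atz(d,*D(419,177),.036),atz(d,*D(419,189),.036),'left',atz(d,*D(236,179),.036),atz(d,*D(236,190),.036))
E
```

```text
rod [0.5903 0.0736 0.055 ] [0.5446 0.0726 0.055 ] [0.5736 0.0738 0.057 ]
[0.4835 0.0316 0.0425]
[ 0.4832 -0.009   0.0425]
[ 0.483  -0.0482  0.0425]
[ 0.4825 -0.1289  0.0425]
knob [0.5426 0.1664 0.086 ] [0.5426 0.166  0.0865]
lip [0.4263 0.0615 0.008 ] [ 0.425  -0.1547  0.008 ]
bar end [ 0.5498 -0.1274  0.036 ] [ 0.5388 -0.1276  0.036 ] left [0.549  0.0452 0.036 ] [0.5389 0.0461 0.036 ]
```

Request:
arm_command:
  deltas:
    - {"xyz": [2, -3.2, 2], "turn": 0, "jaw": 140}
    - {"xyz": [4, -6.4, 4], "turn": 0, "jaw": 140}
    - {"xyz": [6, -9.6, 6], "turn": 0, "jaw": 140}
    - {"xyz": [8, -12.8, 8], "turn": 0, "jaw": 140}
    - {"xyz": [9.66, -15.6, 10], "turn": 0.1, "jaw": 140}

```text
clock: 1.87
position: [0.5732, 0.0668, 0.1544]
ee_rot: [-3.138, -0.0, -0.006]
force: [1.3, 0.3, 0.7]
width: 0.452
```

```bash
python3 -c "
from h import *
d=snap('wrist','w2')
d=snap('side','s2',1);crop(d,'s2c',180,140,330,260,5)
go(.577,.073,.033,0)"
```

```text
t 1.97 pos [0.5717 0.0717 0.1513] yaw 0.45 tilt 0.41 w 0.452 F [ 0.1 -0.1 -0.5]
delta cm [ 0.55 -0.04 11.83] turn 0.45
```

View pics/w2.png

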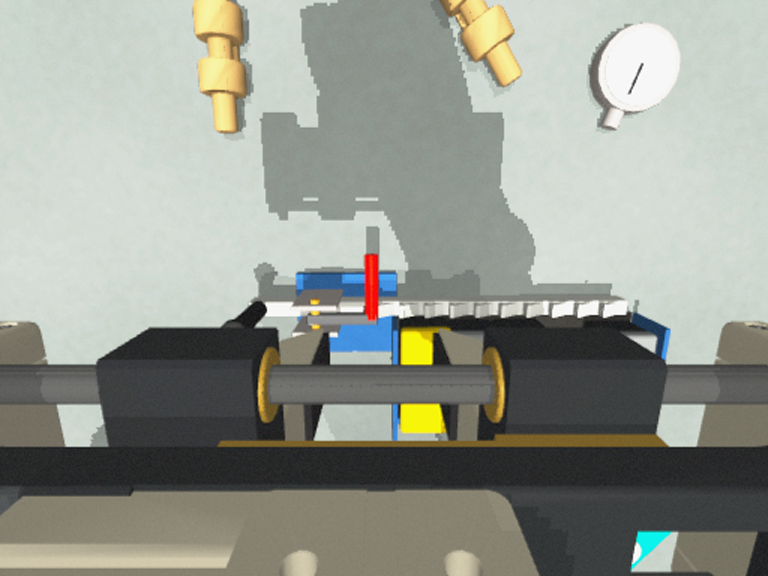

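View pics/s2c.png

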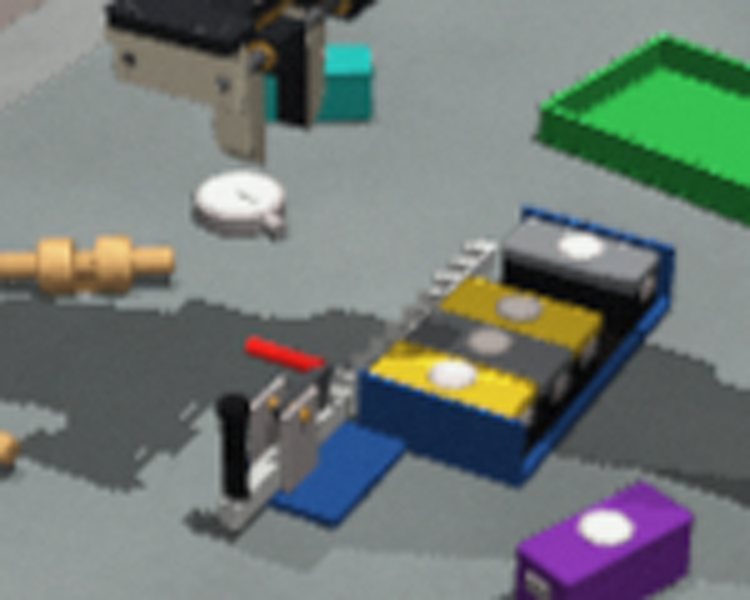

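```bash
python3 -c "
from h import *
d=load('w2')
print(atz(d,371/1.5-.2,255/1.5-.2,.055),atz(d,372/1.5-.2,318/1.5-.2,.055),pt(d,371/1.5-.2,280/1.5-.2))
"
```

```text
[0.59124425 0.0751525  0.055     ] [0.54416523 0.07464558 0.055     ] [0.57374767 0.07514869 0.0584203 ]
```

Request:
arm_command:
  deltas:
    - {"xyz": [0.5, -0.1, 2.5], "turn": 0.4, "jaw": 140}
    - {"xyz": [0.5, -0.1, 5], "turn": 0.4, "jaw": 140}
    - {"xyz": [0.5, -0.1, 6.5], "turn": 0.4, "jaw": 140}
    - {"xyz": [0.5, -0.1, 6.8], "turn": 0.4, "jaw": 140}

```text
clock: 2.3
position: [0.5743, 0.072, 0.0803]
ee_rot: [-3.136, -0.001, 0.011]
force: [-0.8, -0.1, 0.0]
width: 0.451
```

```bash
python3 -c "
from h import *
go(.577,.0725,.033,0)"
```

```text
t 2.3 pos [0.5743 0.072  0.0803] yaw 0.04 tilt 0.51 w 0.451 F [-0.8 -0.1  0. ]
delta cm [ 0.3  -0.02  4.73] turn 0.04
```

Request:
arm_command:
  deltas:
    - {"xyz": [0.3, -0.1, 2], "turn": 0, "jaw": 140}
    - {"xyz": [0.3, -0.15, 4], "turn": 0, "jaw": 140}
    - {"xyz": [0.3, -0.15, 4.7], "turn": 0, "jaw": 140}
    - {"xyz": [0.3, -0.15, 4.7], "turn": 0, "jaw": 140}
    - {"xyz": [0.3, -0.15, 4.7], "turn": 0, "jaw": 180}
  force: 15

```text
clock: 2.72
position: [0.5774, 0.0736, 0.0342]
ee_rot: [-3.136, -0.001, 0.01]
force: [0.4, 0.7, 0.9]
width: 0.415
```

Request:
arm_command:
  deltas:
    - {"xyz": [0, 0, 0], "turn": 0, "jaw": 255}
    - {"xyz": [0, 0, 0], "turn": 0, "jaw": 255}
    - {"xyz": [0, 0, 0], "turn": 0, "jaw": 255}
    - {"xyz": [0, 0, 0], "turn": 0, "jaw": 255}
    - {"xyz": [0, 0, 0], "turn": 0, "jaw": 255}

```text
clock: 3.13
position: [0.5776, 0.0736, 0.0347]
ee_rot: [-3.136, -0.001, 0.009]
force: [0.3, -0.0, 0.7]
width: 0.068
```

```bash
python3 -c "
from h import *
go(.577,.0735,.033,0)
d=snap('wrist','w3')
d=snap('side','s3',1);crop(d,'s3c',180,140,330,260,5)"
```

```text
t 3.13 pos [0.5776 0.0736 0.0347] yaw 0.03 tilt 0.46 w 0.068 F [ 0.3 -0.   0.7]
delta cm [-0.06  0.01  0.17] turn 0.03
```

View pics/s3c.png

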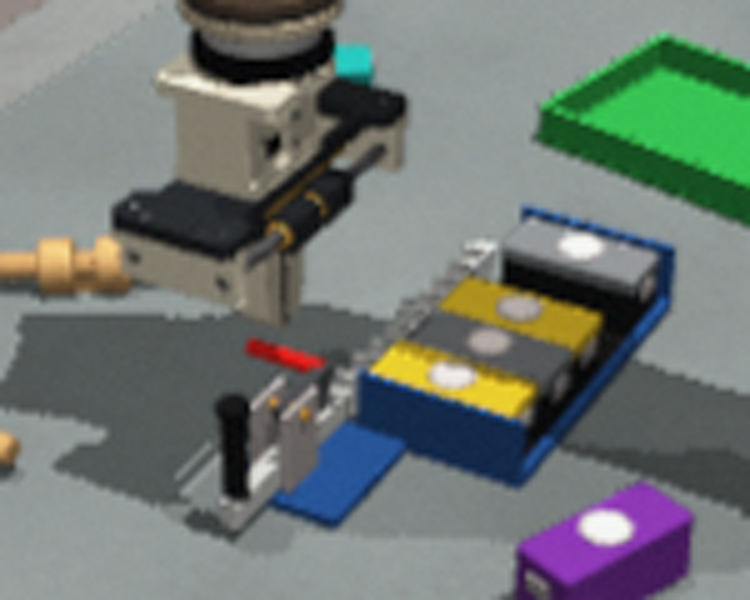

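```bash
python3 -c "
from h import *
st()
d=load('s3');u,v=proj(d,[.5776,.0736,.0347]);print((u-180)*5,(v-140)*5)
u,v=proj(d,[.5776,.0736,.1]);print((u-180)*5,(v-140)*5)
d=snap('side','s4',1);crop(d,'s4c',180,140,330,260,5)"
```

```text
t 3.23 pos [0.5774 0.0736 0.0344] yaw 0.03 w 0.011 F [ 0.6 -0.6 -0.2]
264.8249171571004 377.61297531826216
262.16991248805584 280.0084853450727
```

View pics/s4c.png

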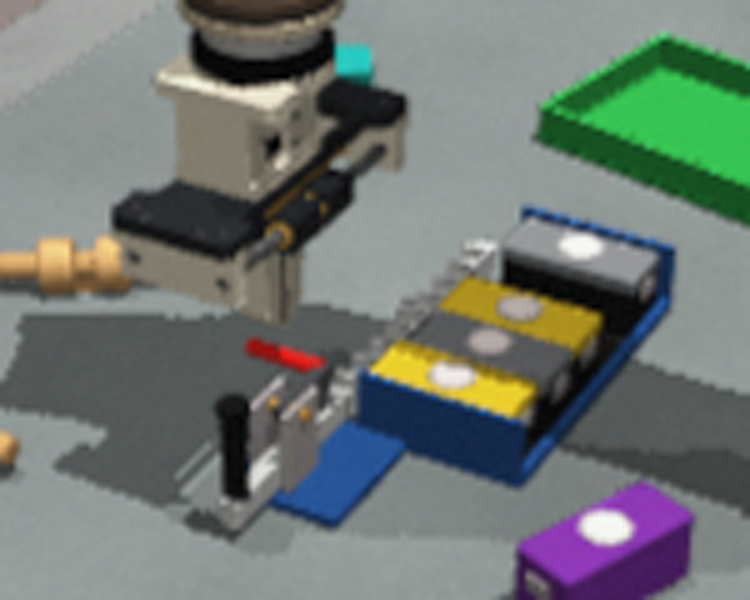

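View pics/w3.png

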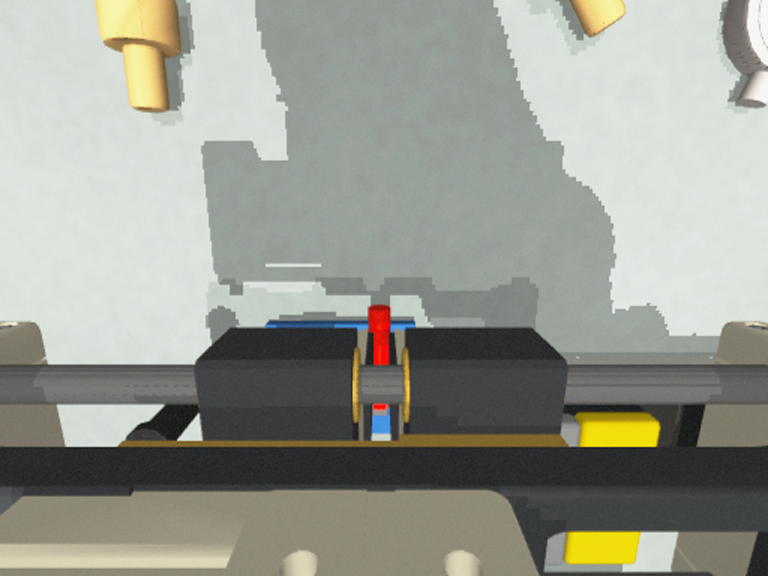

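```bash
python3 -c "
from h import *
np.set_printoptions(precision=4,suppress=True)
d=load('s4')
for a in [(270,300),(285,300),(280,315),(285,325),(285,335),(300,350),(300,270),(270,350)]:
    print(a,pt(d,180+a[0]/5,140+a[1]/5))
w=load('w3');print(w['cam_to_world'])
for a in [(380,315),(379,325),(382,350),(381,420),(600,430),(610,545)]: print(a,pt(w,a[0]/1.5,a[1]/1.5))
s=observe();print(s['joints'])
"
```

```text
(270, 300) [0.5667 0.0832 0.0957]
(285, 300) [0.5654 0.0699 0.0887]
(280, 315) [0.5638 0.0779 0.0838]
(285, 325) [ 0.6214 -0.0193  0.003 ]
(285, 335) [ 0.6203 -0.0172 -0.0028]
(300, 350) [ 0.6038 -0.0075 -0.0026]
(300, 270) [ 0.6482 -0.0816  0.0006]
(270, 350) [0.5726 0.0753 0.0562]
[[ 0.0009  0.9673  0.2537  0.6451]
 [-1.      0.0024 -0.0054  0.0735]
 [-0.0058 -0.2537  0.9673  0.2305]
 [ 0.      0.      0.      1.    ]]
(380, 315) [0.5887 0.0747 0.056 ]
(379, 325) [0.5845 0.0751 0.0572]
(382, 350) [0.5722 0.0738 0.0559]
(381, 420) [0.5064 0.0744 0.0065]
(600, 430) [ 0.5234 -0.0368  0.0424]
(610, 545) [ 0.4515 -0.0521  0.042 ]
[ 0.0204  0.5637 -0.3326  1.817   0.2346  0.8044 -1.999 ]
```

```bash
python3 -c "
from h import *
np.set_printoptions(precision=4,suppress=True)
for n,p in [('w1',[.4804,-.0834,.249]),('w3',[.5774,.0736,.0344])]:
    w=load(n); dep=w['depth']
    print(n, proj(w,p), 'TCP px disp',[x*1.5 for x in proj(w,p)])
    K=w['camera_matrix'];vv,uu=np.mgrid[0:384,0:512]
    P=np.stack([(uu-K[0,2])/K[0,0]*dep,-(vv-K[1,2])/K[1,1]*dep,-dep,np.ones_like(dep)],-1)@w['cam_to_world'].T
    rel=P[...,:3]-np.array(p)
    m=(dep>0)&(abs(rel[...,1])<.07)&(abs(rel[...,0])<.03)&(rel[...,2]>-.01)&(rel[...,2]<.12)
    h,e=np.histogram(rel[m][:,2],bins=13,range=(-.01,.12));print(h)
s=load('s4');dep=s['depth'];K=s['camera_matrix'];p=[.5774,.0736,.0344]
vv,uu=np.mgrid[0:384,0:512]
P=np.stack([(uu-K[0,2])/K[0,0]*dep,-(vv-K[1,2])/K[1,1]*dep,-dep,np.ones_like(dep)],-1)@s['cam_to_world'].T
rel=P[...,:3]-np.array(p)
m=(abs(rel[...,1])<.04)&(abs(rel[...,0])<.03)&(rel[...,2]>.025)&(rel[...,2]<.2)
h,e=np.histogram(rel[m][:,2],bins=35,range=(.025,.2));print(h)
mm=m&(rel[...,2]<.08); q=rel[mm]; print(q[np.argsort(q[:,2])[:30]])
"
```

```text
w1 (np.float64(243.49901484285988), np.float64(210.72731369760857)) TCP px disp [np.float64(365.2485222642898), np.float64(316.09097054641285)]
[   0    0    0    0   43  319  475  460  175  456  270  384 2581]
w3 (np.float64(254.98204249094243), np.float64(215.52476643493182)) TCP px disp [np.float64(382.4730637364137), np.float64(323.2871496523977)]
[  0   0  74 411  11 137 164 118   8 296  76  27 503]
[ 3  0  1 12  6 15 24 13 19 16 15 12  8  3  1  1  4  4  7 14 44 15 17 26
 29 22 36 21 16 15 20  8  5  3  3]
[[-0.0247  0.002   0.0252]
 [-0.0254  0.0298  0.0253]
 [-0.0289  0.0302  0.0267]
 [-0.0106 -0.011   0.0398]
 [ 0.0056  0.0052  0.0405]
 [-0.0045  0.0057  0.0407]
 [-0.0123  0.0026  0.0414]
 [-0.0104  0.0046  0.042 ]
 [-0.0102 -0.001   0.0421]
 [ 0.0015  0.0065  0.0425]
 [-0.0084  0.0067  0.0426]
 [-0.0135 -0.0009  0.0431]
 [-0.0106 -0.011   0.0432]
 [-0.0114 -0.0043  0.0439]
 [ 0.0102  0.0081  0.044 ]
 [-0.0101  0.004   0.0449]
 [-0.0093  0.008   0.0469]
 [-0.012  -0.0035  0.0479]
 [-0.0123 -0.0084  0.0485]
 [ 0.0036  0.0132  0.0489]
 [-0.0065  0.0139  0.0493]
 [-0.0136  0.0043  0.0494]
 [-0.0107 -0.0164  0.0501]
 [-0.0097  0.0137  0.0502]
 [-0.0114 -0.0047  0.0503]
 [-0.0001  0.0138  0.0505]
 [ 0.0097  0.0138  0.0506]
 [-0.0139 -0.0112  0.0507]
 [-0.0127  0.0081  0.0513]
 [-0.0107  0.0047  0.0521]]
```

Request:
arm_command:
  deltas:
    - {"xyz": [0, 0, 0], "turn": 0, "jaw": 140}
    - {"xyz": [0, 0, 0], "turn": 0, "jaw": 140}
    - {"xyz": [0, 0, 0], "turn": 0, "jaw": 140}
    - {"xyz": [0, 0, 0], "turn": 0, "jaw": 140}
    - {"xyz": [0, 0, 0], "turn": 0, "jaw": 140}

```text
clock: 3.7
position: [0.5774, 0.0736, 0.0343]
ee_rot: [-3.136, -0.001, 0.01]
force: [0.9, -0.1, -0.2]
width: 0.322
```

Request:
arm_command:
  deltas:
    - {"xyz": [0, 0, 1], "turn": 0, "jaw": 140}
    - {"xyz": [0, 0, 2], "turn": 0, "jaw": 140}
    - {"xyz": [0, 0, 2], "turn": 0, "jaw": 140}

```text
clock: 3.95
position: [0.5755, 0.0732, 0.0118]
ee_rot: [-3.137, -0.001, 0.015]
force: [-0.3, -0.0, 0.4]
width: 0.445
```

```bash
python3 -c "
from h import *
np.set_printoptions(precision=4,suppress=True)
go(.577,.0735,-.007,0)
w=snap('wrist','w5')
d=snap('side','s5',1);crop(d,'s5c',180,140,330,260,5)
"
```

```text
t 3.95 pos [0.5755 0.0732 0.0118] yaw 0.03 tilt 0.63 w 0.445 F [-0.3 -0.   0.4]
delta cm [ 0.16 -0.02  1.87] turn 0.03
```

View pics/s5c.png

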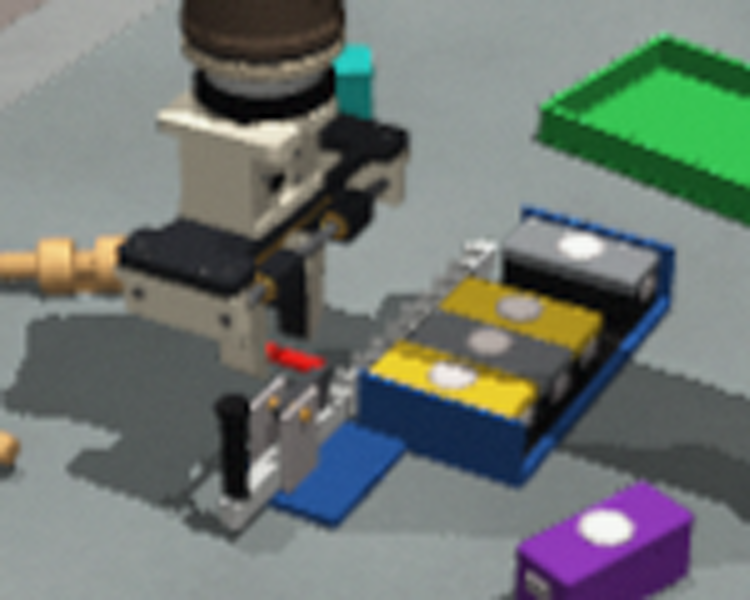

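View pics/w5.png

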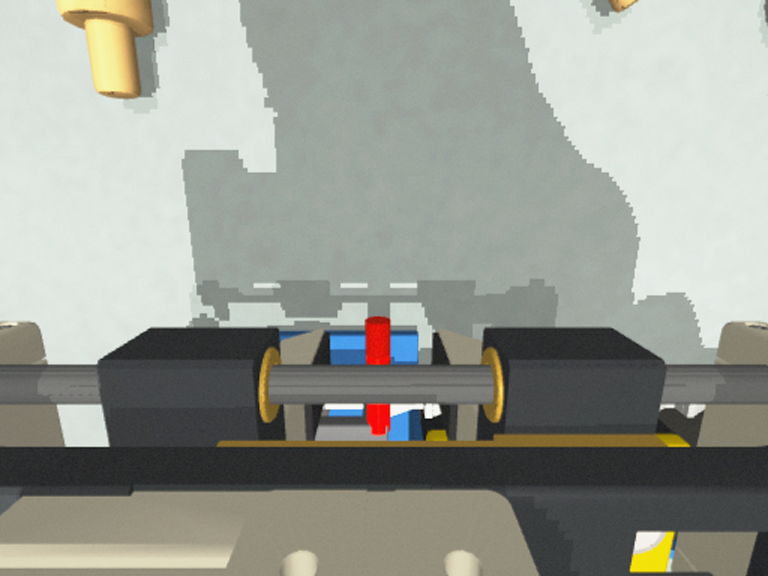

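Request:
arm_command:
  deltas:
    - {"xyz": [0.16, 0, 1], "turn": 0, "jaw": 140}
    - {"xyz": [0.16, 0, 1.85], "turn": 0, "jaw": 140}
    - {"xyz": [0.16, 0, 1.85], "turn": 0, "jaw": 255}
    - {"xyz": [0.16, 0, 1.85], "turn": 0, "jaw": 255}
    - {"xyz": [0.16, 0, 1.85], "turn": 0, "jaw": 255}
  force: 20

```text
clock: 4.47
position: [0.5778, 0.0737, -0.0054]
ee_rot: [-3.136, -0.001, 0.013]
force: [0.3, -0.8, 0.0]
width: 0.28
```

Request:
arm_command:
  deltas:
    - {"xyz": [0, 0, 0], "turn": 0, "jaw": 255}
    - {"xyz": [0, 0, 0], "turn": 0, "jaw": 255}
    - {"xyz": [0, 0, 0], "turn": 0, "jaw": 255}
    - {"xyz": [0, 0, 0], "turn": 0, "jaw": 255}

```text
clock: 4.8
position: [0.5781, 0.0746, -0.005]
ee_rot: [-3.135, -0.002, 0.012]
force: [0.0, 2.5, 0.6]
width: 0.1
```

```bash
python3 -c "
from h import *
st()
w=snap('wrist','w6')
d=snap('side','s6',1);crop(d,'s6c',180,140,330,260,5)
st()
"
```

```text
t 4.8 pos [ 0.5781  0.0746 -0.005 ] yaw 0.08 w 0.1 F [0.  2.5 0.6]
t 4.9 pos [ 0.5781  0.0745 -0.005 ] yaw 0.08 w 0.1 F [-0.3  2.9  0.9]
```

View pics/s6c.png

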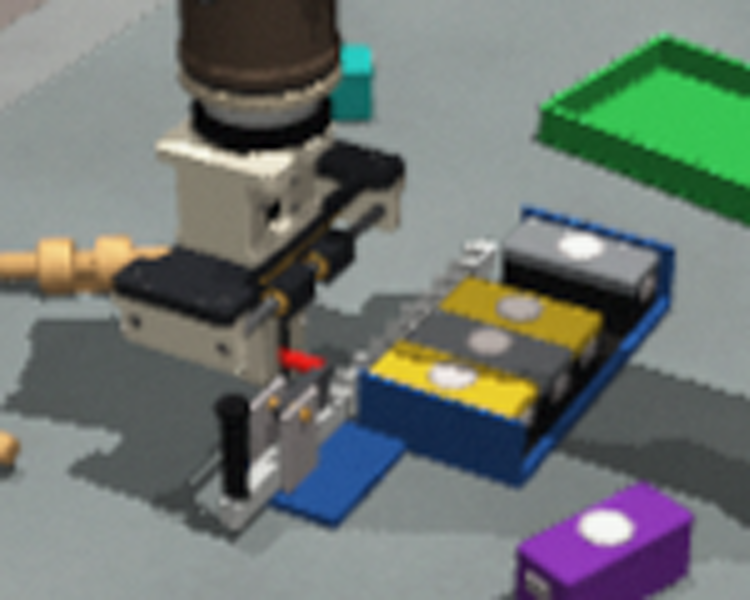

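Request:
arm_command:
  deltas:
    - {"xyz": [0, -0.05, -0.62], "turn": 0, "jaw": 255}
    - {"xyz": [0, -0.19, -1.24], "turn": 0, "jaw": 255}
    - {"xyz": [0, -0.42, -1.83], "turn": 0, "jaw": 255}
    - {"xyz": [0, -0.73, -2.37], "turn": 0, "jaw": 255}
    - {"xyz": [0, -0.73, -2.37], "turn": 0, "jaw": 255}

```text
clock: 5.32
position: [0.5782, 0.0811, 0.0199]
ee_rot: [-3.137, -0.002, 0.012]
force: [-0.5, -3.1, 0.4]
width: 0.1
```

```bash
python3 -c "
from h import *
go(.5775,.0745+.042*(1-np.cos(1.0)),-.005+.042*np.sin(1.0),0)
d=snap('side','s7',1);crop(d,'s7c',180,140,330,260,5)
"
```

```text
t 5.32 pos [0.5782 0.0811 0.0199] yaw 0.06 tilt 0.52 w 0.1 F [-0.5 -3.1  0.4]
delta cm [-0.08 -1.28 -1.03] turn 0.06
```

View pics/s7c.png

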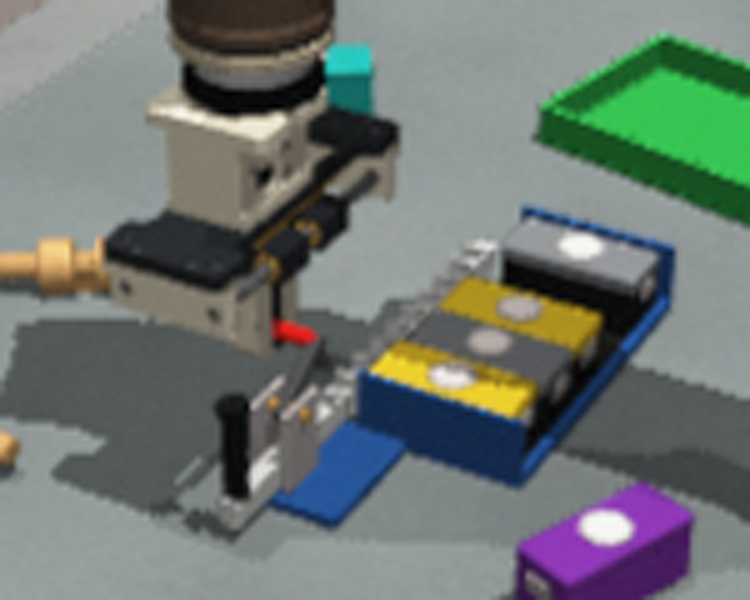

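Request:
arm_command:
  deltas:
    - {"xyz": [-0.08, -0.61, -0.52], "turn": 0, "jaw": 255}
    - {"xyz": [-0.08, -1.27, -1.04], "turn": 0, "jaw": 255}
    - {"xyz": [-0.08, -2.02, -1.42], "turn": 0, "jaw": 255}
    - {"xyz": [-0.08, -2.83, -1.65], "turn": 0, "jaw": 255}
    - {"xyz": [-0.08, -3.66, -1.71], "turn": 0, "jaw": 255}

```text
clock: 5.78
position: [0.5784, 0.1153, 0.0384]
ee_rot: [-3.139, 0.003, 0.009]
force: [-2.3, -3.5, 6.1]
width: 0.096
```

```bash
python3 -c "
from h import *
for a in (1.8,2.0,2.05): go(.5775,.0745+.042*(1-np.cos(a)),-.005+.042*np.sin(a),0)
"
```

```text
t 5.78 pos [0.5784 0.1153 0.0384] yaw -0.1 tilt 0.37 w 0.096 F [-2.3 -3.5  6.1]
delta cm [-0.09 -1.07  0.26] turn -0.1
t 5.78 pos [0.5784 0.1153 0.0384] yaw -0.1 tilt 0.37 w 0.096 F [-2.3 -3.5  6.1]
delta cm [-0.09 -1.87  0.53] turn -0.1
t 5.78 pos [0.5784 0.1153 0.0384] yaw -0.1 tilt 0.37 w 0.096 F [-2.3 -3.5  6.1]
delta cm [-0.09 -2.05  0.62] turn -0.1
```

Request:
arm_command:
  deltas:
    - {"xyz": [-0.05, -0.5, 0.1], "turn": 0, "jaw": 255}
    - {"xyz": [-0.05, -1.07, 0.3], "turn": 0, "jaw": 255}
    - {"xyz": [-0.05, -1.5, 0.45], "turn": 0, "jaw": 255}
    - {"xyz": [-0.05, -1.85, 0.6], "turn": 0, "jaw": 255}
    - {"xyz": [-0.05, -1.85, 0.6], "turn": 0, "jaw": 255}

```text
clock: 6.2
position: [0.5784, 0.135, 0.0326]
ee_rot: [-3.138, 0.001, 0.008]
force: [1.8, 0.3, 6.1]
width: 0.1
```

```bash
python3 -c "
from h import *
go(.5775,.0745+.042*(1-np.cos(2.0)),-.005+.042*np.sin(2.0),0)
d=snap('side','s8',1);crop(d,'s8c',180,140,330,260,5)
w=snap('wrist','w8')
"
```

```text
t 6.2 pos [0.5784 0.135  0.0326] yaw -0.04 tilt 0.34 w 0.1 F [1.8 0.3 6.1]
delta cm [-0.09  0.1  -0.06] turn -0.04
```

View pics/s8c.png

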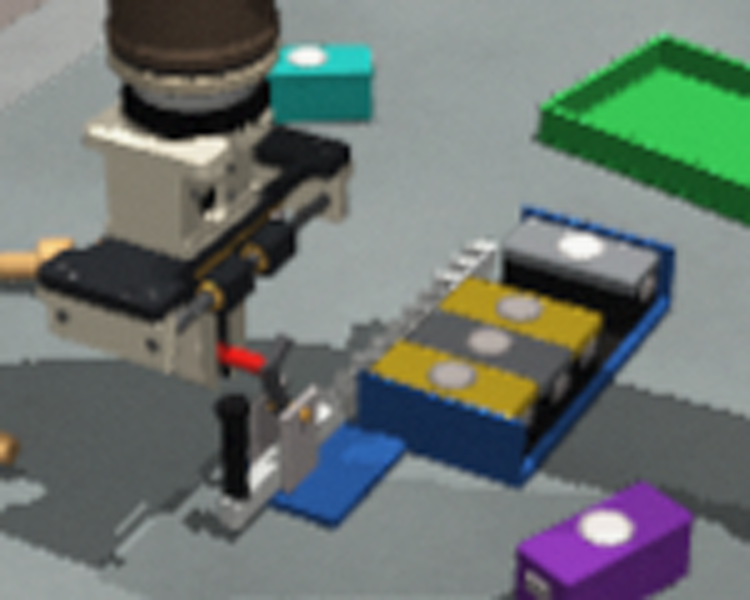

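View pics/w8.png

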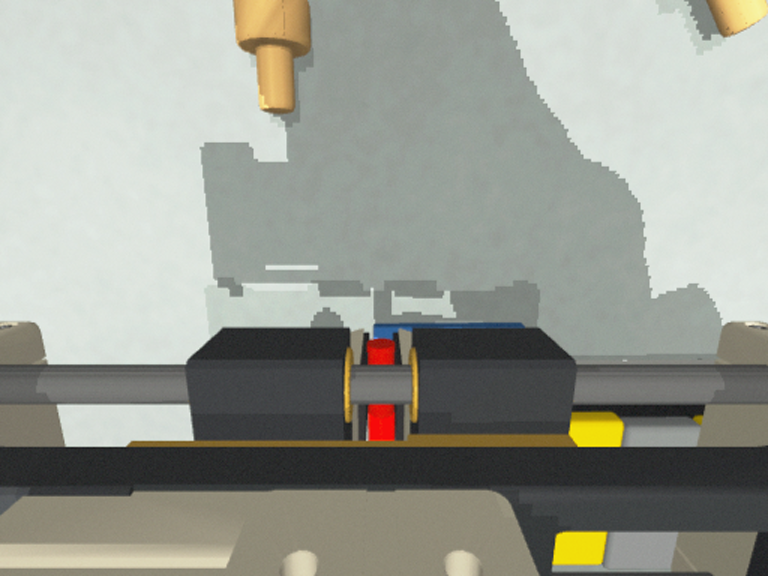

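Request:
arm_command:
  deltas:
    - {"xyz": [0, 0, 0], "turn": 0, "jaw": 140}
    - {"xyz": [0, 0, 0], "turn": 0, "jaw": 140}
    - {"xyz": [0, 0, 0], "turn": 0, "jaw": 140}
    - {"xyz": [0, 0, 0], "turn": 0, "jaw": 140}
    - {"xyz": [0, 0, 0], "turn": 0, "jaw": 140}

```text
clock: 6.72
position: [0.5781, 0.1344, 0.0326]
ee_rot: [-3.138, 0.002, 0.009]
force: [0.0, 0.4, 0.8]
width: 0.41
```

Request:
arm_command:
  deltas:
    - {"xyz": [0, 0, -2], "turn": 0, "jaw": 140}
    - {"xyz": [0, 0, -5], "turn": 0, "jaw": 140}
    - {"xyz": [0, 0, -8], "turn": 0, "jaw": 140}
    - {"xyz": [0, 0, -10], "turn": 0, "jaw": 140}
    - {"xyz": [0, 0, -10], "turn": 0, "jaw": 140}

```text
clock: 7.13
position: [0.5814, 0.135, 0.1372]
ee_rot: [-3.136, 0.003, -0.002]
force: [1.0, 1.0, 1.0]
width: 0.454
```

```bash
python3 -c "
from h import *
go(.543,.164,.10,90)
go(.543,.164,.10,-90)
d=snap('side','s9',1);crop(d,'s9c',180,140,330,260,5)
w=snap('wrist','w9')
print(observe()['joints'])
"
```

```text
t 7.13 pos [0.5814 0.135  0.1372] yaw -0.1 tilt 0.33 w 0.454 F [1. 1. 1.]
delta cm [-3.85 -2.87  3.73] turn -90.1
t 7.13 pos [0.5814 0.135  0.1372] yaw -0.1 tilt 0.33 w 0.454 F [1. 1. 1.]
delta cm [-3.85 -2.87  3.73] turn 89.9
[-0.06071157  0.46699685 -0.35936022  1.69325075  0.18140651  1.01695034
 -2.05331538]
```

View pics/s9c.png

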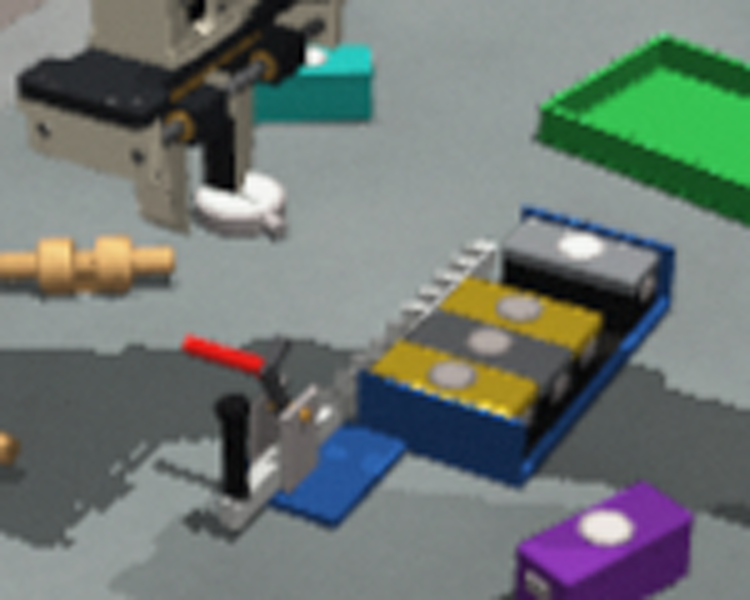

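View pics/w9.png

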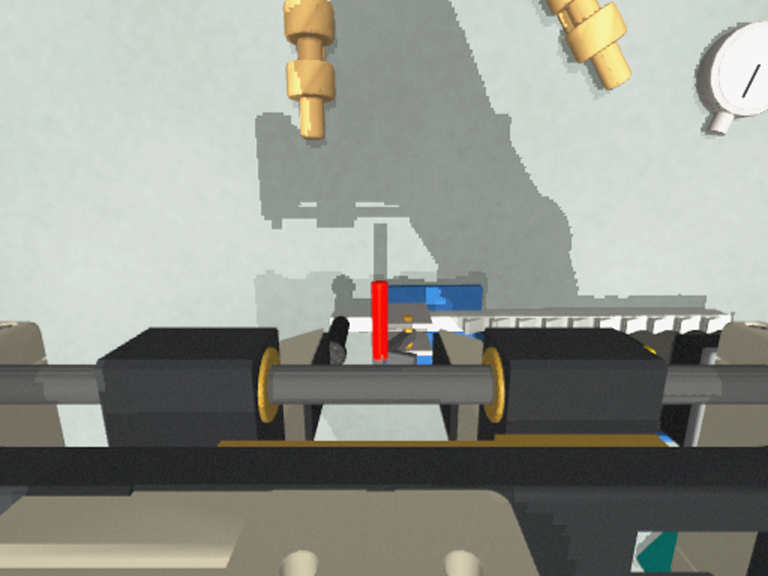

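Request:
arm_command:
  deltas:
    - {"xyz": [-1, -1, 0], "turn": -7, "jaw": 140}
    - {"xyz": [-2, -2, 0], "turn": -14, "jaw": 140}
    - {"xyz": [-3, -2.8, 0], "turn": -21, "jaw": 140}
    - {"xyz": [-3.8, -2.8, 0], "turn": -28, "jaw": 140}
    - {"xyz": [-3.8, -2.8, 0], "turn": -35, "jaw": 140}

```text
clock: 7.65
position: [0.5384, 0.1627, 0.1319]
ee_rot: [-2.988, -0.953, 0.009]
force: [-0.0, -1.2, -0.6]
width: 0.452
```

Request:
arm_command:
  deltas:
    - {"xyz": [0, 0, 0], "turn": -7, "jaw": 140}
    - {"xyz": [0, 0, 0], "turn": -14, "jaw": 140}
    - {"xyz": [0, 0, 0], "turn": -21, "jaw": 140}
    - {"xyz": [0, 0, 0], "turn": -28, "jaw": 140}
    - {"xyz": [0, 0, 0], "turn": -35, "jaw": 140}

```text
clock: 8.07
position: [0.5375, 0.1622, 0.1304]
ee_rot: [-2.556, -1.814, 0.01]
force: [0.1, 0.3, -0.2]
width: 0.451
```

```bash
python3 -c "
from h import *
go(.543,.164,.10,90)
print(observe()['joints'])
"
```

```text
t 8.07 pos [0.5375 0.1622 0.1304] yaw 70.74 tilt 0.57 w 0.451 F [ 0.1  0.3 -0.2]
delta cm [0.36 0.49 3.03] turn -19.26
[ 0.09342391  0.48238089 -0.66866782  1.75465316  0.33388147  1.02998473
 -1.0323035 ]
```

Request:
arm_command:
  deltas:
    - {"xyz": [0.2, 0.2, 0], "turn": -7, "jaw": 140}
    - {"xyz": [0.36, 0.49, 0], "turn": -14, "jaw": 140}
    - {"xyz": [0.36, 0.49, 0], "turn": -19.3, "jaw": 140}
    - {"xyz": [0.36, 0.49, 0], "turn": -19.3, "jaw": 140}

```text
clock: 8.4
position: [0.5424, 0.1634, 0.1286]
ee_rot: [-2.209, -2.22, 0.011]
force: [0.3, -0.2, -0.7]
width: 0.449
```

```bash
python3 -c "
from h import *
w=snap('wrist','w10')
go(.543,.164,.003,90)
"
```

```text
t 8.45 pos [0.5424 0.1635 0.1288] yaw 89.94 tilt 0.72 w 0.45 F [-0.3 -0.6  0.7]
delta cm [ 0.02  0.21 12.58] turn -0.06
```

View pics/w10.png

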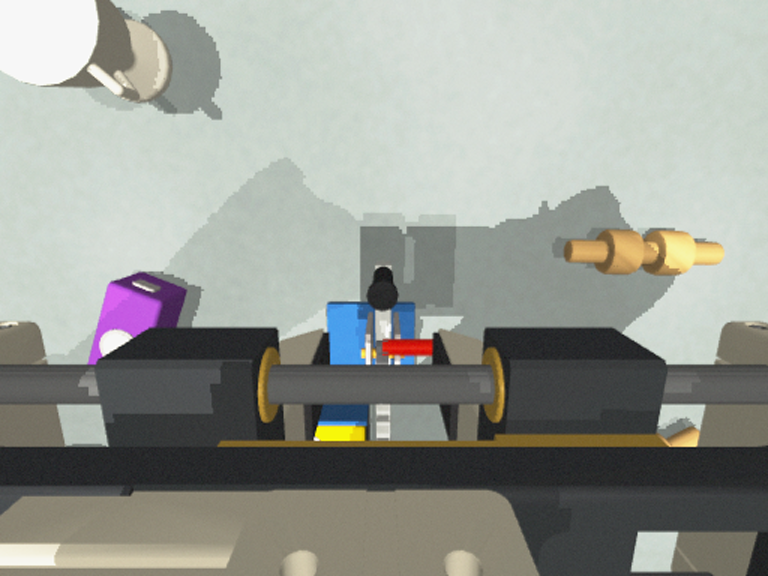

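```bash
python3 -c "
from h import *
w=load('w10')
print(atz(w,382/1.5-.2,293/1.5-.2,.086),pt(w,382/1.5-.2,293/1.5-.2), pt(w,410/1.5,346/1.5),pt(w,430/1.5,346/1.5))
"
```

```text
[0.54257768 0.16904139 0.086     ] [0.54257331 0.16888073 0.08537781] [0.55955376 0.13845643 0.09300935] [0.57123575 0.13899003 0.09405522]
```

Request:
arm_command:
  deltas:
    - {"xyz": [0, 0.2, 2], "turn": 0, "jaw": 140}
    - {"xyz": [0, 0.2, 4], "turn": 0, "jaw": 140}
    - {"xyz": [0, 0.2, 5], "turn": 0, "jaw": 140}
    - {"xyz": [0, 0.2, 5], "turn": 0, "jaw": 140}

```text
clock: 8.78
position: [0.5418, 0.1627, 0.0762]
ee_rot: [-2.216, -2.209, 0.018]
force: [-0.2, 0.1, -1.2]
width: 0.449
```

```bash
python3 -c "
from h import *
w=snap('wrist','w11')
go(.543,.164,.003,90)
"
```

```text
t 8.83 pos [0.5427 0.1633 0.0778] yaw 89.86 tilt 0.86 w 0.457 F [0.3 1.5 0.3]
delta cm [0.05 0.14 7.47] turn -0.14
```

View pics/w11.png

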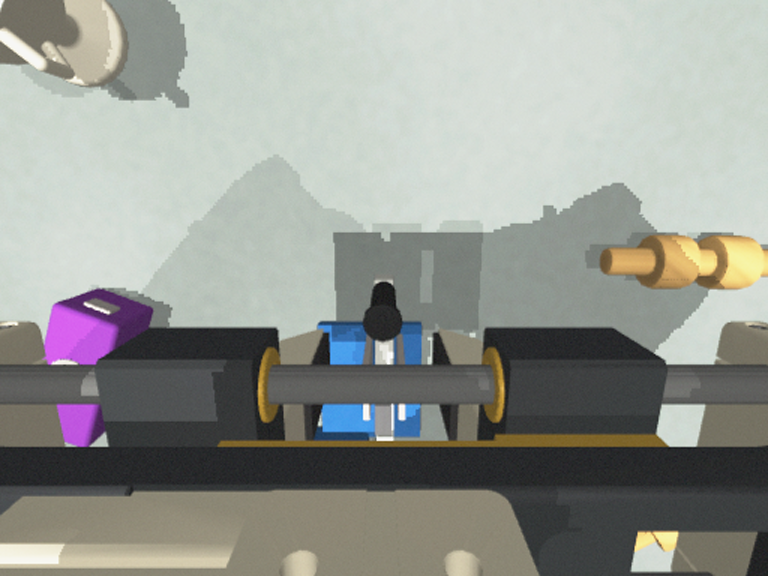

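```bash
python3 -c "
from h import *
w=load('w11')
print(atz(w,382/1.5-.2,322/1.5-.2,.086),pt(w,382/1.5-.2,322/1.5-.2),atz(w,383/1.5,292/1.5,.05))
t=snap('top','t11',1);crop(t,'t11c',140,160,300,250,5)
"
```

```text
[0.54252312 0.16781393 0.086     ] [0.54252686 0.16790632 0.08627573] [0.54278203 0.17289917 0.05      ]
```

View pics/t11c.png

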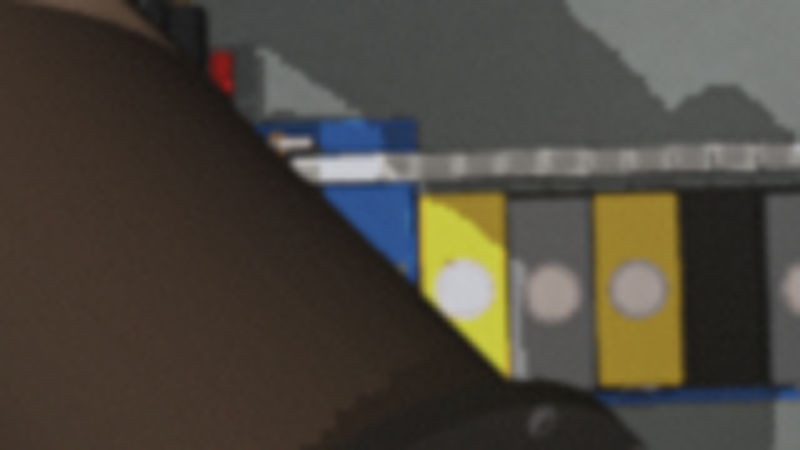

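Request:
arm_command:
  deltas:
    - {"xyz": [0.3, 0, 2.5], "turn": 0, "jaw": 140}
    - {"xyz": [0.3, 0.1, 5], "turn": 0, "jaw": 140}
    - {"xyz": [0.3, 0.1, 7], "turn": 0, "jaw": 140}
    - {"xyz": [0.3, 0.1, 7.4], "turn": 0, "jaw": 140}
    - {"xyz": [0.3, 0.1, 7.4], "turn": 0, "jaw": 140}

```text
clock: 9.3
position: [0.5432, 0.1671, 0.0047]
ee_rot: [-2.216, -2.211, 0.014]
force: [-0.1, 0.6, -0.1]
width: 0.452
```

```bash
python3 -c "
from h import *
go(.543,.166,.003,90)
d=snap('side','s12',1);crop(d,'s12c',180,140,330,260,5)
"
```

```text
t 9.3 pos [0.5432 0.1671 0.0047] yaw 89.87 tilt 0.82 w 0.452 F [-0.1  0.6 -0.1]
delta cm [-0.11 -0.02  0.17] turn -0.13
```

View pics/s12c.png

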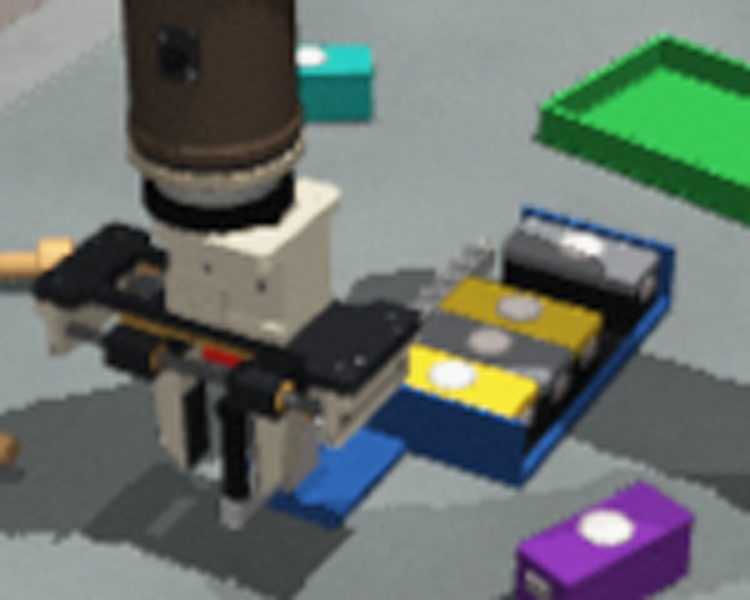

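Request:
arm_command:
  deltas:
    - {"xyz": [0, 0, 0], "turn": 0, "jaw": 255}
    - {"xyz": [0, 0, 0], "turn": 0, "jaw": 255}
    - {"xyz": [0, 0, 0], "turn": 0, "jaw": 255}
    - {"xyz": [0, 0, 0], "turn": 0, "jaw": 255}
    - {"xyz": [0, 0, 0], "turn": 0, "jaw": 255}
  force: 40

```text
clock: 9.77
position: [0.5419, 0.1678, 0.0066]
ee_rot: [-2.214, -2.211, 0.014]
force: [-9.2, -0.7, 11.4]
width: 0.183
```

```bash
python3 -c "
from h import *
d=snap('side','s13',1);crop(d,'s13c',180,140,330,260,5)
go(.543,.2,.0047,90)
"
```

```text
t 9.82 pos [0.5419 0.1678 0.0066] yaw 89.92 tilt 0.87 w 0.182 F [-8.5 -0.7 11.7]
delta cm [3.22 0.11 0.19] turn -0.08
```

View pics/s13c.png

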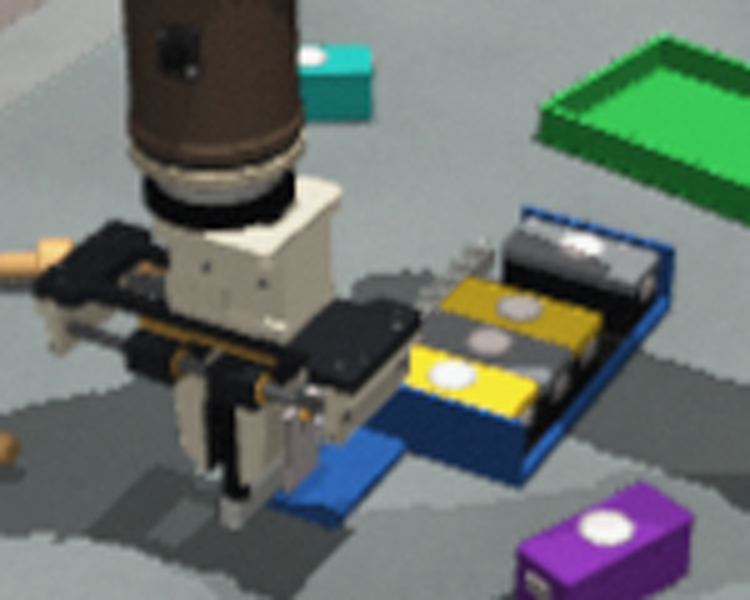

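Request:
arm_command:
  deltas:
    - {"xyz": [1, 0, 0], "turn": 0, "jaw": 255}
    - {"xyz": [2, 0, 0], "turn": 0, "jaw": 255}
    - {"xyz": [3, 0, 0], "turn": 0, "jaw": 255}
    - {"xyz": [4, 0, 0], "turn": 0, "jaw": 255}
    - {"xyz": [4, 0, 0], "turn": 0, "jaw": 255}

```text
clock: 10.23
position: [0.5415, 0.2116, 0.007]
ee_rot: [-2.21, -2.214, 0.011]
force: [-3.1, 2.5, 1.1]
width: 0.184
```

```bash
python3 -c "
from h import *
d=snap('side','s14',1);crop(d,'s14c',150,140,330,260,4)
go(.543,.163+.195,.0047,90)
"
```

```text
t 10.28 pos [0.5415 0.2107 0.0069] yaw 90.08 tilt 0.89 w 0.182 F [-4.2  2.   2.6]
delta cm [14.73  0.17  0.28] turn 0.08
```

View pics/s14c.png

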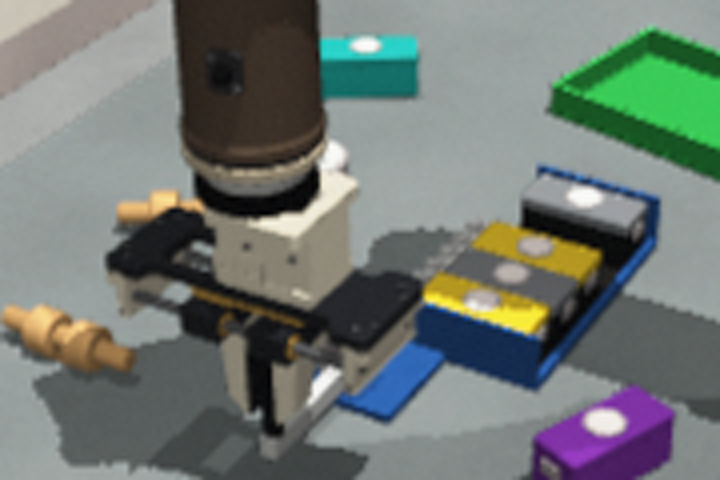

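Request:
arm_command:
  deltas:
    - {"xyz": [2.5, 0.1, 0], "turn": 0, "jaw": 255}
    - {"xyz": [5, 0.1, 0], "turn": 0, "jaw": 255}
    - {"xyz": [7.5, 0.1, 0], "turn": 0, "jaw": 255}
    - {"xyz": [10, 0.1, 0], "turn": 0, "jaw": 255}
    - {"xyz": [12, 0.1, 0], "turn": 0, "jaw": 255}

```text
clock: 10.7
position: [0.5407, 0.332, 0.0069]
ee_rot: [-2.208, -2.214, 0.015]
force: [-5.0, -3.4, 1.8]
width: 0.183
```

Request:
arm_command:
  deltas:
    - {"xyz": [0.9, 0, 0], "turn": 0, "jaw": 255}
    - {"xyz": [1.9, 0, 0], "turn": 0, "jaw": 255}
    - {"xyz": [2.8, 0, 0], "turn": 0, "jaw": 255}
    - {"xyz": [3.2, 0, 0], "turn": 0, "jaw": 255}
    - {"xyz": [3.2, 0, 0], "turn": 0, "jaw": 255}

```text
clock: 11.12
position: [0.5404, 0.3596, 0.0066]
ee_rot: [-2.213, -2.214, 0.025]
force: [-7.3, -11.8, 9.3]
width: 0.185
```

```bash
python3 -c "
from h import *
go(.543,.163+.195,.0047,90)
d=snap('side','s15',1);crop(d,'s15c',130,140,330,280,4)
"
```

```text
t 11.12 pos [0.5404 0.3596 0.0066] yaw 90.04 tilt 1.11 w 0.185 F [ -7.3 -11.8   9.3]
delta cm [-0.16  0.27  0.19] turn 0.04
```

View pics/s15c.png

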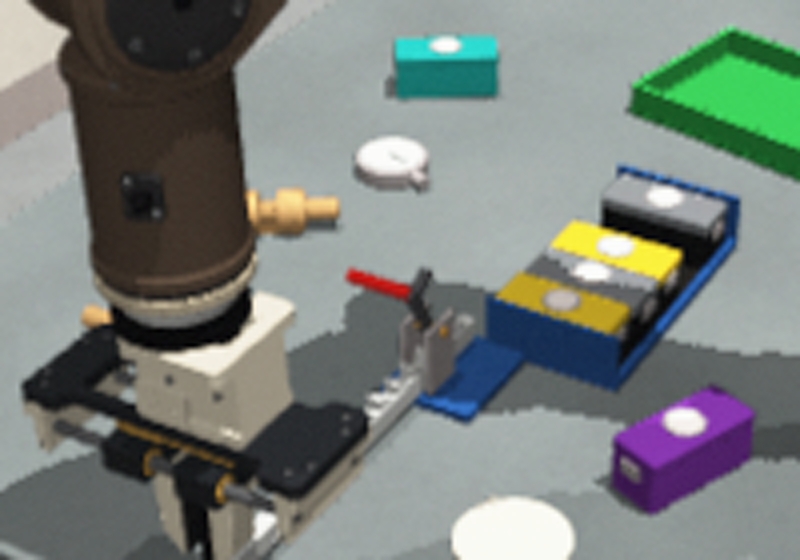

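Request:
arm_command:
  deltas:
    - {"xyz": [0, 0, 0], "turn": 0, "jaw": 255}
    - {"xyz": [0, 0, 0], "turn": 0, "jaw": 255}
    - {"xyz": [0, 0, 0], "turn": 0, "jaw": 255}
    - {"xyz": [-0.1, 0, 0], "turn": 0, "jaw": 140}
    - {"xyz": [-0.1, 0, 0], "turn": 0, "jaw": 140}

```text
clock: 11.58
position: [0.5414, 0.3585, 0.0067]
ee_rot: [-2.214, -2.214, 0.022]
force: [0.4, 0.4, -0.5]
width: 0.283
```

Request:
arm_command:
  deltas:
    - {"xyz": [0, 0, 0], "turn": 0, "jaw": 140}
    - {"xyz": [0, 0, 0], "turn": 0, "jaw": 140}
    - {"xyz": [0, 0, 0], "turn": 0, "jaw": 140}
    - {"xyz": [0, 0, -2], "turn": 0, "jaw": 140}
    - {"xyz": [0, 0, -5], "turn": 0, "jaw": 140}

```text
clock: 12.0
position: [0.5408, 0.3568, 0.0543]
ee_rot: [-2.214, -2.213, 0.031]
force: [0.0, 0.0, 0.3]
width: 0.453
```

```bash
python3 -c "
from h import *
go(.39,.031,.15,90)
"
```

```text
t 12.0 pos [0.5408 0.3568 0.0543] yaw 90.0 tilt 1.3 w 0.453 F [0.  0.  0.3]
delta cm [-32.64 -15.28  -9.05] turn -0.0
```

Request:
arm_command:
  deltas:
    - {"xyz": [-2, 0, -4], "turn": 0, "jaw": 255}
    - {"xyz": [-5, -1, -8], "turn": 0, "jaw": 255}
    - {"xyz": [-8.5, -3, -9.5], "turn": 0, "jaw": 255}
    - {"xyz": [-12, -5, -9.5], "turn": 0, "jaw": 255}
    - {"xyz": [-15.5, -7, -9.5], "turn": 0, "jaw": 255}

```text
clock: 12.42
position: [0.4768, 0.2084, 0.153]
ee_rot: [-2.214, -2.214, 0.026]
force: [0.1, -0.9, 1.3]
width: 0.137
```

Request:
arm_command:
  deltas:
    - {"xyz": [-3.5, -1.8, 0], "turn": 0, "jaw": 255}
    - {"xyz": [-7, -3.6, 0], "turn": 0, "jaw": 255}
    - {"xyz": [-10.5, -5.4, 0], "turn": 0, "jaw": 255}
    - {"xyz": [-14, -7.2, 0], "turn": 0, "jaw": 255}
    - {"xyz": [-17, -8.2, 0], "turn": 0, "jaw": 255}

```text
clock: 12.83
position: [0.3927, 0.0362, 0.1552]
ee_rot: [-2.215, -2.214, 0.028]
force: [-0.2, -0.8, -0.1]
width: 0.002
```

```bash
python3 -c "
from h import *
go(.39,.031,.15,90)
t=snap('top','t16',1.5)
w=snap('wrist','w16')
print(observe()['joints'])
"
```

```text
t 12.83 pos [0.3927 0.0362 0.1552] yaw 89.98 tilt 1.15 w 0.002 F [-0.2 -0.8 -0.1]
delta cm [-0.52 -0.26  0.53] turn -0.02
[ 0.48693237  0.19616657 -0.79679276  2.07337425  0.17340697  0.95899795
 -0.41024675]
```

View pics/t16.png

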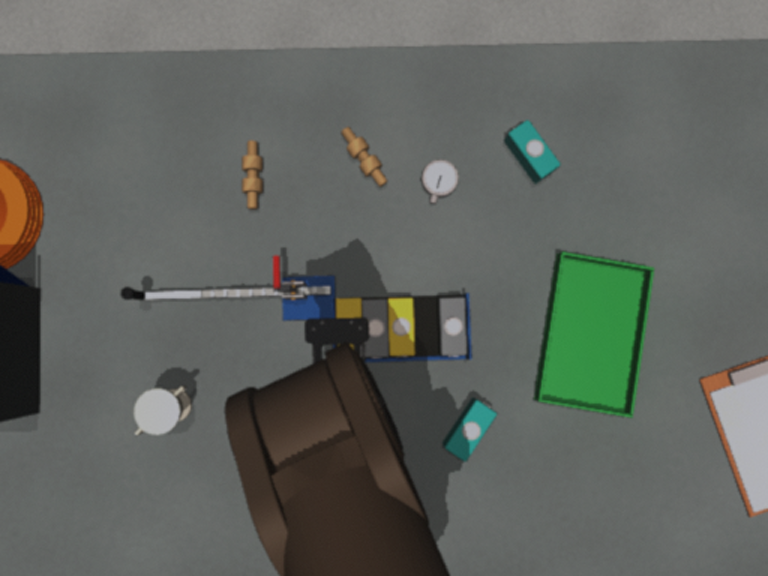

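View pics/w16.png

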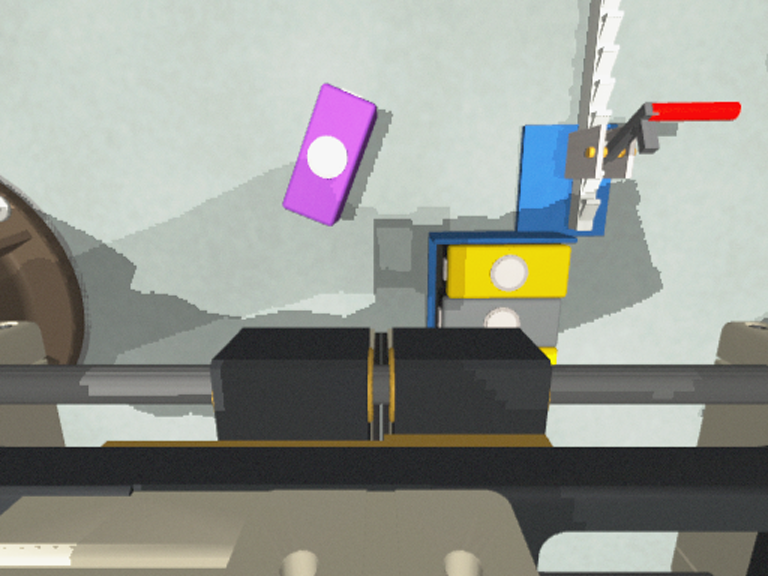

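Request:
arm_command:
  deltas:
    - {"xyz": [-0.45, -0.3, 4], "turn": 0, "jaw": 255}
    - {"xyz": [-0.45, -0.3, 8], "turn": 0, "jaw": 255}
    - {"xyz": [-0.45, -0.3, 11], "turn": 0, "jaw": 255}
    - {"xyz": [-0.45, -0.3, 14], "turn": 0, "jaw": 255}
    - {"xyz": [-0.45, -0.3, 15], "turn": 0, "jaw": 255}

```text
clock: 13.35
position: [0.3852, 0.0277, 0.0021]
ee_rot: [-2.22, -2.206, 0.034]
force: [-0.5, 0.3, -0.8]
width: 0.002
```

```bash
python3 -c "
from h import *
go(.39,.0315,-.018,90)
d=snap('side','s17',1);crop(d,'s17c',230,140,380,260,5)
"
```

```text
t 13.35 pos [0.3852 0.0277 0.0021] yaw 89.65 tilt 1.42 w 0.002 F [-0.5  0.3 -0.8]
delta cm [0.39 0.52 2.  ] turn -0.35
```

View pics/s17c.png

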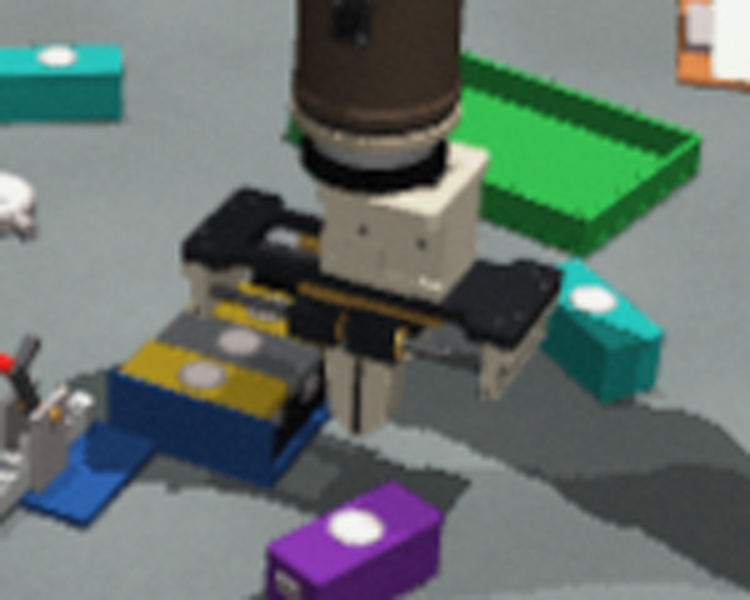

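Request:
arm_command:
  deltas:
    - {"xyz": [0.4, 0.3, 1], "turn": -0.3, "jaw": 255}
    - {"xyz": [0.4, 0.5, 2], "turn": -0.3, "jaw": 255}
    - {"xyz": [0.4, 0.5, 2], "turn": -0.3, "jaw": 255}
    - {"xyz": [0.4, 0.5, 2], "turn": -0.3, "jaw": 255}

```text
clock: 13.73
position: [0.3899, 0.0322, -0.0178]
ee_rot: [-2.213, -2.213, 0.035]
force: [-0.2, -0.3, 1.1]
width: 0.002
```

```bash
python3 -c "
from h import *
go(.42,.0315,-.018,90)
d=snap('side','s18',1);crop(d,'s18c',230,140,380,260,5)
w=snap('wrist','w18')
"
```

```text
t 13.73 pos [ 0.3899  0.0322 -0.0178] yaw 90.01 tilt 1.46 w 0.002 F [-0.2 -0.3  1.1]
delta cm [-0.07  3.01 -0.05] turn 0.01
```

View pics/s18c.png

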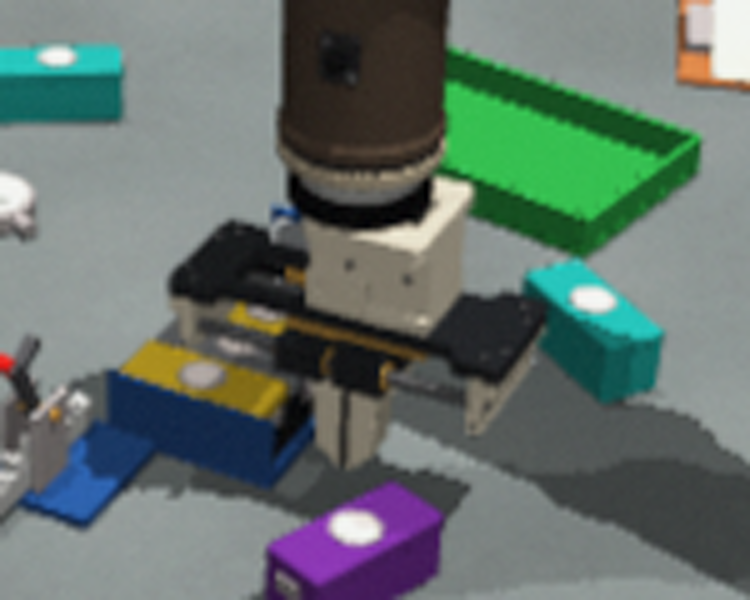

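View pics/w18.png

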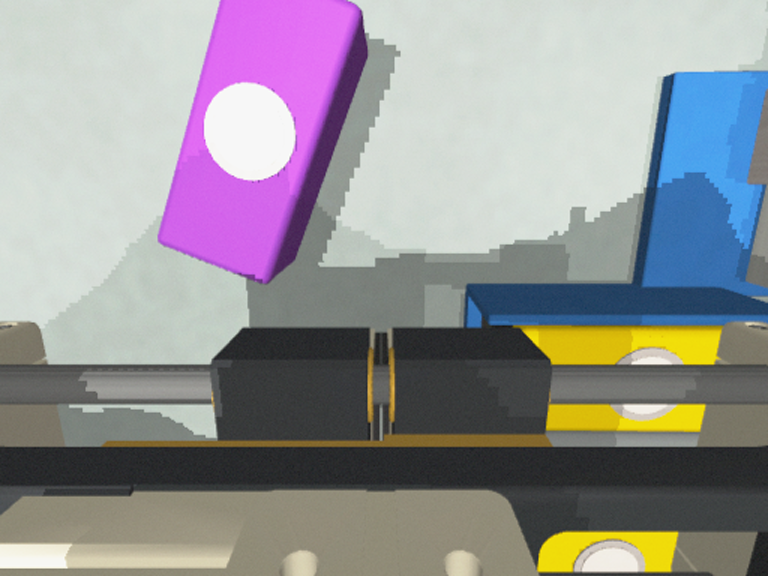

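```bash
python3 -c "
from h import *
np.set_printoptions(precision=4,suppress=True)
d=load('s18')
for a in [(480,425),(475,410),(340,455),(345,462),(330,440),(185,320),(185,335)]: print(a,pt(d,230+a[0]/5,140+a[1]/5))
"
```

```text
(480, 425) [0.3051 0.0613 0.0907]
(475, 410) [0.3051 0.0714 0.1063]
(340, 455) [0.3899 0.0405 0.0274]
(345, 462) [0.3854 0.0438 0.0265]
(330, 440) [0.3966 0.0399 0.0347]
(185, 320) [0.4735 0.0662 0.1031]
(185, 335) [0.4697 0.0732 0.0987]
```

Request:
arm_command:
  deltas:
    - {"xyz": [-0.05, 1, 0], "turn": 0, "jaw": 255}
    - {"xyz": [-0.05, 2, 0], "turn": 0, "jaw": 255}
    - {"xyz": [-0.05, 3, 0], "turn": 0, "jaw": 255}
    - {"xyz": [-0.05, 4, 0], "turn": 0, "jaw": 255}
    - {"xyz": [-0.05, 5, 0], "turn": 0, "jaw": 255}

```text
clock: 14.25
position: [0.441, 0.0313, -0.0185]
ee_rot: [-2.214, -2.212, 0.035]
force: [-3.0, 0.7, 3.3]
width: 0.006
```

```bash
python3 -c "
from h import *
go(.559,.0315,-.018,90)
d=snap('side','s19',1);crop(d,'s19c',230,140,380,260,5)
"
```

```text
t 14.25 pos [ 0.441   0.0313 -0.0185] yaw 89.96 tilt 1.43 w 0.006 F [-3.   0.7  3.3]
delta cm [ 0.03 11.8  -0.33] turn -0.04
```

View pics/s19c.png

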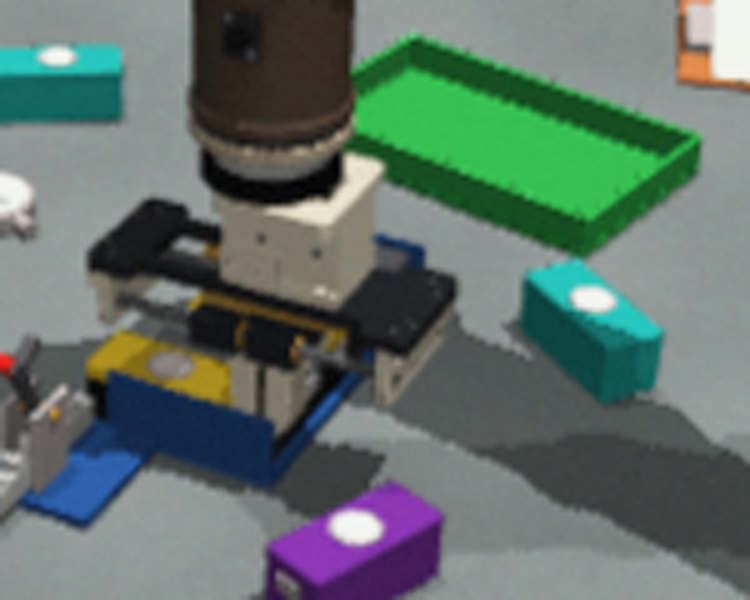

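Request:
arm_command:
  deltas:
    - {"xyz": [0, 1.5, 0], "turn": 0, "jaw": 255}
    - {"xyz": [0, 3, 0], "turn": 0, "jaw": 255}
    - {"xyz": [0, 4.5, 0], "turn": 0, "jaw": 255}
    - {"xyz": [0, 6, 0], "turn": 0, "jaw": 255}
    - {"xyz": [0, 7, 0], "turn": 0, "jaw": 255}

```text
clock: 14.72
position: [0.5149, 0.0314, -0.02]
ee_rot: [-2.216, -2.212, 0.031]
force: [-2.6, -1.1, 2.7]
width: 0.005
```

Request:
arm_command:
  deltas:
    - {"xyz": [0, 1.5, 0], "turn": 0, "jaw": 255}
    - {"xyz": [0, 2.7, 0], "turn": 0, "jaw": 255}
    - {"xyz": [0, 3.7, 0], "turn": 0, "jaw": 255}
    - {"xyz": [0, 4.4, 0], "turn": 0, "jaw": 255}
    - {"xyz": [0, 4.5, 0], "turn": 0, "jaw": 255}

```text
clock: 15.13
position: [0.5612, 0.0314, -0.0211]
ee_rot: [-2.217, -2.212, 0.029]
force: [-0.2, -0.2, 0.4]
width: -0.001
```

```bash
python3 -c "
from h import *
go(.559,.0315,-.018,90)
d=snap('side','s20',1);crop(d,'s20c',200,140,350,260,5)
w=snap('wrist','w20')
"
```

```text
t 15.13 pos [ 0.5612  0.0314 -0.0211] yaw 89.87 tilt 1.22 w -0.001 F [-0.2 -0.2  0.4]
delta cm [ 0.01 -0.23 -0.31] turn -0.13
```

View pics/s20c.png

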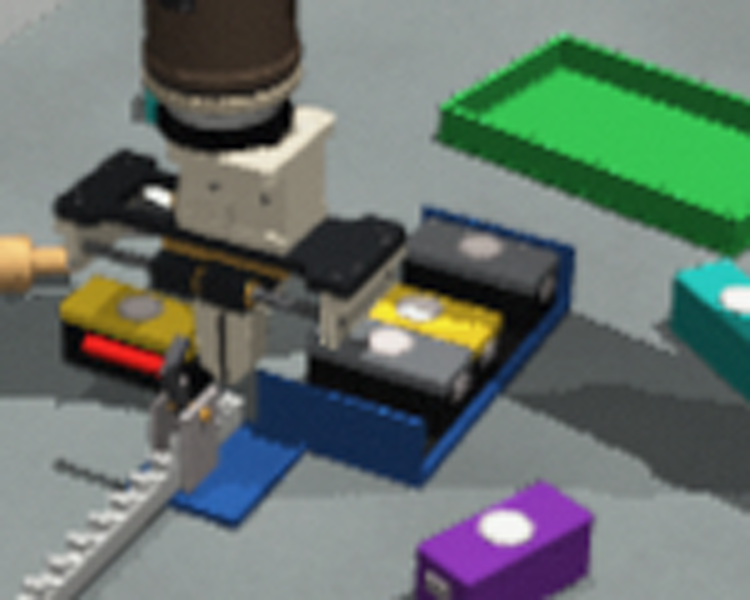

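Request:
arm_command:
  deltas:
    - {"xyz": [0, -0.5, 0], "turn": 0, "jaw": 255}
    - {"xyz": [0, -1, -3], "turn": 0, "jaw": 255}
    - {"xyz": [0, -2, -6], "turn": 0, "jaw": 255}
    - {"xyz": [-2, -5, -8], "turn": 0, "jaw": 255}
    - {"xyz": [-4, -8, -9], "turn": 0, "jaw": 255}

```text
clock: 15.65
position: [0.4825, -0.0065, 0.073]
ee_rot: [-2.215, -2.216, 0.025]
force: [0.9, -1.7, -0.2]
width: 0.007
```

Request:
arm_command:
  deltas:
    - {"xyz": [-1, -3.5, 0], "turn": 0, "jaw": 255}
    - {"xyz": [-2.5, -7, 0], "turn": 0, "jaw": 255}
    - {"xyz": [-4, -9, 0], "turn": 0, "jaw": 255}
    - {"xyz": [-4, -9.5, 0], "turn": 0, "jaw": 255}
    - {"xyz": [-4, -9.5, 0], "turn": 0, "jaw": 255}

```text
clock: 16.07
position: [0.3851, -0.0477, 0.0748]
ee_rot: [-2.217, -2.215, 0.028]
force: [0.2, 0.1, -0.4]
width: 0.003
```

```bash
python3 -c "
from h import *
go(.389,-.049,-.018,90)
d=snap('side','s21',1);crop(d,'s21c',200,140,350,260,5)
"
```

```text
t 16.07 pos [ 0.3851 -0.0477  0.0748] yaw 89.94 tilt 1.11 w 0.003 F [ 0.2  0.1 -0.4]
delta cm [-0.06  0.55  9.28] turn -0.06
```

View pics/s21c.png

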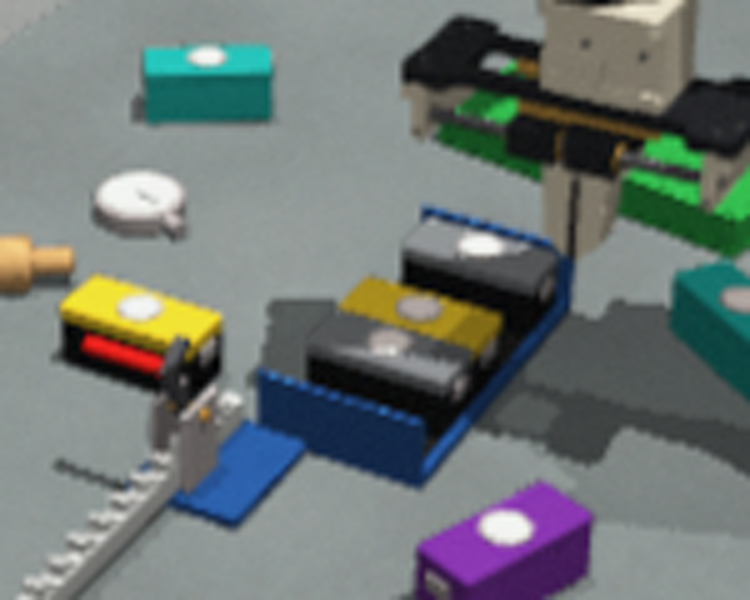

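Request:
arm_command:
  deltas:
    - {"xyz": [0, 0.4, 3], "turn": 0, "jaw": 255}
    - {"xyz": [-0.1, 0.5, 6], "turn": 0, "jaw": 255}
    - {"xyz": [-0.1, 0.5, 9], "turn": 0, "jaw": 255}
    - {"xyz": [-0.1, 0.5, 9.3], "turn": 0, "jaw": 255}
    - {"xyz": [-0.1, 0.5, 9.3], "turn": 0, "jaw": 255}

```text
clock: 16.53
position: [0.3902, -0.0472, -0.0189]
ee_rot: [-2.212, -2.217, 0.027]
force: [0.4, -0.4, 0.7]
width: 0.003
```

```bash
python3 -c "
from h import *
go(.56,-.049,-.018,90)
"
```

```text
t 16.53 pos [ 0.3902 -0.0472 -0.0189] yaw 90.12 tilt 1.15 w 0.003 F [ 0.4 -0.4  0.7]
delta cm [-0.21 16.97 -0.42] turn 0.12
```

Request:
arm_command:
  deltas:
    - {"xyz": [-0.2, 1, 0], "turn": 0, "jaw": 255}
    - {"xyz": [-0.2, 2, 0], "turn": 0, "jaw": 255}
    - {"xyz": [-0.2, 3, 0], "turn": 0, "jaw": 255}
    - {"xyz": [-0.2, 4, 0], "turn": 0, "jaw": 255}
    - {"xyz": [-0.2, 5, 0], "turn": 0, "jaw": 255}

```text
clock: 16.95
position: [0.4416, -0.0494, -0.0192]
ee_rot: [-2.214, -2.216, 0.027]
force: [-3.7, 0.2, 2.2]
width: 0.005
```

```bash
python3 -c "
from h import *
go(.56,-.049,-.018,90)
d=snap('side','s22',1);crop(d,'s22c',200,140,350,260,5)
"
```

```text
t 16.95 pos [ 0.4416 -0.0494 -0.0192] yaw 90.08 tilt 1.11 w 0.005 F [-3.7  0.2  2.2]
delta cm [ 0.02 11.84 -0.34] turn 0.08
```

View pics/s22c.png

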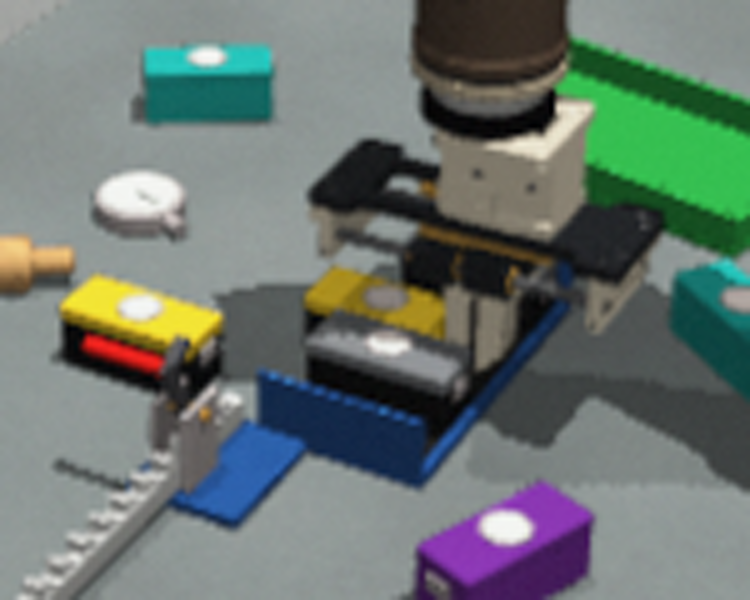

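Request:
arm_command:
  deltas:
    - {"xyz": [0, 1.5, 0], "turn": 0, "jaw": 255}
    - {"xyz": [0, 3, 0], "turn": 0, "jaw": 255}
    - {"xyz": [0, 4.5, 0], "turn": 0, "jaw": 255}
    - {"xyz": [0, 6, 0], "turn": 0, "jaw": 255}
    - {"xyz": [0, 7, 0], "turn": 0, "jaw": 255}

```text
clock: 17.42
position: [0.5159, -0.0491, -0.02]
ee_rot: [-2.215, -2.217, 0.022]
force: [-3.3, 0.4, 4.6]
width: 0.004
```

Request:
arm_command:
  deltas:
    - {"xyz": [0, 1.5, 0], "turn": 0, "jaw": 255}
    - {"xyz": [0, 2.7, 0], "turn": 0, "jaw": 255}
    - {"xyz": [0, 3.7, 0], "turn": 0, "jaw": 255}
    - {"xyz": [0, 4.4, 0], "turn": 0, "jaw": 255}
    - {"xyz": [0, 4.5, 0], "turn": 0, "jaw": 255}

```text
clock: 17.83
position: [0.5622, -0.0489, -0.0207]
ee_rot: [-2.216, -2.217, 0.02]
force: [-0.1, 0.1, -0.5]
width: 0.009
```

Request:
arm_command:
  deltas:
    - {"xyz": [0, -0.5, 0], "turn": 0, "jaw": 255}
    - {"xyz": [0, -0.5, -3], "turn": 0, "jaw": 255}
    - {"xyz": [0, -0.5, -6], "turn": 0, "jaw": 255}
    - {"xyz": [0, -0.5, -9], "turn": 0, "jaw": 255}
    - {"xyz": [0, -3, -13], "turn": 0, "jaw": 255}

```text
clock: 18.25
position: [0.5384, -0.0483, 0.1057]
ee_rot: [-2.217, -2.217, 0.018]
force: [0.1, -0.6, 1.4]
width: 0.006
```

```bash
python3 -c "
from h import *
go(.635,.0315,.13,0)
d=snap('side','s23',1);crop(d,'s23c',200,140,350,260,5)
"
```

```text
t 18.25 pos [ 0.5384 -0.0483  0.1057] yaw 90.0 tilt 0.75 w 0.006 F [ 0.1 -0.6  1.4]
delta cm [ 7.97  9.63 -2.57] turn 90.0
```

View pics/s23c.png

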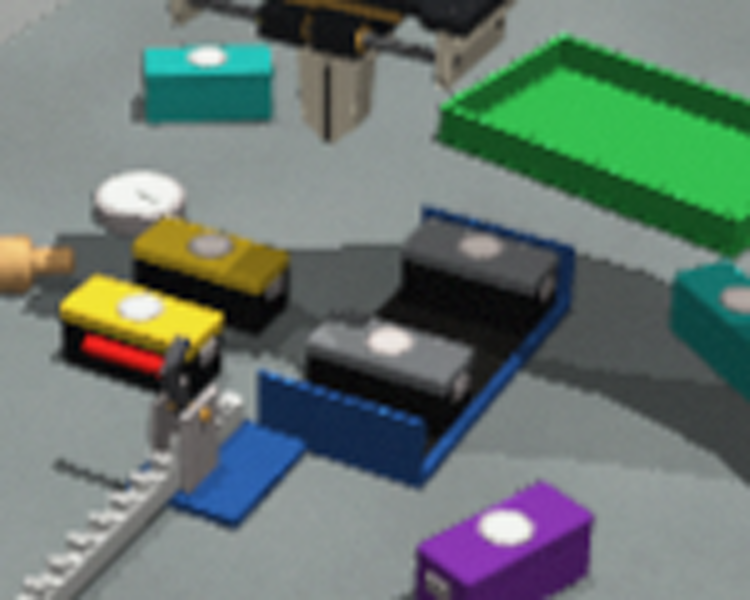

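Request:
arm_command:
  deltas:
    - {"xyz": [1.5, 2, -1], "turn": 7, "jaw": 85}
    - {"xyz": [3, 4, -2], "turn": 14, "jaw": 85}
    - {"xyz": [4.5, 6, -2.5], "turn": 21, "jaw": 85}
    - {"xyz": [6, 8, -2.5], "turn": 28, "jaw": 85}
    - {"xyz": [8, 9.6, -2.5], "turn": 35, "jaw": 85}

```text
clock: 18.72
position: [0.6331, 0.032, 0.1361]
ee_rot: [2.789, 1.441, -0.016]
force: [-0.5, -1.4, -0.2]
width: 0.321
```

Request:
arm_command:
  deltas:
    - {"xyz": [0, 0, 0], "turn": 7, "jaw": 85}
    - {"xyz": [0, 0, 0], "turn": 14, "jaw": 85}
    - {"xyz": [0, 0, 0], "turn": 21, "jaw": 85}
    - {"xyz": [0, 0, 0], "turn": 28, "jaw": 85}
    - {"xyz": [0, 0, 0], "turn": 35, "jaw": 85}

```text
clock: 19.13
position: [0.6322, 0.032, 0.1359]
ee_rot: [3.092, 0.526, -0.014]
force: [0.1, 0.2, -0.2]
width: 0.653
```

Request:
arm_command:
  deltas:
    - {"xyz": [0, 0, 0], "turn": 7, "jaw": 85}
    - {"xyz": [0, 0, 0], "turn": 14, "jaw": 85}
    - {"xyz": [0, 0, 0], "turn": 20, "jaw": 85}
    - {"xyz": [0, 0, 0], "turn": 21, "jaw": 85}

```text
clock: 19.47
position: [0.6314, 0.0319, 0.1358]
ee_rot: [3.134, -0.054, -0.013]
force: [-0.0, -0.1, -0.3]
width: 0.667
```

```bash
python3 -c "
from h import *
go(.635,.0315,.13,0)
w=snap('wrist','w24')
t=snap('top','t24')
"
```

```text
t 19.47 pos [0.6314 0.0319 0.1358] yaw -1.98 tilt 0.64 w 0.667 F [-0.  -0.1 -0.3]
delta cm [0.36 0.02 0.58] turn -1.98
```

View pics/w24.png

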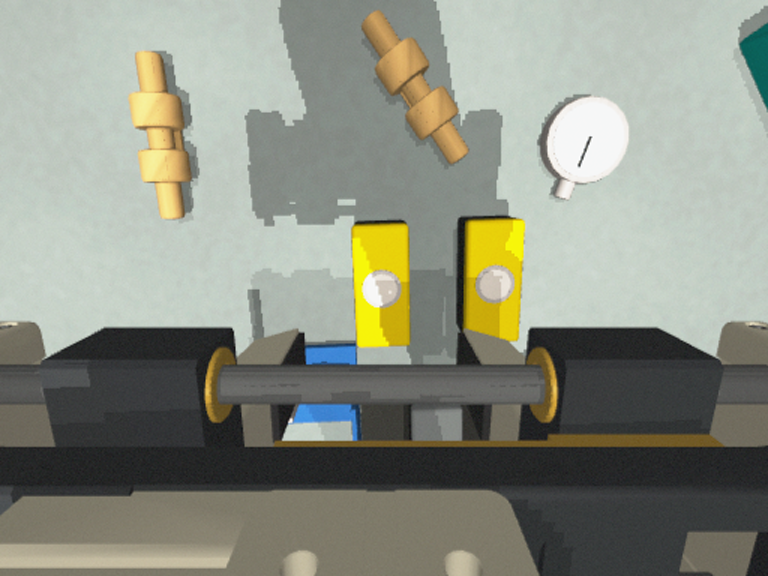

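View pics/t24.png

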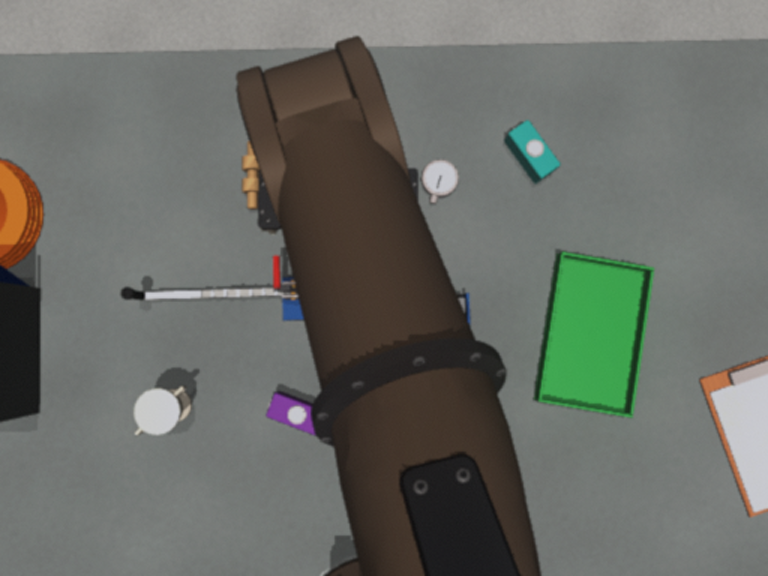

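```bash
python3 -c "
from h import *
np.set_printoptions(precision=4,suppress=True)
w=load('w24')
for a in [(381,288),(495,285),(353,227),(408,224),(410,345),(356,347),(523,220),(519,341)]: print(a,atz(w,a[0]/1.5-.2,a[1]/1.5-.2,.0425),pt(w,a[0]/1.5-.2,a[1]/1.5-.2))
"
```

```text
(381, 288) [0.6256 0.0322 0.0425] [0.6258 0.0322 0.0434]
(495, 285) [ 0.6249 -0.049   0.0425] [ 0.6254 -0.0485  0.0446]
(353, 227) [0.6695 0.0499 0.0425] [0.6692 0.0501 0.0403]
(408, 224) [0.6702 0.0122 0.0425] [0.666  0.0094 0.0013]
(410, 345) [0.5814 0.0123 0.0425] [ 0.5638  0.0093 -0.0004]
(356, 347) [0.5813 0.0522 0.0425] [0.5639 0.0552 0.0001]
(523, 220) [ 0.6701 -0.0666  0.0425] [ 0.666  -0.0807  0.0011]
(519, 341) [ 0.5815 -0.0683  0.0425] [ 0.5645 -0.0828  0.0008]
```

Request:
arm_command:
  deltas:
    - {"xyz": [1.3, 0, 3], "turn": -2, "jaw": 85}
    - {"xyz": [1.3, 0, 6], "turn": -2, "jaw": 85}
    - {"xyz": [1.3, 0, 9], "turn": -2, "jaw": 85}
    - {"xyz": [1.3, 0, 11], "turn": -2, "jaw": 85}
    - {"xyz": [1.3, 0, 11], "turn": -2, "jaw": 85}

```text
clock: 19.98
position: [0.64, 0.03, 0.021]
ee_rot: [3.133, 0.018, -0.025]
force: [-1.6, -0.1, -0.6]
width: 0.665
```

```bash
python3 -c "
from h import *
go(.645,.032,-.025,0)
w=snap('wrist','w25')
d=snap('side','s25',1);crop(d,'s25c',200,140,350,260,5)
"
```

```text
t 19.98 pos [0.64  0.03  0.021] yaw 0.65 tilt 1.03 w 0.665 F [-1.6 -0.1 -0.6]
delta cm [ 0.58 -0.23  4.59] turn 0.65
```

View pics/s25c.png

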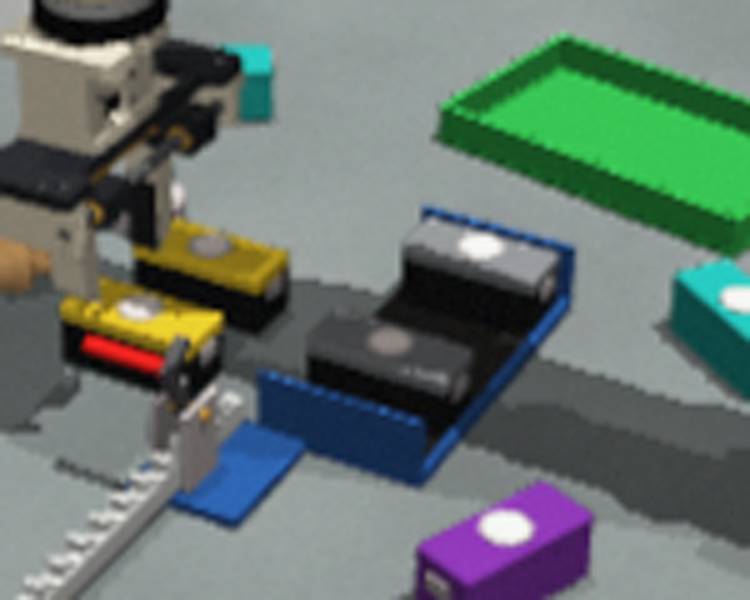

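View pics/w25.png

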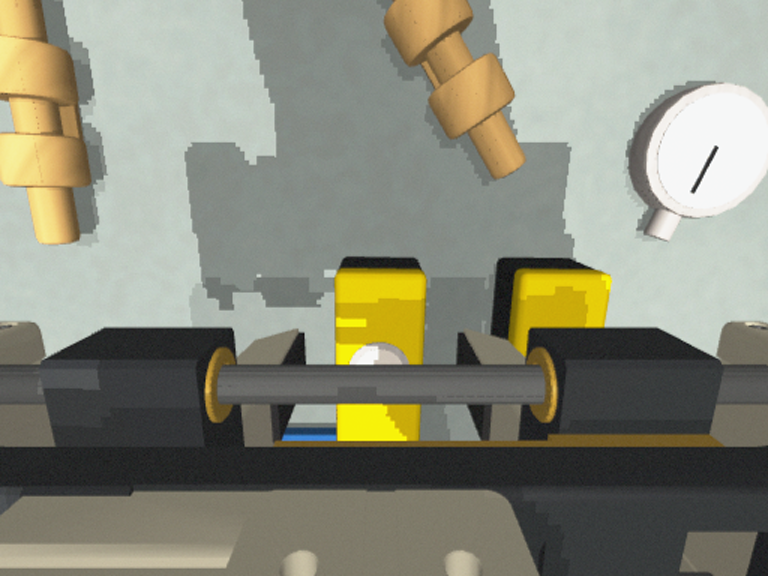

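Request:
arm_command:
  deltas:
    - {"xyz": [0.5, -0.2, 2], "turn": 0.6, "jaw": 85}
    - {"xyz": [0.5, -0.2, 4], "turn": 0.6, "jaw": 85}
    - {"xyz": [0.5, -0.2, 4.5], "turn": 0.6, "jaw": 85}
    - {"xyz": [0.5, -0.2, 4.5], "turn": 0.6, "jaw": 255}
    - {"xyz": [0.5, -0.2, 4.5], "turn": 0.6, "jaw": 255}
  force: 35

```text
clock: 20.5
position: [0.6487, 0.0326, -0.0178]
ee_rot: [3.135, 0.0, -0.012]
force: [0.9, -0.8, 0.1]
width: 0.565
```

Request:
arm_command:
  deltas:
    - {"xyz": [0, 0, 0], "turn": 0, "jaw": 255}
    - {"xyz": [0, 0, 0], "turn": 0, "jaw": 255}
    - {"xyz": [0, 0, 0], "turn": 0, "jaw": 255}
    - {"xyz": [0, 0, 0], "turn": 0, "jaw": 255}

```text
clock: 20.83
position: [0.6502, 0.0326, -0.0158]
ee_rot: [3.135, 0.0, -0.007]
force: [-0.1, -0.8, 7.4]
width: 0.434
```

```bash
python3 -c "
from h import *
go(.645,.032,.12,0)
d=snap('side','s26',1);crop(d,'s26c',200,140,350,260,5)
"
```

```text
t 20.83 pos [ 0.6502  0.0326 -0.0158] yaw 0.0 tilt 0.48 w 0.434 F [-0.1 -0.8  7.4]
delta cm [ -0.58   0.15 -13.58] turn 0.0
```

View pics/s26c.png

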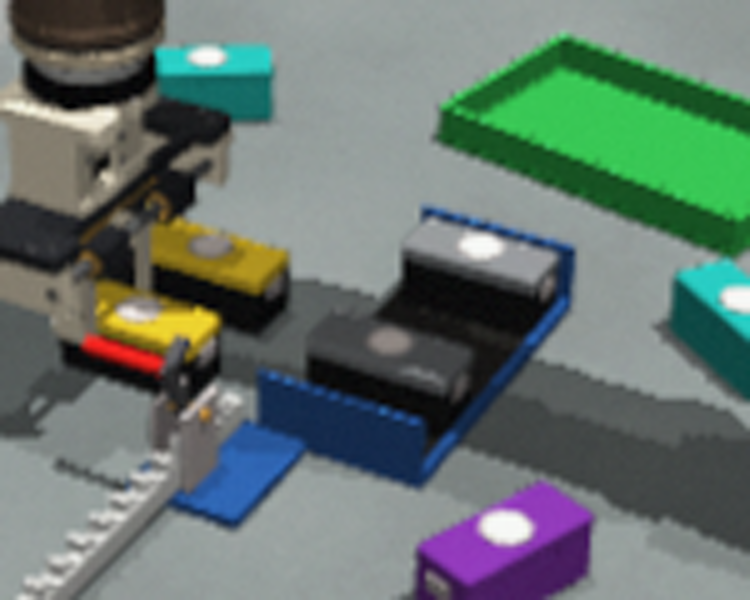

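Request:
arm_command:
  deltas:
    - {"xyz": [-0.4, 0, 0], "turn": 0, "jaw": 100}
    - {"xyz": [-0.4, 0, 0], "turn": 0, "jaw": 100}
    - {"xyz": [-0.4, 0, 0.5], "turn": 0, "jaw": 100}
    - {"xyz": [-0.4, 0, 1.2], "turn": 0, "jaw": 100}
    - {"xyz": [-0.4, 0, 1.2], "turn": 0, "jaw": 100}

```text
clock: 21.3
position: [0.645, 0.0323, -0.0296]
ee_rot: [3.134, 0.0, -0.011]
force: [-0.3, 0.1, -0.3]
width: 0.607
```

```bash
python3 -c "
from h import *
go(.645,.032,-.029,0)
"
```

```text
t 21.3 pos [ 0.645   0.0323 -0.0296] yaw 0.0 tilt 0.58 w 0.607 F [-0.3  0.1 -0.3]
delta cm [ 0.    0.03 -0.06] turn 0.0
```

Good: the tip is now about 12 mm above the floor. Close.

Request:
arm_command:
  deltas:
    - {"xyz": [0, 0, 0], "turn": 0, "jaw": 255}
    - {"xyz": [0, 0, 0], "turn": 0, "jaw": 255}
    - {"xyz": [0, 0, 0], "turn": 0, "jaw": 255}
    - {"xyz": [0, 0, 0], "turn": 0, "jaw": 255}
    - {"xyz": [0, 0, 0], "turn": 0, "jaw": 255}
  force: 40

```text
clock: 21.72
position: [0.6449, 0.0323, -0.0296]
ee_rot: [3.134, 0.0, -0.011]
force: [-0.8, -0.1, -1.6]
width: 0.437
```

Request:
arm_command:
  deltas:
    - {"xyz": [0, 0, -1], "turn": 0, "jaw": 255}
    - {"xyz": [0, 0, -2.5], "turn": 0, "jaw": 255}
    - {"xyz": [0, 0, -4], "turn": 0, "jaw": 255}
    - {"xyz": [0, 0, -6], "turn": 0, "jaw": 255}
    - {"xyz": [0, 0, -8], "turn": 0, "jaw": 255}

```text
clock: 22.13
position: [0.6452, 0.0329, 0.0517]
ee_rot: [3.134, 0.0, -0.012]
force: [0.1, -0.5, -2.3]
width: 0.433
```

```bash
python3 -c "
from h import *
go(.645,.032,.12,0)
w=snap('wrist','w27')
t=snap('top','t27',1); crop(t,'t27c',340,155,450,285,4)
d=snap('side','s27',1);crop(d,'s27c',150,100,350,260,4)
"
```

```text
t 22.13 pos [0.6452 0.0329 0.0517] yaw 0.01 tilt 0.6 w 0.433 F [ 0.1 -0.5 -2.3]
delta cm [-0.07  0.13 -6.83] turn 0.01
```

View pics/s27c.png

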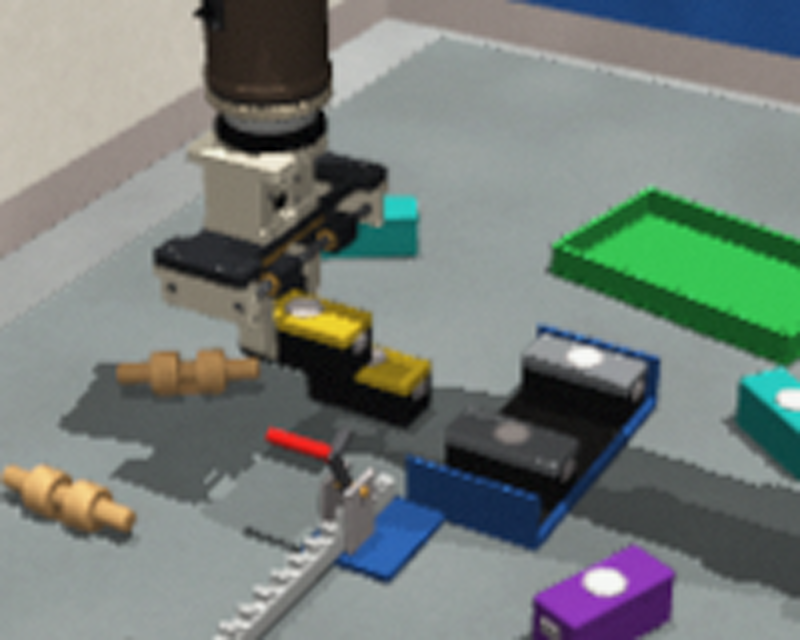

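View pics/w27.png

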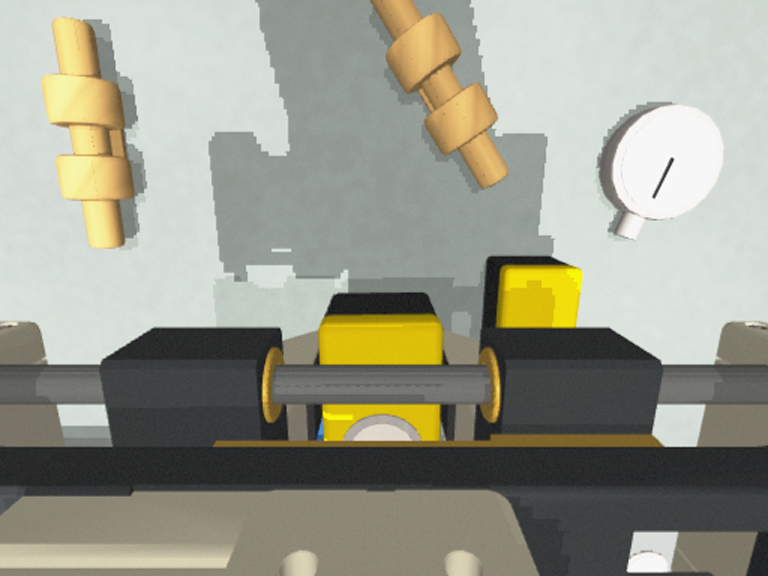

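View pics/t27c.png

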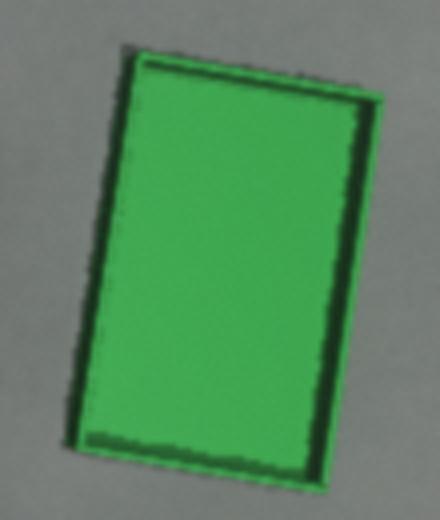

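Request:
arm_command:
  deltas:
    - {"xyz": [0, 1.5, -2], "turn": 1, "jaw": 255}
    - {"xyz": [-0.5, 4, -4], "turn": 3, "jaw": 255}
    - {"xyz": [-1.5, 7.5, -5], "turn": 5, "jaw": 255}
    - {"xyz": [-2.5, 11, -5], "turn": 7, "jaw": 255}
    - {"xyz": [-3.5, 14.5, -5], "turn": 9, "jaw": 255}

```text
clock: 22.7
position: [0.6115, -0.1128, 0.1037]
ee_rot: [3.125, -0.247, -0.004]
force: [-0.1, -0.9, -2.4]
width: 0.44
```

```bash
python3 -c "
from h import *
go(.5368,-.3714,.10,-11.6)
"
```

```text
t 22.7 pos [ 0.6115 -0.1128  0.1037] yaw -9.05 tilt 0.44 w 0.44 F [-0.1 -0.9 -2.4]
delta cm [-3.31 26.71  0.58] turn 2.55
```

Request:
arm_command:
  deltas:
    - {"xyz": [-0.5, 3.5, 0], "turn": 1, "jaw": 255}
    - {"xyz": [-1, 7, 0], "turn": 2, "jaw": 255}
    - {"xyz": [-1.5, 10.5, 0], "turn": 2.5, "jaw": 255}
    - {"xyz": [-2, 14, 0], "turn": 2.5, "jaw": 255}
    - {"xyz": [-2.5, 17.5, 0], "turn": 2.5, "jaw": 255}

```text
clock: 23.12
position: [0.5578, -0.283, 0.1041]
ee_rot: [3.119, -0.315, -0.006]
force: [0.3, -0.5, -1.0]
width: 0.433
```

Request:
arm_command:
  deltas:
    - {"xyz": [-0.3, 3, 0], "turn": 0, "jaw": 255}
    - {"xyz": [-0.6, 6, 0], "turn": 0, "jaw": 255}
    - {"xyz": [-0.8, 8.5, 0], "turn": 0, "jaw": 255}
    - {"xyz": [-0.8, 8.5, 0], "turn": 0, "jaw": 255}

```text
clock: 23.45
position: [0.5285, -0.3721, 0.1034]
ee_rot: [3.114, -0.328, -0.011]
force: [-1.9, -0.9, -0.9]
width: 0.433
```

```bash
python3 -c "
from h import *
go(.5368,-.3714,-.0246,-11.6)
w=snap('wrist','w28')
t=snap('top','t28',1.5)
d=snap('side','s28',1);crop(d,'s28c',230,80,430,240,4)
"
```

```text
t 23.45 pos [ 0.5285 -0.3721  0.1034] yaw -12.03 tilt 0.72 w 0.433 F [-1.9 -0.9 -0.9]
delta cm [ 0.87 -0.38 12.79] turn -0.43
```

View pics/s28c.png

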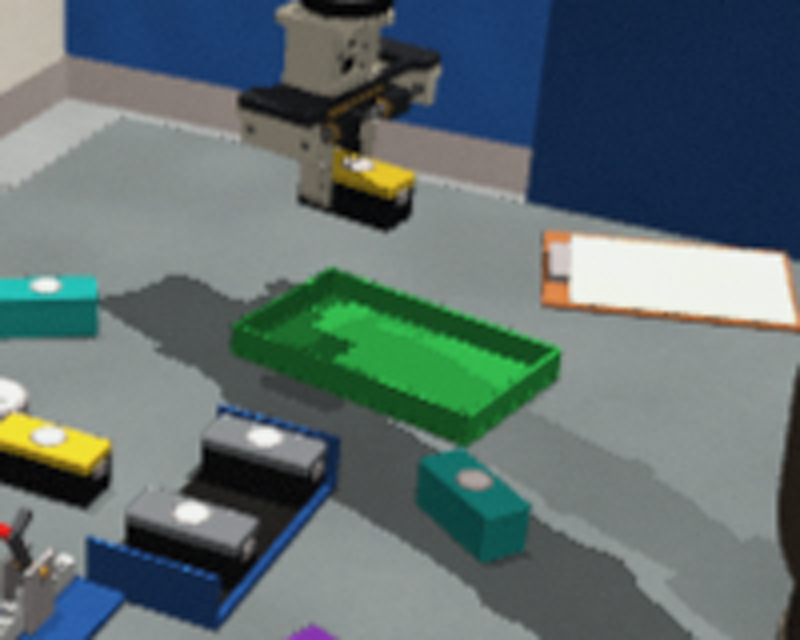

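View pics/t28.png

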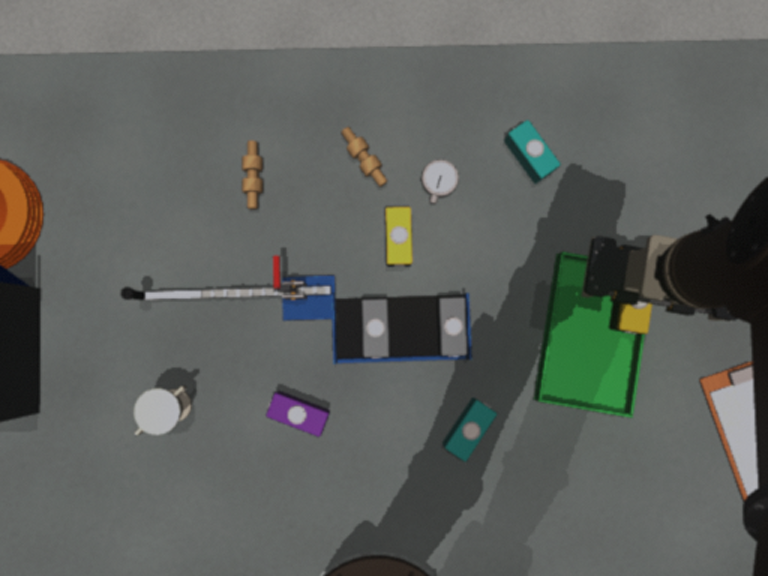

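View pics/w28.png

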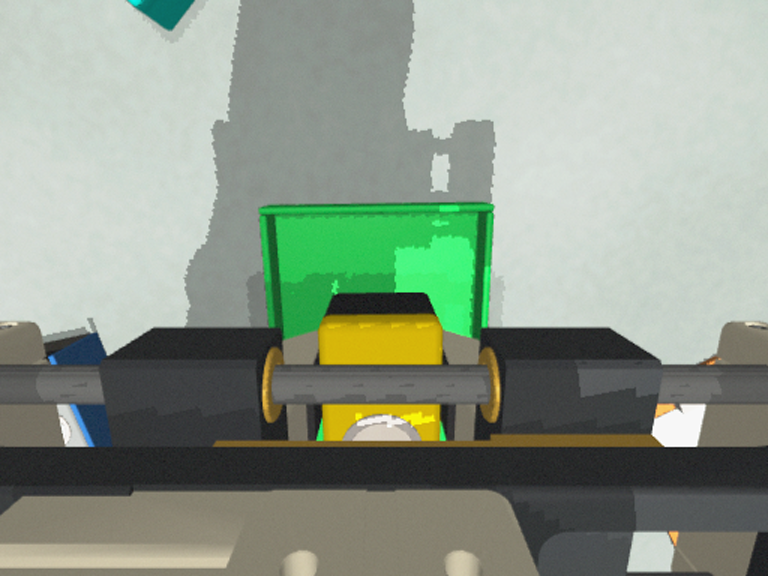

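```bash
python3 -c "
from h import *
np.set_printoptions(precision=4,suppress=True)
w=load('w28')
a=atz(w,261/1.5-.2,208/1.5-.2,.03);b=atz(w,493/1.5-.2,206/1.5-.2,.03);print(a,b,np.linalg.norm(a-b),np.degrees(np.arctan2(b[1]-a[1],b[0]-a[0]))+90)
go(.5368,-.3714,-.0246,-11.6)
"
```

```text
[ 0.5945 -0.3088  0.03  ] [ 0.5651 -0.4523  0.03  ] 0.14647429473197487 -11.553457149220534
t 23.6 pos [ 0.5325 -0.364   0.1037] yaw -11.57 tilt 0.44 w 0.428 F [ 0.2  1.7 -1.2]
delta cm [ 0.63  0.56 12.83] turn 0.03
```

Request:
arm_command:
  deltas:
    - {"xyz": [0.6, -0.3, 3], "turn": -0.4, "jaw": 255}
    - {"xyz": [0.9, -0.3, 6], "turn": -0.4, "jaw": 255}
    - {"xyz": [0.9, -0.3, 9], "turn": -0.4, "jaw": 255}
    - {"xyz": [0.9, -0.3, 10.5], "turn": -0.4, "jaw": 255}
    - {"xyz": [0.9, -0.3, 10.5], "turn": -0.4, "jaw": 255}

```text
clock: 24.02
position: [0.5392, -0.3595, -0.0057]
ee_rot: [3.126, -0.301, -0.018]
force: [-0.9, -0.1, -1.0]
width: 0.429
```

```bash
python3 -c "
from h import *
go(.5368,-.3714,-.0246,-11.6)
"
```

```text
t 24.02 pos [ 0.5392 -0.3595 -0.0057] yaw -11.01 tilt 0.68 w 0.429 F [-0.9 -0.1 -1. ]
delta cm [0.01 1.21 1.9 ] turn 0.59
```

Request:
arm_command:
  deltas:
    - {"xyz": [0, 0.8, 0], "turn": 0.6, "jaw": 255}
    - {"xyz": [0, 1.2, 0.5], "turn": 0.6, "jaw": 255}
    - {"xyz": [0, 1.2, 1], "turn": 0.6, "jaw": 255}
    - {"xyz": [0, 1.2, 1.5], "turn": 0.6, "jaw": 255}
    - {"xyz": [0, 1.2, 1.7], "turn": 0.6, "jaw": 255}

```text
clock: 24.43
position: [0.5368, -0.3714, -0.0227]
ee_rot: [3.124, -0.318, -0.018]
force: [-0.6, 0.2, -1.5]
width: 0.435
```

```bash
python3 -c "
from h import *
go(.5368,-.3714,-.0246,-11.6)
"
```

```text
t 24.43 pos [ 0.5368 -0.3714 -0.0227] yaw -11.62 tilt 0.66 w 0.435 F [-0.6  0.2 -1.5]
delta cm [0.01 0.   0.19] turn -0.02
```

Lower 2 mm more and release.

Request:
arm_command:
  deltas:
    - {"xyz": [0, 0, 0.15], "turn": 0, "jaw": 255}
    - {"xyz": [0, 0, 0.2], "turn": 0, "jaw": 255}
    - {"xyz": [0, 0, 0.2], "turn": 0, "jaw": 110}
    - {"xyz": [0, 0, 0.2], "turn": 0, "jaw": 100}
    - {"xyz": [0, 0, 0.2], "turn": 0, "jaw": 95}

```text
clock: 24.85
position: [0.5371, -0.3715, -0.0243]
ee_rot: [3.124, -0.318, -0.017]
force: [0.6, 0.0, -1.1]
width: 0.597
```

Request:
arm_command:
  deltas:
    - {"xyz": [0, 0, 0], "turn": 0, "jaw": 95}
    - {"xyz": [0, 0, 0], "turn": 0, "jaw": 95}
    - {"xyz": [0, 0, -2], "turn": 0, "jaw": 95}
    - {"xyz": [0, 0, -5], "turn": 0, "jaw": 95}
    - {"xyz": [0, 0, -9], "turn": 0, "jaw": 95}

```text
clock: 25.27
position: [0.5361, -0.3703, 0.0642]
ee_rot: [-3.125, 0.318, 0.024]
force: [0.0, 0.2, 0.6]
width: 0.625
```

```bash
python3 -c "
from h import *
go(.645,-.049,.08,0)
w=snap('wrist','w29')
d=snap('side','s29',1);crop(d,'s29c',230,80,430,240,4)
"
```

```text
t 25.27 pos [ 0.5361 -0.3703  0.0642] yaw -11.61 tilt 0.88 w 0.625 F [0.  0.2 0.6]
delta cm [  4.17 -33.67  -1.69] turn -11.61
```

View pics/s29c.png

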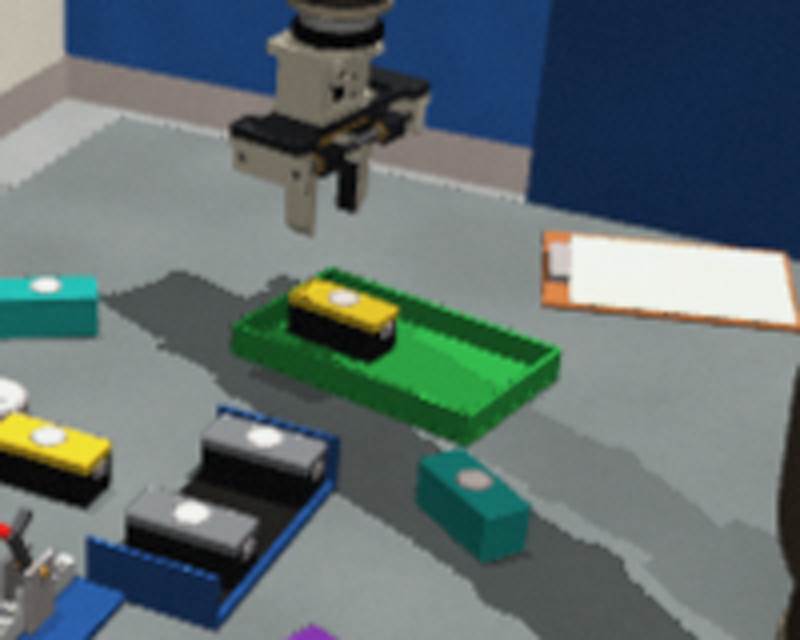

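Request:
arm_command:
  deltas:
    - {"xyz": [0.3, -3.5, -1.5], "turn": -2, "jaw": 95}
    - {"xyz": [0.6, -7.5, -1.5], "turn": -5, "jaw": 95}
    - {"xyz": [1, -11.5, -1.5], "turn": -8, "jaw": 95}
    - {"xyz": [1.3, -15.5, -1.5], "turn": -11, "jaw": 95}
    - {"xyz": [1.7, -19.5, -1.5], "turn": -11.6, "jaw": 95}

```text
clock: 25.78
position: [0.5986, -0.1843, 0.0866]
ee_rot: [3.135, 0.004, -0.001]
force: [1.3, -0.2, 0.5]
width: 0.629
```

```bash
python3 -c "
from h import *
go(.632,-.049,.08,0)
"
```

```text
t 25.78 pos [ 0.5986 -0.1843  0.0866] yaw 0.13 tilt 0.36 w 0.629 F [ 1.3 -0.2  0.5]
delta cm [  3.37 -13.52   0.57] turn 0.13
```

Request:
arm_command:
  deltas:
    - {"xyz": [1, -4, 0], "turn": 0, "jaw": 95}
    - {"xyz": [2, -8, 0], "turn": 0, "jaw": 95}
    - {"xyz": [3, -12, 0], "turn": 0, "jaw": 95}
    - {"xyz": [3.4, -13.5, 0], "turn": 0, "jaw": 95}
    - {"xyz": [3.4, -13.5, 0], "turn": 0, "jaw": 95}

```text
clock: 26.2
position: [0.6335, -0.0416, 0.0861]
ee_rot: [3.139, 0.017, 0.001]
force: [-0.2, 0.1, -0.5]
width: 0.631
```

```bash
python3 -c "
from h import *
w=snap('wrist','w30')
go(.632,-.049,-.03,0)
"
```

```text
t 26.25 pos [ 0.6329 -0.0457  0.0859] yaw 0.41 tilt 0.29 w 0.628 F [-0.2  0.2 -0.1]
delta cm [-0.09  0.27 11.59] turn 0.41
```

View pics/w30.png

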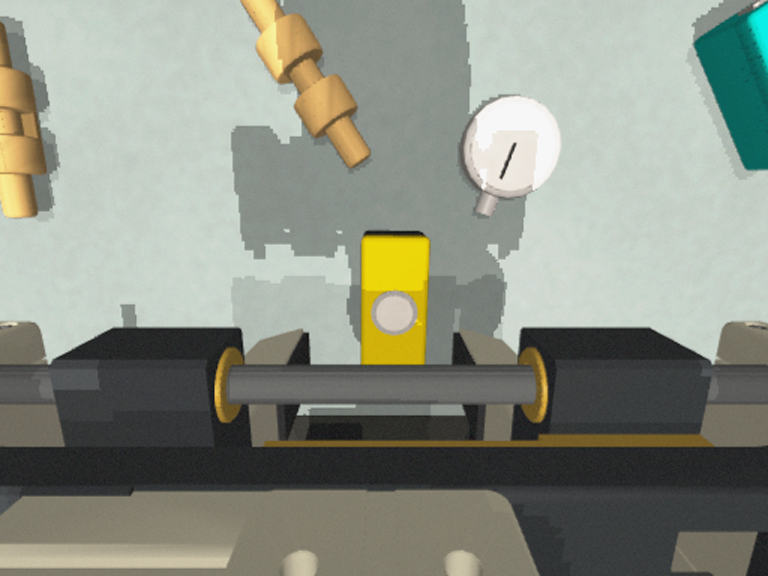

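Request:
arm_command:
  deltas:
    - {"xyz": [-0.1, 0.3, 2], "turn": 0.4, "jaw": 95}
    - {"xyz": [-0.1, 0.3, 4.5], "turn": 0.4, "jaw": 95}
    - {"xyz": [-0.1, 0.3, 6], "turn": 0.4, "jaw": 95}
    - {"xyz": [-0.1, 0.3, 6.5], "turn": 0.4, "jaw": 95}
    - {"xyz": [-0.1, 0.3, 6.5], "turn": 0.4, "jaw": 95}

```text
clock: 26.67
position: [0.6306, -0.0507, 0.0196]
ee_rot: [3.136, -0.002, -0.004]
force: [0.1, -0.2, 0.6]
width: 0.628
```

```bash
python3 -c "
from h import *
go(.632,-.049,-.03,0)
w=snap('wrist','w31')
"
```

```text
t 26.67 pos [ 0.6306 -0.0507  0.0196] yaw -0.08 tilt 0.36 w 0.628 F [ 0.1 -0.2  0.6]
delta cm [ 0.15 -0.2   4.95] turn -0.08
```

View pics/w31.png

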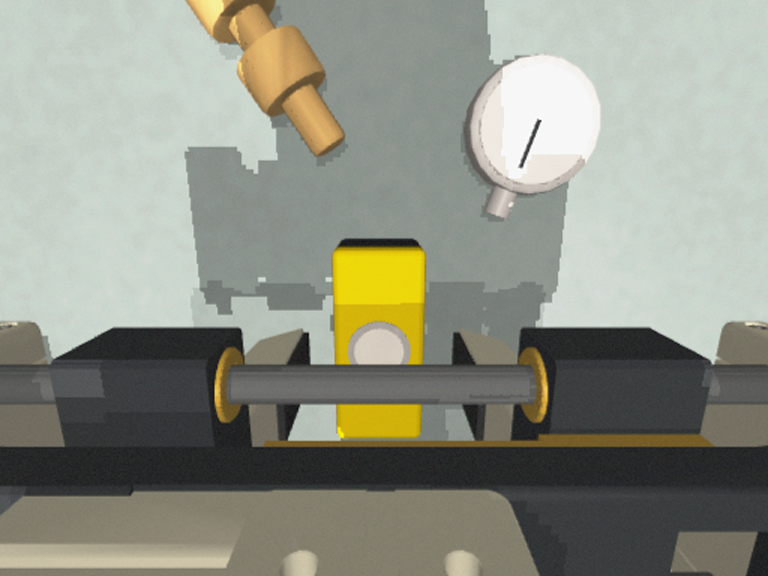

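Request:
arm_command:
  deltas:
    - {"xyz": [0, 0, 2], "turn": 0, "jaw": 95}
    - {"xyz": [0, 0, 4], "turn": 0, "jaw": 95}
    - {"xyz": [0, 0, 4.9], "turn": 0, "jaw": 95}
    - {"xyz": [0, 0, 4.9], "turn": 0, "jaw": 95}
    - {"xyz": [0, 0, 4.9], "turn": 0, "jaw": 120}

```text
clock: 27.13
position: [0.632, -0.0508, -0.0274]
ee_rot: [3.136, -0.002, -0.0]
force: [0.8, -0.9, 0.8]
width: 0.589
```

Request:
arm_command:
  deltas:
    - {"xyz": [0, 0, 0], "turn": 0, "jaw": 255}
    - {"xyz": [0, 0, 0], "turn": 0, "jaw": 255}
    - {"xyz": [0, 0, 0], "turn": 0, "jaw": 255}
    - {"xyz": [0, 0, 0], "turn": 0, "jaw": 255}
    - {"xyz": [0, 0, 0], "turn": 0, "jaw": 255}
  force: 40

```text
clock: 27.55
position: [0.6332, -0.0507, -0.0259]
ee_rot: [3.136, -0.002, 0.004]
force: [0.0, -0.5, 7.3]
width: 0.432
```

```bash
python3 -c "
from h import *
st()
"
```

```text
t 27.55 pos [ 0.6332 -0.0507 -0.0259] yaw -0.08 w 0.432 F [ 0.  -0.5  7.3]
```

Request:
arm_command:
  deltas:
    - {"xyz": [0, 0, -1], "turn": 0, "jaw": 255}
    - {"xyz": [0, 0, -3], "turn": 0, "jaw": 255}
    - {"xyz": [0, 0, -6], "turn": 0, "jaw": 255}
    - {"xyz": [0, 0, -9], "turn": 0, "jaw": 255}
    - {"xyz": [0, 0, -12.5], "turn": 0, "jaw": 255}

```text
clock: 27.97
position: [0.6318, -0.05, 0.1002]
ee_rot: [3.136, -0.002, 0.001]
force: [1.5, 0.3, -1.8]
width: 0.431
```

```bash
python3 -c "
from h import *
st()
w=snap('wrist','w32')
t=snap('top','t32',1); crop(t,'t32c',340,155,450,285,4)
d=snap('side','s32',1);crop(d,'s32c',180,80,380,240,4)
"
```

```text
t 27.97 pos [ 0.6318 -0.05    0.1002] yaw -0.06 w 0.431 F [ 1.5  0.3 -1.8]
```

View pics/s32c.png

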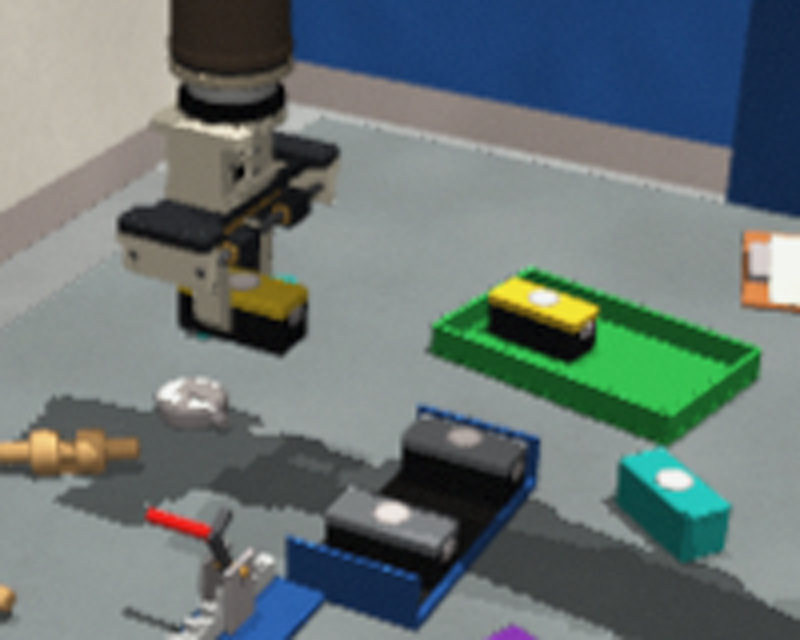

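View pics/t32c.png

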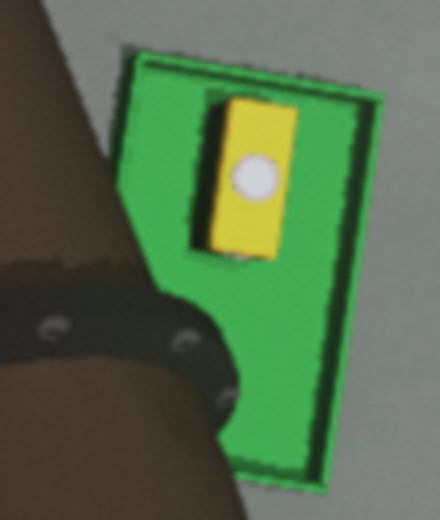

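Request:
arm_command:
  deltas:
    - {"xyz": [-1, 2, 0], "turn": 2, "jaw": 255}
    - {"xyz": [-3, 5, 0], "turn": 4, "jaw": 255}
    - {"xyz": [-5, 8, 0], "turn": 6, "jaw": 255}
    - {"xyz": [-7, 11, 0], "turn": 8, "jaw": 255}
    - {"xyz": [-9, 14, 0], "turn": 10, "jaw": 255}

```text
clock: 28.53
position: [0.5429, -0.1907, 0.1023]
ee_rot: [3.125, -0.278, 0.012]
force: [-0.5, 0.4, -1.7]
width: 0.433
```

```bash
python3 -c "
from h import *
t=load('t32');print(atz(t,340+255/4-.4,155+177/4-.4,.047))
go(.4177,-.3469,.1,-11.6)
"
```

```text
[ 0.51741567 -0.36773261  0.047     ]
t 28.53 pos [ 0.5429 -0.1907  0.1023] yaw -10.16 tilt 0.5 w 0.433 F [-0.5  0.4 -1.7]
delta cm [-9.57 17.58  0.23] turn 1.44
```

Request:
arm_command:
  deltas:
    - {"xyz": [-2, 3.7, 0], "turn": 1.4, "jaw": 255}
    - {"xyz": [-4, 7.4, 0], "turn": 1.4, "jaw": 255}
    - {"xyz": [-6, 11, 0], "turn": 1.4, "jaw": 255}
    - {"xyz": [-8, 14.6, 0], "turn": 1.4, "jaw": 255}
    - {"xyz": [-9.5, 17.5, 0], "turn": 1.4, "jaw": 255}

```text
clock: 28.95
position: [0.4151, -0.348, 0.1016]
ee_rot: [3.121, -0.319, 0.008]
force: [0.5, -0.8, -1.5]
width: 0.437
```

Request:
arm_command:
  deltas:
    - {"xyz": [0, 0, 0], "turn": 0, "jaw": 255}
    - {"xyz": [0, 0, 0], "turn": 0, "jaw": 255}

```text
clock: 29.12
position: [0.4118, -0.35, 0.1007]
ee_rot: [3.12, -0.327, 0.004]
force: [-0.3, 0.2, -2.5]
width: 0.434
```

```bash
python3 -c "
from h import *
go(.4177,-.3469,.0,-11.6)
w=snap('wrist','w33')
t=snap('top','t33',1);crop(t,'t33c',300,130,480,290,4)
"
```

```text
t 29.12 pos [ 0.4118 -0.35    0.1007] yaw -11.98 tilt 0.28 w 0.434 F [-0.3  0.2 -2.5]
delta cm [ 0.49 -0.47 10.07] turn -0.38
```

View pics/w33.png

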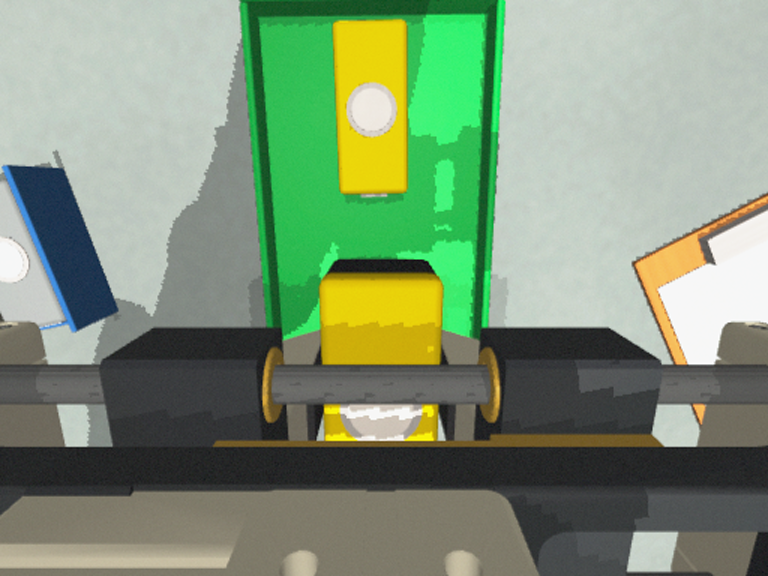

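View pics/t33c.png

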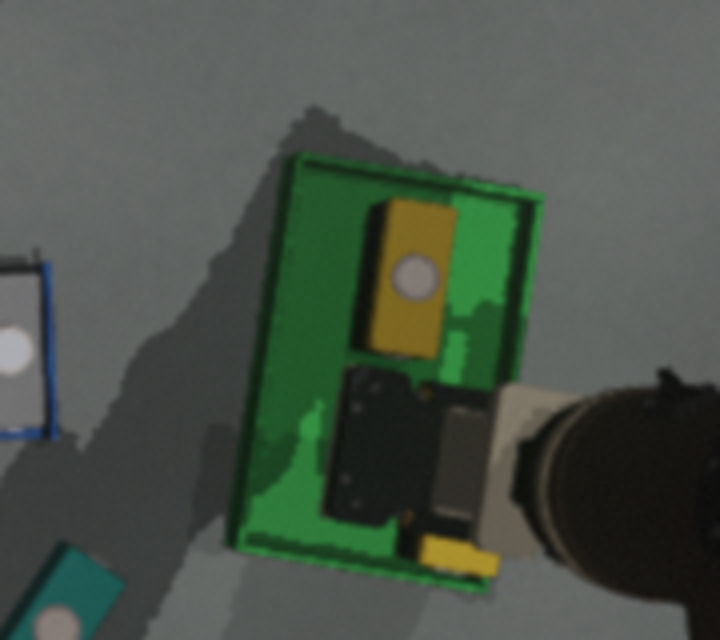

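Request:
arm_command:
  deltas:
    - {"xyz": [0.4, -0.3, 3], "turn": -0.3, "jaw": 255}
    - {"xyz": [0.5, -0.4, 6], "turn": -0.3, "jaw": 255}
    - {"xyz": [0.5, -0.4, 9], "turn": -0.3, "jaw": 255}
    - {"xyz": [0.5, -0.4, 10], "turn": -0.3, "jaw": 255}
    - {"xyz": [0.5, -0.4, 10], "turn": -0.3, "jaw": 255}

```text
clock: 29.63
position: [0.4205, -0.3416, -0.0013]
ee_rot: [-3.127, 0.306, -0.0]
force: [0.6, -0.5, -1.8]
width: 0.435
```

```bash
python3 -c "
from h import *
go(.4177,-.3469,-.0209,-11.6)
"
```

```text
t 29.63 pos [ 0.4205 -0.3416 -0.0013] yaw -11.18 tilt 0.02 w 0.435 F [ 0.6 -0.5 -1.8]
delta cm [-0.17  0.58  1.96] turn 0.42
```

Request:
arm_command:
  deltas:
    - {"xyz": [-0.2, 0.4, 0.3], "turn": 0.4, "jaw": 255}
    - {"xyz": [-0.2, 0.6, 0.8], "turn": 0.4, "jaw": 255}
    - {"xyz": [-0.2, 0.6, 1.3], "turn": 0.4, "jaw": 255}
    - {"xyz": [-0.2, 0.6, 1.7], "turn": 0.4, "jaw": 255}
    - {"xyz": [-0.2, 0.6, 1.8], "turn": 0.4, "jaw": 255}

```text
clock: 30.05
position: [0.4174, -0.3472, -0.0194]
ee_rot: [3.125, -0.317, 0.001]
force: [0.6, -0.1, -2.2]
width: 0.432
```

```bash
python3 -c "
from h import *
go(.4177,-.3469,-.0209,-11.6)
"
```

```text
t 30.05 pos [ 0.4174 -0.3472 -0.0194] yaw -11.6 tilt 0.03 w 0.432 F [ 0.6 -0.1 -2.2]
delta cm [ 0.02 -0.04  0.15] turn 0.0
```

Request:
arm_command:
  deltas:
    - {"xyz": [0, 0, 0.1], "turn": 0, "jaw": 255}
    - {"xyz": [0, 0, 0.15], "turn": 0, "jaw": 255}
    - {"xyz": [0, 0, 0.15], "turn": 0, "jaw": 110}
    - {"xyz": [0, 0, 0.15], "turn": 0, "jaw": 100}
    - {"xyz": [0, 0, 0.15], "turn": 0, "jaw": 95}

```text
clock: 30.47
position: [0.4177, -0.3474, -0.0206]
ee_rot: [3.125, -0.317, 0.002]
force: [1.0, 0.3, 0.4]
width: 0.6
```

Request:
arm_command:
  deltas:
    - {"xyz": [0, 0, 0], "turn": 0, "jaw": 95}
    - {"xyz": [0, 0, 0], "turn": 0, "jaw": 95}
    - {"xyz": [0, 0, -2], "turn": 0, "jaw": 95}
    - {"xyz": [0, 0, -5], "turn": 0, "jaw": 95}
    - {"xyz": [0, 0, -9], "turn": 0, "jaw": 95}

```text
clock: 30.88
position: [0.4159, -0.3461, 0.0684]
ee_rot: [-3.123, 0.317, 0.005]
force: [0.1, -0.6, 0.3]
width: 0.627
```

Request:
arm_command:
  deltas:
    - {"xyz": [0.5, -2, -3], "turn": -5, "jaw": 120}
    - {"xyz": [1, -5, -6], "turn": -10, "jaw": 140}
    - {"xyz": [1.5, -8.5, -8], "turn": -15, "jaw": 140}
    - {"xyz": [2, -12, -8], "turn": -20, "jaw": 140}
    - {"xyz": [3, -15, -8], "turn": -25, "jaw": 140}

```text
clock: 31.3
position: [0.4765, -0.2034, 0.1506]
ee_rot: [-3.118, -0.374, -0.0]
force: [0.2, 0.4, -0.2]
width: 0.453
```

```bash
python3 -c "
from h import *
go(.543,.36,.12,90)
d=snap('side','s34',1);crop(d,'s34c',180,80,380,240,4)
t=snap('top','t34',1.5)
print(observe()['joints'])
"
```

```text
t 31.3 pos [ 0.4765 -0.2034  0.1506] yaw 13.68 tilt 0.07 w 0.453 F [ 0.2  0.4 -0.2]
delta cm [ 19.79 -53.17   3.13] turn -76.32
[ 0.57618518  0.33132971 -0.35902934  1.85734624  0.13310727  0.97760101
 -1.1649246 ]
```

View pics/s34c.png

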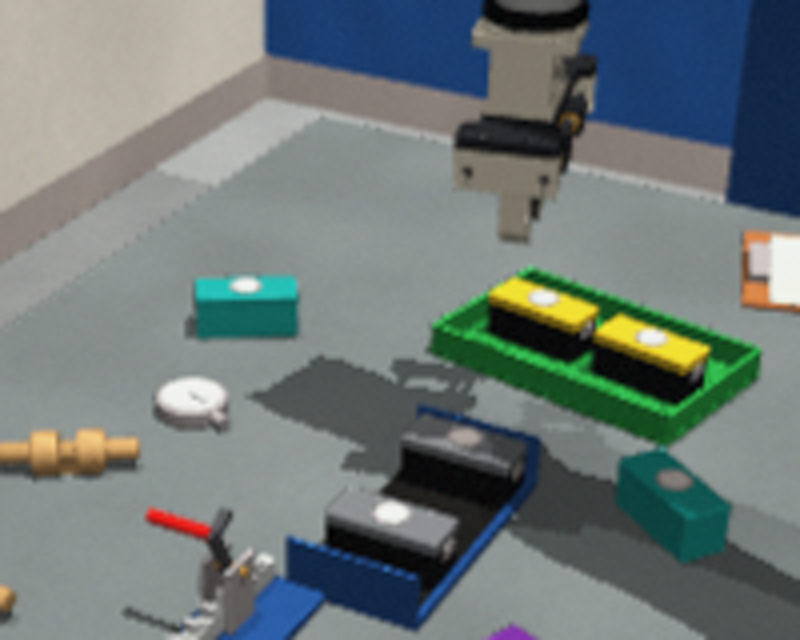

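View pics/t34.png

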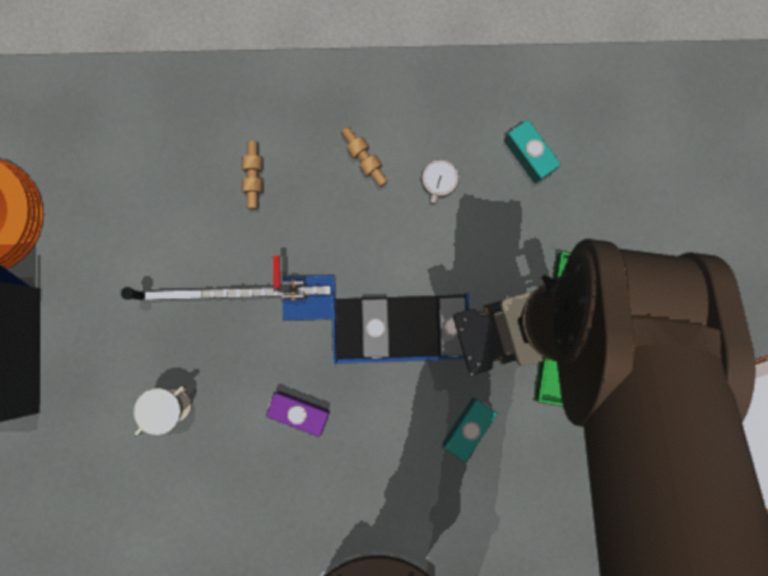

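Request:
arm_command:
  deltas:
    - {"xyz": [1.4, -3.8, 0], "turn": -6, "jaw": 140}
    - {"xyz": [2.8, -7.6, 0], "turn": -12, "jaw": 140}
    - {"xyz": [4.2, -11.4, 0], "turn": -18, "jaw": 140}
    - {"xyz": [5.6, -15.2, 0], "turn": -24, "jaw": 140}
    - {"xyz": [7, -19, 0], "turn": -30, "jaw": 140}

```text
clock: 31.82
position: [0.5, 0.0025, 0.1506]
ee_rot: [-2.907, -1.182, -0.003]
force: [0.8, -0.6, -0.9]
width: 0.45
```

```bash
python3 -c "
from h import *
go(.543,.36,.12,90)
"
```

```text
t 31.82 pos [0.5    0.0025 0.1506] yaw 44.25 tilt 0.22 w 0.45 F [ 0.8 -0.6 -0.9]
delta cm [ 28.02 -22.6    3.2 ] turn -45.75
```

Request:
arm_command:
  deltas:
    - {"xyz": [3, -2.4, 0], "turn": -6, "jaw": 140}
    - {"xyz": [6, -4.8, 0], "turn": -12, "jaw": 140}
    - {"xyz": [9, -7.2, 0], "turn": -18, "jaw": 140}
    - {"xyz": [12, -9.6, 0], "turn": -24, "jaw": 140}
    - {"xyz": [15, -12, 0], "turn": -30, "jaw": 140}

```text
clock: 32.23
position: [0.5239, 0.1941, 0.1513]
ee_rot: [-2.5, -1.899, -0.004]
force: [1.2, -0.4, -0.8]
width: 0.451
```

```bash
python3 -c "
from h import *
go(.543,.35,.12,90)
"
```

```text
t 32.23 pos [0.5239 0.1941 0.1513] yaw 74.45 tilt 0.19 w 0.451 F [ 1.2 -0.4 -0.8]
delta cm [15.52 -2.34  3.18] turn -15.55
```

Request:
arm_command:
  deltas:
    - {"xyz": [3.5, -0.5, 0], "turn": -6, "jaw": 140}
    - {"xyz": [7, -1, 0], "turn": -12, "jaw": 140}
    - {"xyz": [10.5, -1.6, 1], "turn": -15.5, "jaw": 140}
    - {"xyz": [13.5, -2, 2], "turn": -15.5, "jaw": 140}
    - {"xyz": [15.5, -2.3, 3], "turn": -15.5, "jaw": 140}

```text
clock: 32.65
position: [0.5432, 0.3527, 0.1211]
ee_rot: [-2.219, -2.22, -0.005]
force: [0.4, -1.1, 0.4]
width: 0.452
```

```bash
python3 -c "
from h import *
go(.543,.35,.12,90)
w=snap('wrist','w35')
go(.543,.35,.12,90)
"
```

```text
t 32.65 pos [0.5432 0.3527 0.1211] yaw 90.02 tilt 0.26 w 0.452 F [ 0.4 -1.1  0.4]
delta cm [-0.27 -0.02  0.11] turn 0.02
t 32.7 pos [0.5416 0.3554 0.119 ] yaw 90.17 tilt 0.35 w 0.452 F [-1.6  2.1 -0. ]
delta cm [-0.54  0.13 -0.1 ] turn 0.17
```

View pics/w35.png

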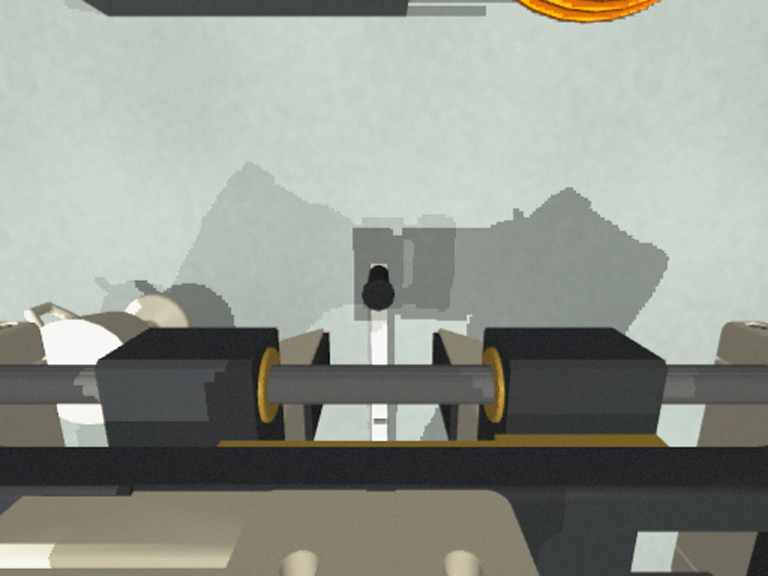

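```bash
python3 -c "
from h import *
w=load('w35')
print(atz(w,378/1.5-.2,289/1.5-.2,.086),pt(w,378/1.5-.2,289/1.5-.2))
"
```

```text
[0.54158337 0.36264222 0.086     ] [0.5415874  0.36282958 0.08676319]
```

Request:
arm_command:
  deltas:
    - {"xyz": [0.5, 0, 2.5], "turn": 0.2, "jaw": 140}
    - {"xyz": [0.5, 0, 5], "turn": 0.2, "jaw": 140}
    - {"xyz": [0.5, 0, 8], "turn": 0.2, "jaw": 140}
    - {"xyz": [0.5, 0, 11], "turn": 0.2, "jaw": 140}
    - {"xyz": [0.5, 0, 11.7], "turn": 0.2, "jaw": 140}

```text
clock: 33.12
position: [0.5395, 0.3575, -0.0029]
ee_rot: [-2.219, -2.216, 0.008]
force: [0.0, -0.9, -0.1]
width: 0.452
```

```bash
python3 -c "
from h import *
go(.542,.361,.001,90)
"
```

```text
t 33.12 pos [ 0.5395  0.3575 -0.0029] yaw 89.91 tilt 0.42 w 0.452 F [ 0.  -0.9 -0.1]
delta cm [ 0.35  0.24 -0.4 ] turn -0.09
```

Request:
arm_command:
  deltas:
    - {"xyz": [0.35, 0.25, -0.3], "turn": 0, "jaw": 140}
    - {"xyz": [0.35, 0.25, -0.3], "turn": 0, "jaw": 255}
    - {"xyz": [0.35, 0.25, -0.3], "turn": 0, "jaw": 255}
    - {"xyz": [0.35, 0.25, -0.3], "turn": 0, "jaw": 255}
    - {"xyz": [0.35, 0.25, -0.3], "turn": 0, "jaw": 255}
  force: 35

```text
clock: 33.53
position: [0.5421, 0.3618, 0.0017]
ee_rot: [-2.219, -2.215, 0.005]
force: [-12.4, 0.2, 6.1]
width: 0.21
```

Request:
arm_command:
  deltas:
    - {"xyz": [-0.5, 0, 0], "turn": 0, "jaw": 255}
    - {"xyz": [-1.5, 0, 0], "turn": 0, "jaw": 255}
    - {"xyz": [-3, 0, 0], "turn": 0, "jaw": 255}
    - {"xyz": [-5, 0, 0], "turn": 0, "jaw": 255}
    - {"xyz": [-7, 0, 0], "turn": 0, "jaw": 255}

```text
clock: 33.95
position: [0.5416, 0.2908, 0.0019]
ee_rot: [-2.218, -2.216, 0.005]
force: [-1.2, 2.5, -1.9]
width: 0.183
```

```bash
python3 -c "
from h import *
d=snap('side','s36',1);crop(d,'s36c',130,140,330,280,4)
go(.542,.164,.001,90)
"
```

```text
t 34.0 pos [0.5417 0.2846 0.0013] yaw 89.7 tilt 0.5 w 0.188 F [-9.6 -3.9 13.7]
delta cm [-12.06   0.09   0.07] turn -0.3
```

View pics/s36c.png

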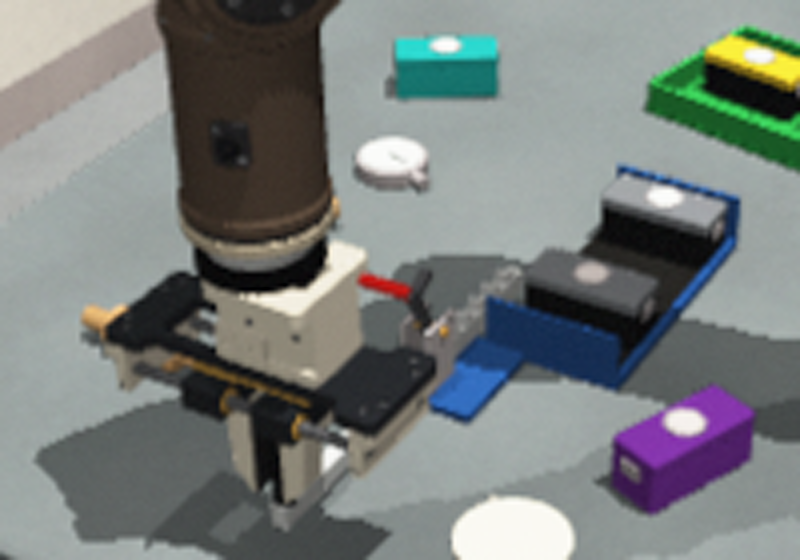

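Request:
arm_command:
  deltas:
    - {"xyz": [-2, 0, 0], "turn": 0, "jaw": 255}
    - {"xyz": [-4, 0, 0], "turn": 0, "jaw": 255}
    - {"xyz": [-6, 0, 0], "turn": 0, "jaw": 255}
    - {"xyz": [-8, 0, 0], "turn": 0, "jaw": 255}
    - {"xyz": [-9.5, 0, 0], "turn": 0, "jaw": 255}

```text
clock: 34.42
position: [0.5421, 0.1864, 0.0019]
ee_rot: [-2.228, -2.212, 0.012]
force: [3.3, 2.8, -6.0]
width: 0.186
```

Request:
arm_command:
  deltas:
    - {"xyz": [-0.8, 0, 0], "turn": 0, "jaw": 255}
    - {"xyz": [-1.5, 0, 0], "turn": 0, "jaw": 255}
    - {"xyz": [-2.2, 0, 0], "turn": 0, "jaw": 255}
    - {"xyz": [-2.6, 0, 0], "turn": 0, "jaw": 255}
    - {"xyz": [-2.6, 0, 0], "turn": 0, "jaw": 255}

```text
clock: 34.83
position: [0.5424, 0.1668, 0.0024]
ee_rot: [-2.221, -2.213, -0.001]
force: [5.3, 17.9, -18.0]
width: 0.186
```

```bash
python3 -c "
from h import *
go(.542,.163,.001,90)
"
```

```text
t 34.83 pos [0.5424 0.1668 0.0024] yaw 89.79 tilt 0.4 w 0.186 F [  5.3  17.9 -18. ]
delta cm [-0.38 -0.03  0.14] turn -0.21
```

Request:
arm_command:
  deltas:
    - {"xyz": [0, 0, 0], "turn": 0, "jaw": 140}
    - {"xyz": [0, 0, 0], "turn": 0, "jaw": 140}
    - {"xyz": [0, 0, 0], "turn": 0, "jaw": 140}
    - {"xyz": [0, 0, 0], "turn": 0, "jaw": 140}
    - {"xyz": [0, 0, 0], "turn": 0, "jaw": 140}

```text
clock: 35.25
position: [0.5426, 0.1663, 0.0027]
ee_rot: [-2.222, -2.213, -0.001]
force: [0.1, -0.1, -0.6]
width: 0.446
```

Request:
arm_command:
  deltas:
    - {"xyz": [0, 0, -2], "turn": 0, "jaw": 140}
    - {"xyz": [0, 0, -5], "turn": 0, "jaw": 140}
    - {"xyz": [0, 0, -8], "turn": 0, "jaw": 140}
    - {"xyz": [0, 0, -11], "turn": 0, "jaw": 140}
    - {"xyz": [0, 0, -13], "turn": 0, "jaw": 140}

```text
clock: 35.67
position: [0.5438, 0.1659, 0.1358]
ee_rot: [-2.223, -2.213, -0.005]
force: [1.3, 0.1, 0.7]
width: 0.449
```

```bash
python3 -c "
from h import *
go(.578,.135,.13,0)
d=snap('side','s37',1);crop(d,'s37c',130,140,330,280,4)
"
```

```text
t 35.67 pos [0.5438 0.1659 0.1358] yaw 89.76 tilt 0.32 w 0.449 F [1.3 0.1 0.7]
delta cm [-3.08  3.43  0.56] turn 89.76
```

View pics/s37c.png

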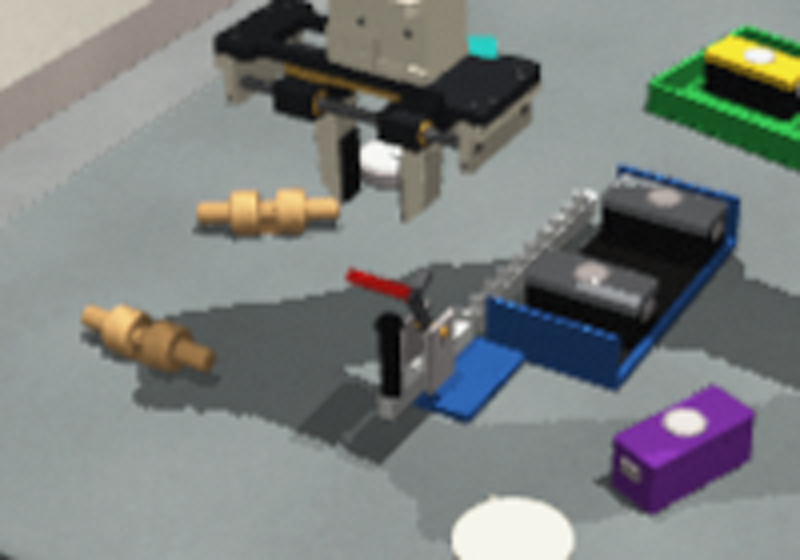

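Request:
arm_command:
  deltas:
    - {"xyz": [-1, 1, 0], "turn": 7, "jaw": 140}
    - {"xyz": [-2, 2, 0], "turn": 14, "jaw": 140}
    - {"xyz": [-3, 3.4, 0], "turn": 21, "jaw": 140}
    - {"xyz": [-3, 3.4, 0], "turn": 28, "jaw": 140}
    - {"xyz": [-3, 3.4, 0], "turn": 35, "jaw": 140}

```text
clock: 36.13
position: [0.58, 0.1351, 0.1385]
ee_rot: [-2.792, -1.431, -0.008]
force: [0.2, 0.5, 0.4]
width: 0.453
```

Request:
arm_command:
  deltas:
    - {"xyz": [0, 0, 0], "turn": 7, "jaw": 140}
    - {"xyz": [0, 0, 0], "turn": 14, "jaw": 140}
    - {"xyz": [0, 0, 0], "turn": 21, "jaw": 140}
    - {"xyz": [0, 0, 0], "turn": 28, "jaw": 140}
    - {"xyz": [0, 0, 0], "turn": 35, "jaw": 140}

```text
clock: 36.55
position: [0.5799, 0.1347, 0.1385]
ee_rot: [-3.094, -0.515, -0.006]
force: [0.6, 0.8, 0.0]
width: 0.451
```

Request:
arm_command:
  deltas:
    - {"xyz": [0, 0, 0], "turn": 7, "jaw": 140}
    - {"xyz": [0, 0, 0], "turn": 14, "jaw": 140}
    - {"xyz": [0, 0, 0], "turn": 19, "jaw": 140}
    - {"xyz": [0, 0, 0], "turn": 19, "jaw": 140}

```text
clock: 36.88
position: [0.5797, 0.1345, 0.1385]
ee_rot: [-3.137, 0.009, -0.005]
force: [-0.2, -0.3, 1.2]
width: 0.452
```

```bash
python3 -c "
from h import *
go(.578,.1355,.033,0)
w=snap('wrist','w38')
"
```

```text
t 36.88 pos [0.5797 0.1345 0.1385] yaw -0.34 tilt 0.33 w 0.452 F [-0.2 -0.3  1.2]
delta cm [-0.2  -0.05 10.55] turn -0.34
```

View pics/w38.png

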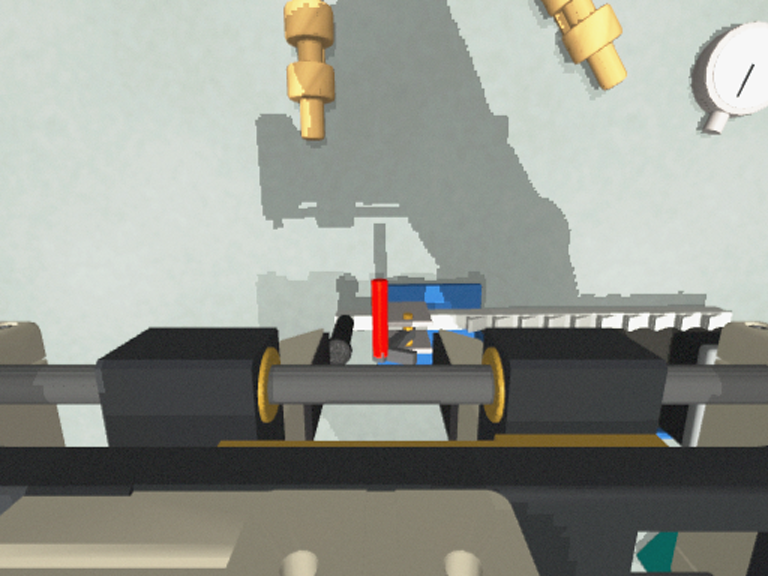

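Request:
arm_command:
  deltas:
    - {"xyz": [-0.1, 0, 3], "turn": -0.3, "jaw": 140}
    - {"xyz": [-0.1, 0, 6], "turn": -0.3, "jaw": 140}
    - {"xyz": [-0.1, 0, 9], "turn": -0.3, "jaw": 140}
    - {"xyz": [-0.1, 0, 10.5], "turn": -0.3, "jaw": 140}
    - {"xyz": [-0.1, 0, 10.5], "turn": -0.3, "jaw": 140}

```text
clock: 37.35
position: [0.5763, 0.1339, 0.0298]
ee_rot: [-3.138, -0.013, 0.005]
force: [-0.6, 0.5, 0.6]
width: 0.45
```

```bash
python3 -c "
from h import *
go(.578,.1355,.033,0)
"
```

```text
t 37.35 pos [0.5763 0.1339 0.0298] yaw 0.49 tilt 0.25 w 0.45 F [-0.6  0.5  0.6]
delta cm [ 0.17 -0.16 -0.32] turn 0.49
```

Request:
arm_command:
  deltas:
    - {"xyz": [0.1, -0.15, -0.2], "turn": 0.4, "jaw": 140}
    - {"xyz": [0.1, -0.15, -0.2], "turn": 0.4, "jaw": 255}
    - {"xyz": [0.1, -0.15, -0.2], "turn": 0.4, "jaw": 255}
    - {"xyz": [0.1, -0.15, -0.2], "turn": 0.4, "jaw": 255}
    - {"xyz": [0.1, -0.15, -0.2], "turn": 0.4, "jaw": 255}
  force: 20

```text
clock: 37.77
position: [0.578, 0.1356, 0.033]
ee_rot: [-3.138, -0.003, 0.002]
force: [0.2, -0.2, 0.8]
width: 0.21
```

Request:
arm_command:
  deltas:
    - {"xyz": [0, 0, 0], "turn": 0, "jaw": 255}
    - {"xyz": [0, 0, 0], "turn": 0, "jaw": 255}

```text
clock: 37.93
position: [0.5785, 0.1358, 0.0336]
ee_rot: [-3.138, -0.003, 0.0]
force: [0.3, 0.5, 3.0]
width: 0.104
```

```bash
python3 -c "
from h import *
for a in (1.7,1.4,1.1,.8):go(.577,.0745+.042*(1-np.cos(a)),-.005+.042*np.sin(a),0)
"
```

```text
t 37.93 pos [0.5785 0.1358 0.0336] yaw 0.11 tilt 0.23 w 0.104 F [0.3 0.5 3. ]
delta cm [-0.15  1.39 -0.31] turn 0.11
t 37.93 pos [0.5785 0.1358 0.0336] yaw 0.11 tilt 0.23 w 0.104 F [0.3 0.5 3. ]
delta cm [-0.15  2.64 -0.29] turn 0.11
t 37.93 pos [0.5785 0.1358 0.0336] yaw 0.11 tilt 0.23 w 0.104 F [0.3 0.5 3. ]
delta cm [-0.16  3.84  0.1 ] turn 0.11
t 37.93 pos [0.5785 0.1358 0.0336] yaw 0.11 tilt 0.23 w 0.104 F [0.3 0.5 3. ]
delta cm [-0.16  4.86  0.83] turn 0.11
```

Request:
arm_command:
  deltas:
    - {"xyz": [0, 0.77, -0.25], "turn": 0, "jaw": 255}
    - {"xyz": [0, 1.39, -0.4], "turn": 0, "jaw": 255}
    - {"xyz": [0, 2.0, -0.45], "turn": 0, "jaw": 255}
    - {"xyz": [0, 2.64, -0.4], "turn": 0, "jaw": 255}
    - {"xyz": [0, 3.25, -0.2], "turn": 0, "jaw": 255}

```text
clock: 38.35
position: [0.5788, 0.1025, 0.0359]
ee_rot: [-3.138, -0.003, -0.001]
force: [-1.0, 3.6, 1.1]
width: 0.101
```

```bash
python3 -c "
from h import *
for a in (1.0,.8,.6,.4,.2):go(.5775,.0745+.042*(1-np.cos(a)),-.004+.042*np.sin(a),0)
"
```

```text
t 38.35 pos [0.5788 0.1025 0.0359] yaw 0.1 tilt 0.23 w 0.101 F [-1.   3.6  1.1]
delta cm [-0.13  0.88  0.46] turn 0.1
t 38.35 pos [0.5788 0.1025 0.0359] yaw 0.1 tilt 0.23 w 0.101 F [-1.   3.6  1.1]
delta cm [-0.13  1.53  0.98] turn 0.1
t 38.35 pos [0.5788 0.1025 0.0359] yaw 0.1 tilt 0.23 w 0.101 F [-1.   3.6  1.1]
delta cm [-0.13  2.08  1.61] turn 0.1
t 38.35 pos [0.5788 0.1025 0.0359] yaw 0.1 tilt 0.23 w 0.101 F [-1.   3.6  1.1]
delta cm [-0.13  2.48  2.35] turn 0.1
t 38.35 pos [0.5788 0.1025 0.0359] yaw 0.1 tilt 0.23 w 0.101 F [-1.   3.6  1.1]
delta cm [-0.13  2.73  3.15] turn 0.1
```

Request:
arm_command:
  deltas:
    - {"xyz": [-0.1, 0.88, 0.46], "turn": 0, "jaw": 255}
    - {"xyz": [-0.1, 1.53, 0.98], "turn": 0, "jaw": 255}
    - {"xyz": [-0.1, 2.08, 1.61], "turn": 0, "jaw": 255}
    - {"xyz": [-0.1, 2.48, 2.35], "turn": 0, "jaw": 255}
    - {"xyz": [-0.1, 2.73, 3.15], "turn": 0, "jaw": 255}

```text
clock: 38.77
position: [0.5783, 0.075, 0.0036]
ee_rot: [-3.137, -0.002, -0.002]
force: [2.5, 5.9, 2.7]
width: 0.101
```

```bash
python3 -c "
from h import *
go(.5775,.0745,-.006,0)
d=snap('side','s39',1);crop(d,'s39c',180,140,330,260,5)
"
```

```text
t 38.77 pos [0.5783 0.075  0.0036] yaw 0.08 tilt 0.26 w 0.101 F [2.5 5.9 2.7]
delta cm [-0.08  0.05  0.96] turn 0.08
```

View pics/s39c.png

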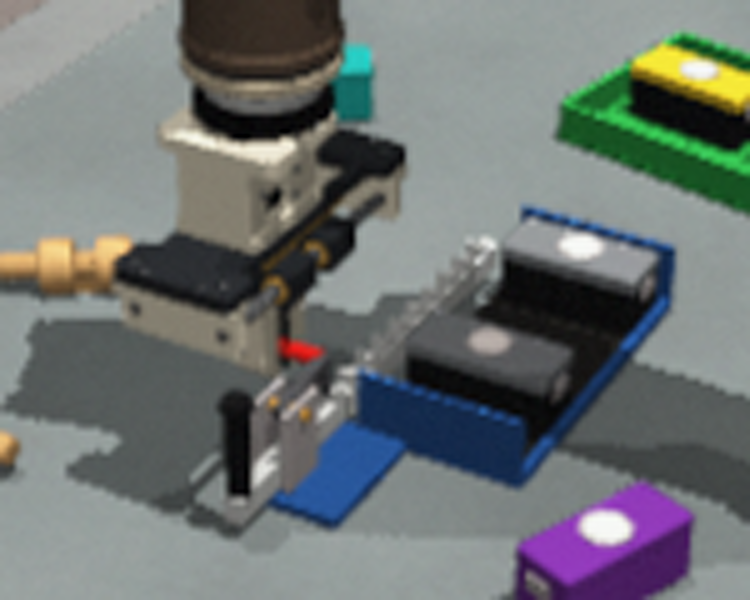

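Request:
arm_command:
  deltas:
    - {"xyz": [0, 0, 0.5], "turn": 0, "jaw": 255}
    - {"xyz": [0, 0, 0.9], "turn": 0, "jaw": 255}
    - {"xyz": [0, 0, 1.1], "turn": 0, "jaw": 255}
    - {"xyz": [0, 0, 1.2], "turn": 0, "jaw": 255}
    - {"xyz": [0, 0, 1.2], "turn": 0, "jaw": 255}

```text
clock: 39.23
position: [0.5789, 0.0745, -0.0088]
ee_rot: [-3.138, -0.002, -0.004]
force: [-2.6, 0.8, 20.5]
width: 0.1
```

Request:
arm_command:
  deltas:
    - {"xyz": [0, 0, 0], "turn": 0, "jaw": 140}
    - {"xyz": [0, 0, 0], "turn": 0, "jaw": 140}
    - {"xyz": [0, 0, 0], "turn": 0, "jaw": 140}
    - {"xyz": [0, 0, 0], "turn": 0, "jaw": 140}
    - {"xyz": [0, 0, 0], "turn": 0, "jaw": 140}

```text
clock: 39.65
position: [0.5782, 0.0739, -0.0095]
ee_rot: [-3.139, -0.002, -0.001]
force: [-0.9, -0.4, 0.2]
width: 0.414
```

Request:
arm_command:
  deltas:
    - {"xyz": [0, 0, -3], "turn": 0, "jaw": 140}
    - {"xyz": [0, 0, -6], "turn": 0, "jaw": 140}
    - {"xyz": [0, 0, -9], "turn": 0, "jaw": 140}
    - {"xyz": [0, 0, -12], "turn": 0, "jaw": 140}
    - {"xyz": [0, 0, -15], "turn": 0, "jaw": 140}

```text
clock: 40.07
position: [0.5775, 0.0733, 0.1416]
ee_rot: [-3.139, -0.002, 0.0]
force: [0.4, -0.4, 0.2]
width: 0.453
```

Request:
arm_command:
  deltas:
    - {"xyz": [-3, 0, -3], "turn": 0, "jaw": 140}
    - {"xyz": [-6, 0, -4], "turn": 0, "jaw": 140}
    - {"xyz": [-9, 0, -4], "turn": 0, "jaw": 140}
    - {"xyz": [-12, 0, -4], "turn": 0, "jaw": 140}
    - {"xyz": [-15, 0, -4], "turn": 0, "jaw": 140}

```text
clock: 40.48
position: [0.4259, 0.0727, 0.1814]
ee_rot: [-3.139, -0.001, 0.0]
force: [0.3, -0.1, -0.2]
width: 0.452
```

```bash
python3 -c "
from h import *
st()
d=snap('side','s40',1);crop(d,'s40c',180,120,380,270,4)
t=snap('top','t40',1.5)
w=snap('wrist','w40')
"
```

```text
t 40.48 pos [0.4259 0.0727 0.1814] yaw 0.05 w 0.452 F [ 0.3 -0.1 -0.2]
```

View pics/s40c.png

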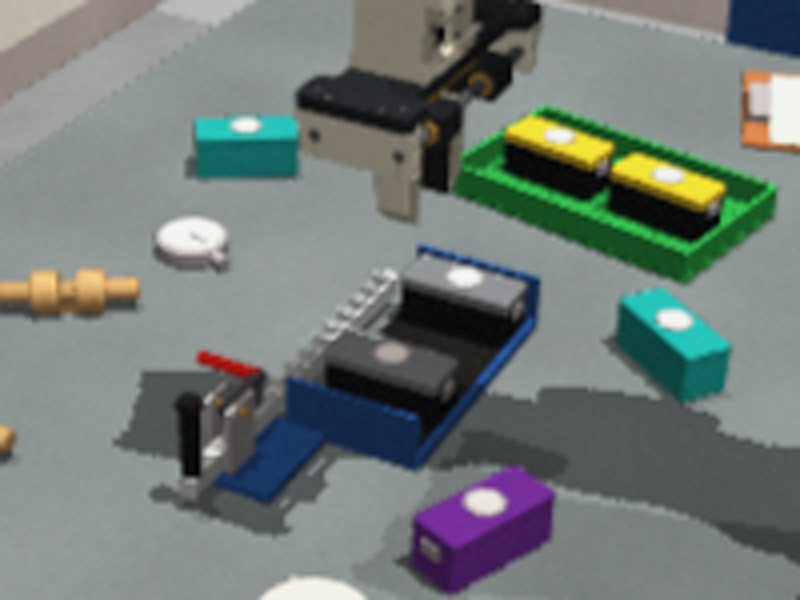

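View pics/t40.png

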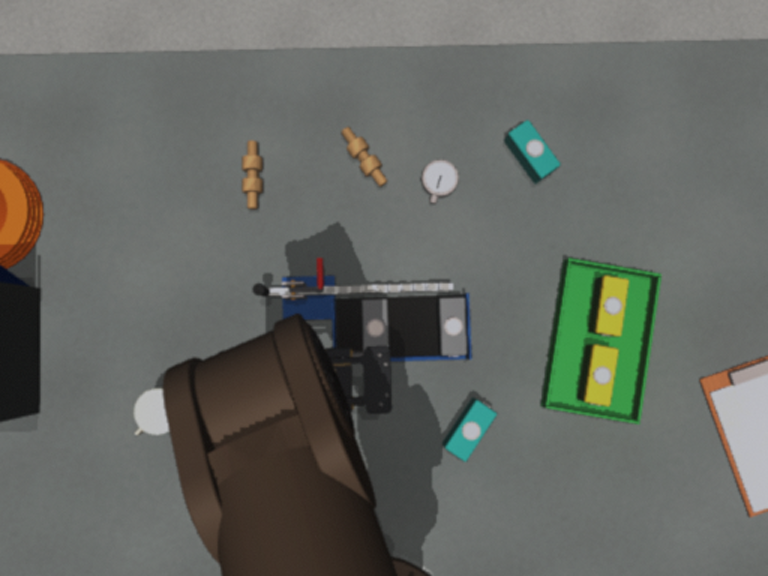

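View pics/w40.png

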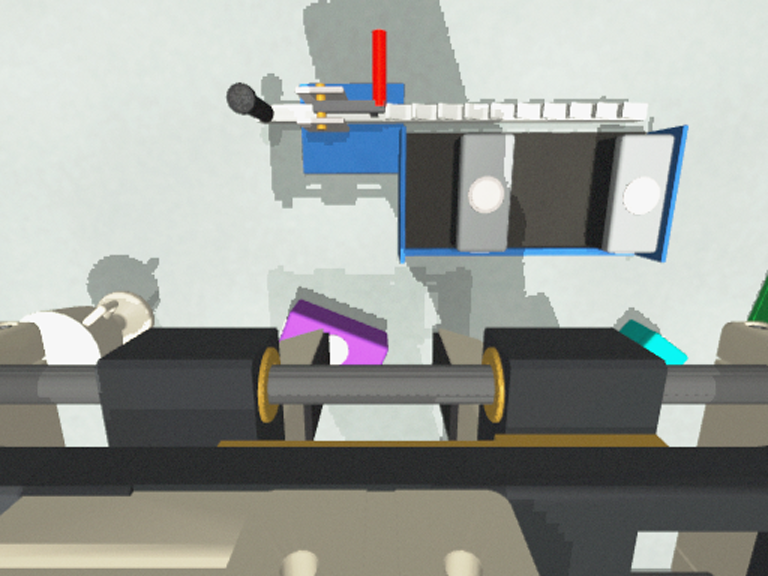

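```bash
python3 - <<'E'
from h import *
np.set_printoptions(precision=4,suppress=True)
t=load('t40'); crop(t,'t40c',160,160,320,250,5); crop(t,'t40tray',340,155,450,285,4)
s=load('s40'); crop(s,'s40d',210,170,330,260,6)
E
```

```text
(no output)
```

View pics/t40c.png

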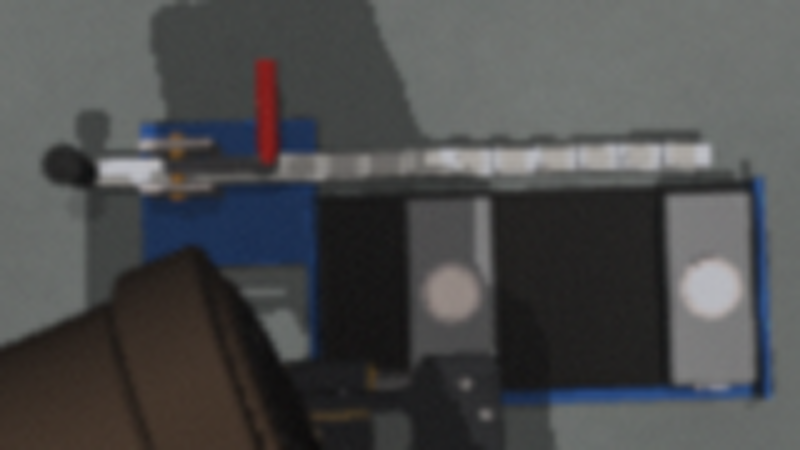

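View pics/t40tray.png

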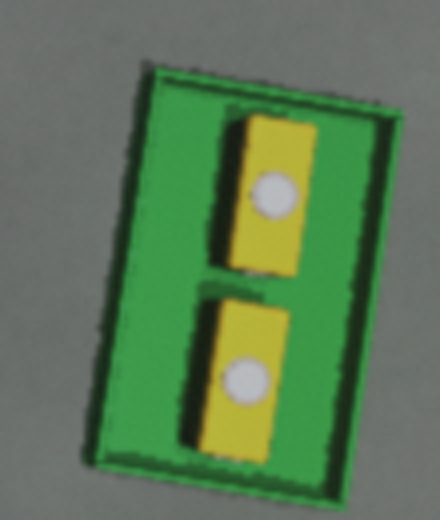

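View pics/s40d.png

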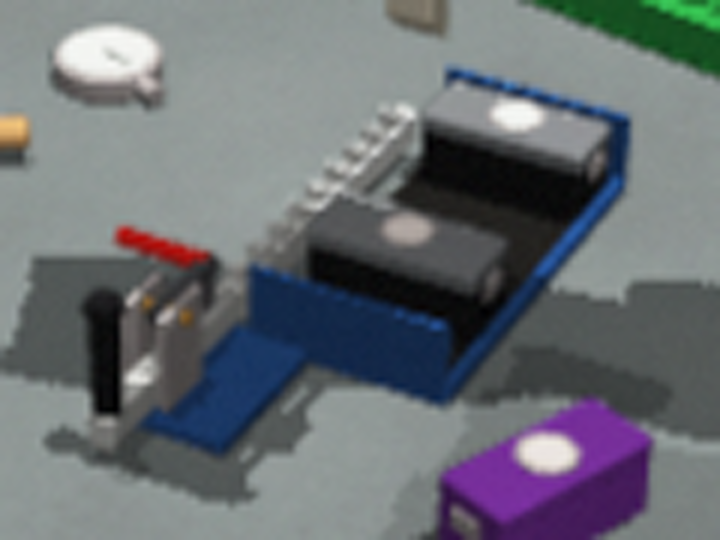

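```bash
python3 - <<'E'
from h import *
np.set_printoptions(precision=4,suppress=True)
t=load('t40');P=lambda a,z:atz(t,340+a[0]/4-.4,155+a[1]/4-.4,z)
C=[P(a,.03) for a in [(152,68),(403,113),(345,507),(90,463)]]
c=sum(C)/4; ax=(C[0]+C[1]-C[2]-C[3]);ax/=np.linalg.norm(ax);ay=np.array([-ax[1],ax[0],0])
for a in [(274,195),(247,382)]:
    q=P(a,.047); print(q,(q-c)@ax,(q-c)@ay, pt(t,340+a[0]/4-.4,155+a[1]/4-.4)[2])
T=lambda a,b:(160+a/5-.4,160+b/5-.4); S=lambda a,b:(210+a/6-.4,170+b/6-.4); s=load('s40')
for n,a,b in [('g1',(451,294),(408,230)),('g2',(712,288),(517,115)),('rodtip',(267,62),(120,236)),('knob',(69,166),(103,302))]:
    print(n,tri(t,T(*a),s,S(*b)))
st()
E
```

```text
[ 0.5067 -0.3783  0.047 ] 0.0539731089536485 -0.0009600161592656719 0.047697421400400786
[ 0.3991 -0.3574  0.047 ] -0.05557946099169705 -0.0017308861317811772 0.04840479806755493
g1 (array([ 0.48  , -0.0101,  0.0442]), np.float64(0.0022121064612571394))
g2 (array([ 0.4797, -0.1313,  0.0445]), np.float64(0.002440269110560063))
rodtip (array([0.5897, 0.0725, 0.0526]), np.float64(0.001232562974141855))
knob (array([0.5419, 0.1595, 0.0844]), np.float64(0.0003950645171122509))
t 40.63 pos [0.4257 0.0725 0.1816] yaw 0.1 w 0.45 F [0.9 0.1 0.8]
```

```bash
python3 -c "
from h import *
print(sign_off()); st()"
```

```text
the job is handed in; nothing more can be done
None
the job is handed in; nothing more can be done
```

I did the whole job and handed it in at about 41 s of the 210 s allowed. The hand-in gives no verdict, so the results below come from my own last pictures.

**What I did:** I swung the pawl up until it stayed, then drew the bar out to its stop. I pushed the two yellow cases present endways clear of the row and set them in the green tray. Then I pushed the bar home and swung the pawl back down. The third yellow case was absent.

**Last checks:**
- **Yellow cases:** both lie flat in the tray at about (+54, −1) mm and (−56, −2) mm in the tray's frame. Their lids are at 48 mm, so their centres are about 26 mm up.
- **Pawl:** the red rod is back where it was at the start, at height 52 to 53 mm, so the pawl is down.
- **Bar:** pushed in until it met its stop at about 18 N. The handle reads about 3 mm further in than in the first picture; I take that as the bar having started slightly out.
- **Grey cases, cup, stopwatch and bails:** the greys read the same pixel positions as at the start. The stopwatch and bails look unmoved. The cup was partly hidden by the arm in the last picture, so I did not measure it.
- **Robot:** the gripper was clear of everything at hand-in.

**What disagreed:**
- **Tool height:** the reported tool height reads about 40 mm lower than the real fingertips. I found this when my first pinch on the rod closed on air, and corrected for it from then on.
- **Tray:** it was knocked about 1.5 cm aside late in the run, but both cases stayed in it.

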